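Swap the carving-tool batteries in the charging dock

TASK

Take every charged (green-topped) battery out of the charging dock and stand it upright in the wooden tray; lift every flat (red-topped) battery out of the deep carton, following the slant of its cell, and seat each one upright and fully home in a pocket of the dock. When all of them are in place, push the dock's yellow lever all the way down to start the charge and let it spring back; leave the spray can, the stones and the glue bottle alone.

Things in the scene. Friction and masses are not known exactly. Their poses are not given: they have to be found in the camera images.
- flat1_mid (a point): Flat (empty) battery: a drill-type battery pack, upright block 44 (its x) x 52 (its y) x 95 mm (its z), about 0.3 kg, grey with a red band and red top plate. The point is its centre, half-way up (47.5 mm above its underside); z points to its top. It starts in a cell of the carton, leaning with the carton, top 13 mm below the rim; it may be absent (None)
- flat2_mid (a point): Flat (empty) battery: a drill-type battery pack, upright block 44 (its x) x 52 (its y) x 95 mm (its z), about 0.3 kg, grey with a red band and red top plate. The point is its centre, half-way up (47.5 mm above its underside); z points to its top. It starts in a cell of the carton, leaning with the carton, top 13 mm below the rim; it may be absent (None)
- flat3_mid (a point): Flat (empty) battery: a drill-type battery pack, upright block 44 (its x) x 52 (its y) x 95 mm (its z), about 0.3 kg, grey with a red band and red top plate. The point is its centre, half-way up (47.5 mm above its underside); z points to its top. It starts in a cell of the carton, leaning with the carton, top 13 mm below the rim; it may be absent (None)
- full1_mid (a point): Charged battery: a drill-type battery pack, upright block 44 (its x) x 52 (its y) x 95 mm (its z), about 0.3 kg, grey with a green band and green top plate. The point is its centre, half-way up (47.5 mm above its underside); z points to its top. It starts standing in a pocket of the dock; it may be absent (None)
- full2_mid (a point): Charged battery: a drill-type battery pack, upright block 44 (its x) x 52 (its y) x 95 mm (its z), about 0.3 kg, grey with a green band and green top plate. The point is its centre, half-way up (47.5 mm above its underside); z points to its top. It starts standing in a pocket of the dock; it may be absent (None)
- full3_mid (a point): Charged battery: a drill-type battery pack, upright block 44 (its x) x 52 (its y) x 95 mm (its z), about 0.3 kg, grey with a green band and green top plate. The point is its centre, half-way up (47.5 mm above its underside); z points to its top. It starts standing in a pocket of the dock; it may be absent (None)
- carton: Deep cardboard carton, fixed, origin on the table under its middle, z up, y along its row of four cells. Its mouth is tipped 20 degrees towards its own -x (the robot): the cell axis, along which packs come out, leans 20 degrees from vertical to -x. Cells 104 mm along the tipped x, 64 mm along y, centres at y = -102, -34, 34, 102 mm, 108 mm deep; walls and dividers 4 mm
- carton_floor (a point): Middle of the carton's inner floor, 23 mm above the table. In every cell two grey ledges, 45 mm high and 27 mm thick, leave a slot 50 mm wide along x where the pack's 44 mm side stands; fingers have room on the +x and -x sides of a pack, above the ledges. Carton rim: about 0.11 m above the table on the robot's side, 0.14 m on the far side
- dock: Black charging dock, fixed, 100 (x) x 226 (y) x 50 mm high; origin on the table under its middle; three pockets in a row along its y, 72 mm apart, each 47 (x) x 55 (y) mm and 30 mm deep, mouths 50 mm above the table with a 2 mm chamfer. A sprung lever with a yellow pad stands out of the middle of its -x front
- lever (a joint): The dock's sprung lever: 0 at rest (up), 0.40 rad fully down against its stop; springs back when let go. Pressing the pad takes about 3.5 N at the start and 9 N at the stop; its pad goes down 35 mm, almost straight
- lever_pad (a point): Middle of the top of the yellow lever pad, 34 x 46 mm, 10 mm thick; at rest 67 mm above the table and 141 mm in front (-x) of the dock's middle; the lever is 88 mm long from its pivot to here
- tray_in (a point): Carved brown wooden tray, loose, 150 (x) x 220 (y) x 16 mm, with an 8 mm rim wall standing 8 mm above its inner floor; the point is the middle of the inner floor, 8 mm above the table; x and y along its sides, z up
- spray_mid (a point): White spray can, 42 mm across, 95 mm tall, in one of the carton's cells, to be left alone; the point is half-way up
- stone: Reddish stone on a pale wooden base 85 x 110 mm, 120 mm tall, to be left alone; origin under its base
- stone2: Grey stone on a pale wooden base 70 x 120 mm, 70 mm tall, to be left alone; origin under its base
- glue: White glue bottle, 52 mm across, 130 mm tall, to be left alone; origin under its base
- seat1 (a point): Where a battery's centre lies when it is fully home in the dock's pocket 1 (at -y): 67.5 mm above the table, 17.5 mm above the pocket's mouth; axes as the dock's, the 44 mm side of the battery along x (either way round)
- seat2 (a point): Where a battery's centre lies when it is fully home in the dock's pocket 2 (in the middle): 67.5 mm above the table, 17.5 mm above the pocket's mouth; axes as the dock's, the 44 mm side of the battery along x (either way round)
- seat3 (a point): Where a battery's centre lies when it is fully home in the dock's pocket 3 (at +y): 67.5 mm above the table, 17.5 mm above the pocket's mouth; axes as the dock's, the 44 mm side of the battery along x (either way round)
Mind the look-alikes: they are no part of the job. Leave any blue look-alike of the part that bears flat1_mid alone. Leave any black look-alike of the part that bears flat2_mid alone.

How it is judged:
By the outcome, as a careful person would: the job done as asked, in the order asked, and still so for the second after the job is handed in, with the robot touching nothing.
Of flat1, flat2, flat3 only 2 to 3 are there at a start; the rules pass over those that are not, and their reading is None.
Of full1, full2, full3 only 2 to 3 are there at a start; the rules pass over those that are not, and their reading is None.
At some moment in a run one of tray may be knocked a few centimetres aside while the robot is not near it.
It also fails if it takes over 210 s, if anything falls off the work surface, if the arm or the gripper's body presses on something with over 40 N, if the wrist force passes 120 N, or if a joint passes its speed limit or range.

ROBOT

A 6-joint arm with a two-finger parallel gripper is mounted at the origin on the work surface. World frame = base frame: x ahead of the robot, y to its left, z up, the work surface at z = 0. Lengths are in m, angles in rad, forces in N, time in s.
With the tool pointing down it reaches from about 0.3 to 0.775 m from the base axis. Payload 14.6 kg.
Tool frame: the origin (TCP) lies midway between the tips of the shut fingers; the grasp point (between the pads) lies 19 mm behind it (env.grasp_offset is the z of the grasp point in the tool frame, in m); z points along the fingers, y is the direction in which the jaws open and shut (so a half turn about z gives the same grasp; the last joint's range is limited). The gripper opens to 85 mm and grips with 20 to 120 N. Pads are 22 mm wide; open, the fingers measure 114 mm over their backs; the gripper's body (76 mm by 85 mm) begins 54 mm behind the grasp point. The pads swing forward as they close: fully open they stand 13 mm farther back than shut.
Start: joints at [1.046, 0.3, 1.521, -0, 1.321, -0.067], TCP at [0.243, 0.493, 0.193] pointing down, gripper open.
Joint ranges: [-3.03, 3.03], [-0.79, 2.21], [0.23, 2.52], [-1.04, 4.18], [0, 3.07], [-2.55, 2.55]. Speed limits (rad/s): [2.22, 2.22, 2.57, 3.14, 3.14, 3.14].

INTERFACE

Orientations are given as a rotation vector (axis times angle).
In Python, from bench import status, get_image, calibration, workorder, models, env gives the robot as it stands.
- The arm moves only by the shell command python3 -m inch 'ROWS'. ROWS is JSON, a list of rows, each an object of numbers: "x", "y", "z": the shift along the tool's x, y, z in units of 25 mm (1.0 is 25 mm); "ax", "ay", "az": the turn, a rotation vector about the tool's x, y, z in units of 8 degrees (1.0 is 8 degrees); "jaw": the opening, from 0 (shut) to 1 (fully open). In form: [{"x": .., "y": .., "z": .., "ax": .., "ay": .., "az": .., "jaw": ..}, ...]. A call has 1 to 10 rows; each row shifts and turns the pose as measured when the row begins, along the tool's axes as they then stand; what a row does not reach is not made up. A row lasts 1/8 s, in which the tool goes at most 62.5 mm and 10.7 degrees, less where a joint would pass 70% of its speed; a pose out of reach is approached as far as the arm can. A call is refused whole if a number of a shift passes 1 or a number of a turn 1, either way. A call with a gripper value outside its range is refused whole. The fingers move at their own pace and stop on an object; the grip force is fixed at half the most. Time passes only in rows, so rows that do not move let the fingers close. It gives the time, the measured TCP pose, the force and the opening at its end, in the units of the state.
- status.observe(): the state, without advancing time (a new reading comes with each control period).
- get_image(name): name is "scene" or "top" or "wrist"; returns the picture (384x512x3 uint8, red, green, blue); there is no depth.
- calibration(name): a dict with "fx", "fy", "cx", "cy" (pixels), "k1" (the pictures are not rectified: a ray, as slopes to the right and down, at radius r is drawn at 1 + k1 r^2 times it, then the intrinsics apply), "eye" and "orientation" of the camera in the world; the wrist camera has in their place "tool_from_camera" (4x4, takes a point from camera to tool coordinates, whose origin is the TCP and whose axes are the flange's). Camera axes: x right, y up, looking along -z (the intrinsics and any distortion apply to the point x, -y, -z); pixel columns grow to the right and rows downward; lengths in m; the calibration is good to about 2 mm. A picture is of the moment at which its call begins: read the wrist's pose just before it. calibration takes no time and is no camera call.
- workorder.close_job(): hands the job in, once; it reports no verdict.
Trained networks look in the newest picture that a camera, given by its name, has taken for a name from the list of things; names that differ only in an ending like _2 or _b are one class to them, and where a whole thing is asked for, a point or a joint stands for the part that bears it (a point fixed in the world has none). Each returns a list of dicts, best first, with "score" (0 to 1); they miss things now and then, are a little off and sometimes report something else, mostly with a low value. They report only what shows in the picture. A call takes as long as a camera call. They do not tell look-alikes from the thing itself.
- models.find_in(thing, camera): "extent" ([left, top, right, bottom] as shares, 0 to 1, of the picture: columns of its width, rows of its height, round what is visible of it).
The state is a dict: "clock": time; "q": joint angles; "qvel": joint speeds; "joint_efforts": joint torques, N m; "tcp_pos": TCP position; "tcp_rot": TCP orientation; "force": force on the tool from outside, world axes, zero at the start; "ft_torque": the same for the moment, N m; "grip_width": finger opening in m.
Only numpy, scipy, OpenCV 4.12 (cv2) and the standard library are available. Lean on these libraries where they do the work, as an engineer would, in place of code of your own. Each camera call takes 0.05 s, during which the arm holds its last target.

## Working session

There is one attempt and no reset: what is moved stays moved. The work goes in short steps, Python scripts to look and compute and a shell command to move; the robot and the scene stay as the last step left them, time stands still between calls to the robot, and variables do not carry over. Pictures are saved under pics/ and viewed, and the job is handed in when it is done.

```bash
ls -la; mkdir -p pics
python3 - <<'E'
from bench import status,get_image,calibration,workorder,models,env
import cv2,numpy as np
print(status.observe())
print(env.grasp_offset, [a for a in dir(env) if a[0]!='_'])
for n in ("scene","top","wrist"):
    im=get_image(n); cv2.imwrite(f"pics/{n}0.png",im[:,:,::-1]); print(n,calibration(n))
E
```

```text
total 12
drwxr-xr-x  3 agent agent 4096 Dec  7 14:04 .
drwxr-xr-x 23 root  root  4096 Dec  7 14:04 ..
drwxr-xr-x  2 agent agent 4096 Dec  7 14:04 pics
{'clock': 0.0, 'q': array([ 1.04639697e+00,  3.00520109e-01,  1.52161475e+00, -2.87251989e-05,
        1.32070860e+00, -6.66109711e-02]), 'qvel': array([ 5.71543608e-05, -2.58776898e-03,  3.72567367e-05, -1.01733925e-04,
       -8.56872129e-04,  8.73542302e-04]), 'joint_efforts': array([ 3.26755924e-05, -5.43494225e+01, -3.61791551e+01, -3.65897529e-05,
        4.06240506e-03,  1.22973861e-05]), 'tcp_pos': array([0.24294712, 0.49310275, 0.19218022]), 'tcp_rot': array([-7.12741916e-01, -3.05932646e+00,  1.89213093e-03]), 'force': array([ 0.5250141 , -0.56715677, -0.26267738]), 'ft_torque': array([-0.01224159,  0.00724785,  0.04530988]), 'grip_width': 0.08529657863126994}
-0.0187 ['Unreachable', 'grasp_offset']
scene {'fx': 353.4694866598591, 'fy': 353.4694866598591, 'cx': 255.53646030639416, 'cy': 194.679539528839, 'k1': -0.10836961292931976, 'eye': array([1.15735322, 0.23981807, 0.69625947]), 'orientation': array([0.56883974, 0.76203069, 1.77794799])}
top {'fx': 425.0897643084507, 'fy': 425.0897643084507, 'cx': 252.68536770580627, 'cy': 185.21883651697493, 'k1': -0.0530094036466669, 'eye': array([0.37960948, 0.06761539, 1.21049687]), 'orientation': array([ 0.07974194, -0.11885202, -1.57763049])}
wrist {'fx': 317.72209033782167, 'fy': 317.72209033782167, 'cx': 256.8390823281936, 'cy': 192.1651106904382, 'k1': -0.07097789425727787, 'tool_from_camera': array([[ 5.70206373e-04,  9.51182341e-01,  3.08628952e-01,
         7.90200313e-02],
       [ 9.99999763e-01, -4.23406364e-04, -5.42624343e-04,
        -4.78376355e-04],
       [-3.85459230e-04,  3.08629188e-01, -9.51182357e-01,
        -1.80504723e-01],
       [ 0.00000000e+00,  0.00000000e+00,  0.00000000e+00,
         1.00000000e+00]])}
```

View pics/scene0.png

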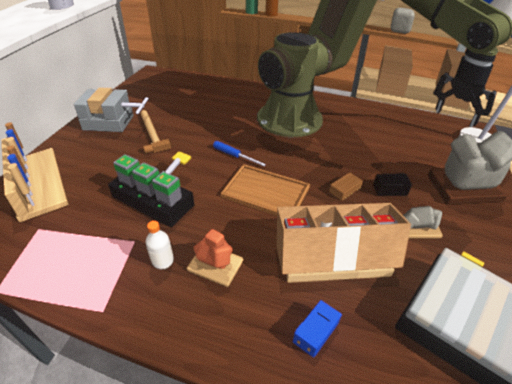

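View pics/top0.png

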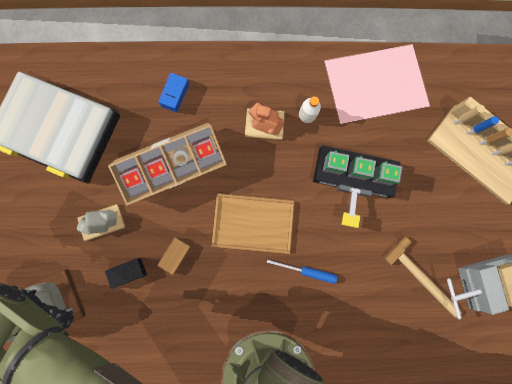

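View pics/wrist0.png

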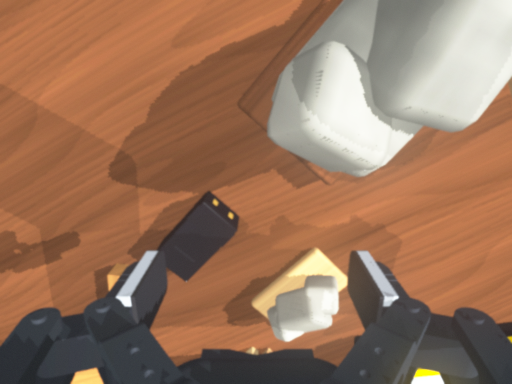

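```bash
cat > h.py <<'E'
from bench import status,get_image,calibration,workorder,models,env
import cv2,numpy as np
from scipy.spatial.transform import Rotation as R
from scipy.optimize import least_squares
def camT(n, st=None):
    c=calibration(n)
    if n=='wrist':
        st=st or status.observe()
        T=np.eye(4);T[:3,:3]=R.from_rotvec(st['tcp_rot']).as_matrix();T[:3,3]=st['tcp_pos']
        return c,T@c['tool_from_camera']
    T=np.eye(4);T[:3,:3]=R.from_rotvec(c['orientation']).as_matrix();T[:3,3]=c['eye']
    return c,T
def proj(P,n,st=None):
    c,T=camT(n,st); P=np.atleast_2d(P)
    p=(P-T[:3,3])@T[:3,:3]
    u=np.stack([p[:,0]/-p[:,2],-p[:,1]/-p[:,2]],1)
    r2=(u**2).sum(1,keepdims=True); u=u*(1+c['k1']*r2)
    return u*[c['fx'],c['fy']]+[c['cx'],c['cy']]
def ray(px,n,st=None):
    c,T=camT(n,st); px=np.atleast_2d(px).astype(float)
    d=(px-[c['cx'],c['cy']])/[c['fx'],c['fy']]; u=d.copy()
    for _ in range(20): u=d/(1+c['k1']*(u**2).sum(1,keepdims=True))
    D=np.stack([u[:,0],-u[:,1],-np.ones(len(u))],1)@T[:3,:3].T
    return T[:3,3],D
def atz(px,z,n,st=None):
    o,D=ray(px,n,st); s=(z-o[2])/D[:,2]; return o+D*s[:,None]
def yawT(x,y,z,yaw):
    T=np.eye(4);T[:3,:3]=R.from_euler('z',yaw).as_matrix();T[:3,3]=[x,y,z];return T
def box(cx,cy,cz,sx,sy,sz):
    return np.array([[cx+a*sx/2,cy+b*sy/2,cz+c*sz/2] for a in(-1,1) for b in(-1,1) for c in(-1,1)])
E=[(0,1),(2,3),(4,5),(6,7),(0,2),(1,3),(4,6),(5,7),(0,4),(1,5),(2,6),(3,7)]
def drawbox(im,P,n,col,st=None,s=1,off=(0,0)):
    q=(proj(P,n,st)-off+0.5)*s-0.5
    for a,b in E: cv2.line(im,tuple(np.round(q[a]*8).astype(int).tolist()),tuple(np.round(q[b]*8).astype(int).tolist()),col,1,cv2.LINE_AA,3)
def tf(T,P): return P@T[:3,:3].T+T[:3,3]
def crop(im,x0,y0,x1,y1,s): return cv2.resize(im[y0:y1,x0:x1],None,fx=s,fy=s,interpolation=cv2.INTER_CUBIC)
def delta(pos,Rt,st=None):
    """shift in tool axes (units 25mm) and turn (units 8deg) to the target"""
    st=st or status.observe()
    R0=R.from_rotvec(st['tcp_rot'])
    d=R0.inv().apply(np.array(pos)-st['tcp_pos'])/0.025
    a=(R0.inv()*Rt).as_rotvec()/np.radians(8)
    return d,a
E
python3 - <<'E'
from h import *
im=get_image('top')[:,:,::-1]
cv2.imwrite('pics/t_dock.png',crop(im,300,130,420,240,6)); cv2.imwrite('pics/t_cart.png',crop(im,100,115,235,215,5));cv2.imwrite('pics/t_tray.png',crop(im,200,185,305,265,7))
for t in ('dock','carton','tray_in','flat1_mid','full1_mid','lever_pad','spray_mid','stone','stone2','glue'):
    print(t,[(np.round(np.array(d['extent'])*[512,384,512,384],1).tolist(),round(d['score'],2)) for d in models.find_in(t,'top')])
E
```

```text
dock [([313.9, 148.2, 397.6, 228.6], 0.57)]
carton [([111.6, 124.8, 225.8, 203.8], 0.58)]
tray_in [([212.9, 191.3, 291.4, 252.8], 0.64)]
flat1_mid [([159.0, 73.1, 191.3, 114.7], 0.97), ([195.8, 139.0, 215.8, 160.1], 0.94)]
full1_mid [([375.4, 167.5, 401.5, 186.3], 0.63), ([118.5, 163.2, 143.8, 188.4], 0.28)]
lever_pad [([341.2, 186.5, 361.9, 233.5], 0.72)]
spray_mid [([170.7, 149.7, 191.0, 168.4], 0.49), ([348.7, 154.4, 373.1, 177.5], 0.34)]
stone [([242.2, 102.9, 283.3, 139.6], 0.96), ([77.3, 207.6, 121.7, 240.1], 0.57)]
stone2 [([242.2, 102.9, 283.3, 139.6], 0.96), ([77.3, 207.6, 121.7, 240.1], 0.57)]
glue [([299.7, 99.8, 321.1, 124.1], 0.64), ([119.7, 164.7, 143.2, 189.0], 0.42)]
```

View pics/t_dock.png

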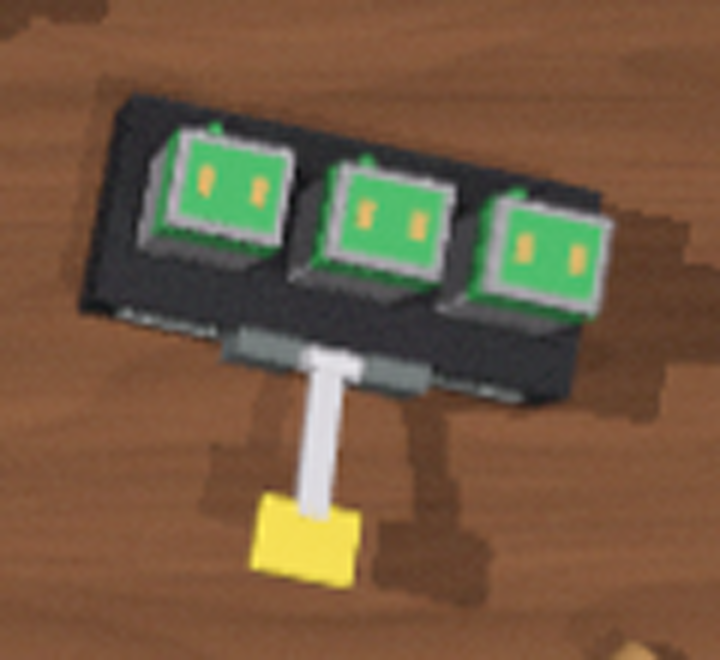

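View pics/t_cart.png

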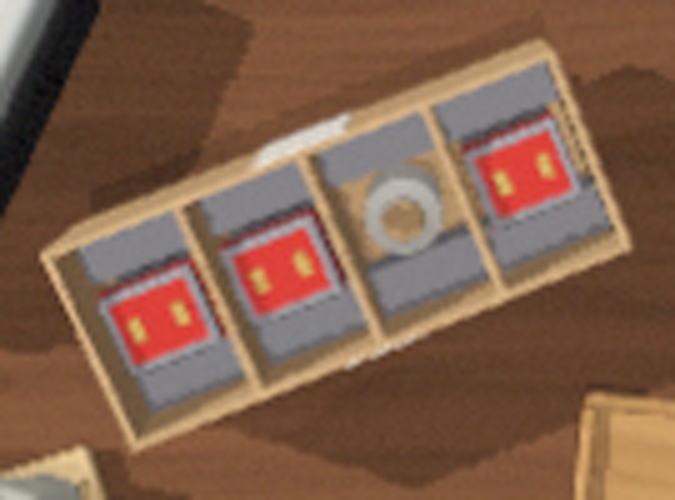

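View pics/t_tray.png

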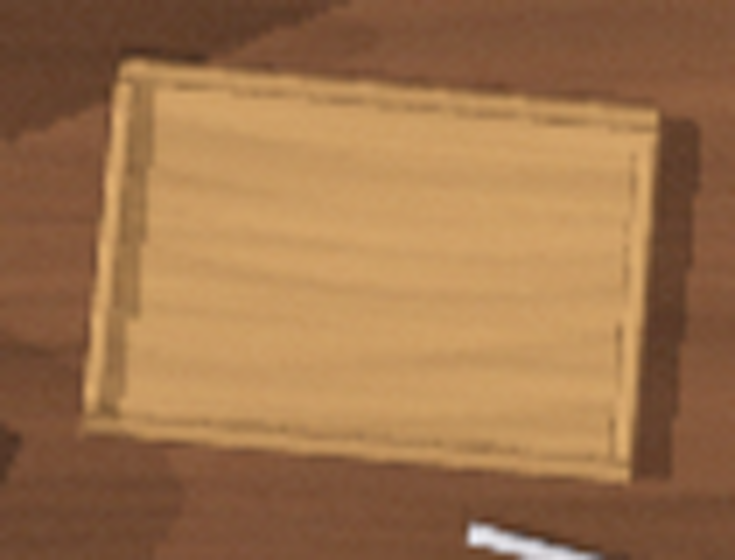

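```bash
cat >> h.py <<'E'
def unc(c,off,s): return np.array(off)+(np.array(c,float)+0.5)/s-0.5
E
python3 - <<'E'
from h import *
B3=[(178,128),(295,150),(278,250),(162,230)];B2=[(335,163),(456,183),(440,283),(320,262)];B1=[(490,195),(613,215),(598,318),(478,297)];PAD=[(263,492),(362,513),(352,588),(250,570)]
obs=unc(B3+B2+B1+PAD,(300,130),6)
# order TL,TR,BR,BL : TL=+x,+y ; TR=+x,-y ; BR=-x,-y; BL
sg=np.array([(1,1),(1,-1),(-1,-1),(-1,1)])
loc=[]
for y in (.072,0,-.072): loc+=[(a*.022,y+b*.026,.115) for a,b in sg]
loc+=[(-.141+a*.017,b*.023,.067) for a,b in sg]
loc=np.array(loc)
f=lambda p:(proj(tf(yawT(p[0],p[1],0,p[2]),loc),'top')-obs).ravel()
r=least_squares(f,[.55,-.2,0]);print('dock',r.x,np.abs(r.fun).mean());print(r.fun.reshape(-1,2).round(1).tolist())
np.save('dock.npy',r.x)
# carton rim corners (crop 100,115,s5): 
C=[(45,255),(548,42),(630,247),(135,448)]
oc=unc(C,(100,115),5)
tops=[[(100,300),(192,262),(217,345),(128,372)],[(225,250),(313,212),(343,290),(258,322)],[(465,152),(555,118),(580,185),(497,222)]]
ob=unc(sum(tops,[]),(100,115),5)
Rt=R.from_euler('y',-20,degrees=True).as_matrix()
def cart(p,P): # P in tipped frame, origin inner-floor mid
    return tf(yawT(p[0],p[1],.023,p[2]),P@Rt.T)
rim=np.array([(a*.056,b*.140,.108) for a,b in sg])
top=np.array([(a*.022,y+b*.026,.095) for y in (.102,.034,-.102) for a,b in sg])
L=np.vstack([rim,top]);O=np.vstack([oc,ob])
f=lambda p:(proj(cart(p,L),'top')-O).ravel()
r=least_squares(f,[.55,.3,.3]);print('cart',r.x,np.abs(r.fun).mean());print(r.fun.reshape(-1,2).round(1).tolist())
np.save('cart.npy',r.x)
T=[(120,60),(658,108),(632,482),(82,433)]
ot=unc(T,(200,185),7);lt=np.array([(a*.075,b*.11,.016) for a,b in sg])
f=lambda p:(proj(tf(yawT(p[0],p[1],0,p[2]),lt),'top')-ot).ravel()
r=least_squares(f,[.35,.1,0]);print('tray',r.x,np.abs(r.fun).mean());print(r.fun.reshape(-1,2).round(1).tolist())
np.save('tray.npy',r.x)
E
```

```text
dock [ 0.56582202 -0.25525839 -0.20753681] 0.35254771746108204
[[0.0, 0.3], [-0.2, 0.6], [-0.2, -0.0], [-0.1, -0.6], [0.5, -0.1], [-0.6, 0.5], [-0.5, -0.1], [0.3, -0.5], [1.1, -0.0], [-0.4, 0.5], [-0.4, -0.5], [0.5, -0.9], [0.1, 0.6], [0.1, 0.4], [-0.3, 0.2], [0.1, -0.1]]
cart [0.60808449 0.27216532 0.39056173] 0.6404922024325281
[[-0.6, -0.5], [0.8, 0.6], [0.6, -0.7], [0.1, 0.2], [-0.7, -0.0], [-0.4, -0.1], [1.6, -1.4], [0.9, 0.9], [-1.3, -0.1], [-0.2, -0.1], [0.6, -0.3], [-0.9, 0.9], [-0.7, -0.3], [-0.2, -1.1], [1.1, 1.0], [-0.5, 1.1]]
tray [ 0.4241862   0.03752094 -0.09789504] 0.12375305828599892
[[-0.3, -0.1], [0.4, 0.0], [0.0, -0.0], [-0.1, 0.1]]
```

```bash
cat >> h.py <<'E'
Rt20=R.from_euler('y',-20,degrees=True).as_matrix()
def cart(p,P): return tf(yawT(p[0],p[1],.023,p[2]),P@Rt20.T)
def overlay(cam,st,fn,x0,y0,x1,y1,s):
    im=np.ascontiguousarray(crop(get_image(cam)[:,:,::-1],x0,y0,x1,y1,s))
    d=np.load('dock.npy');c=np.load('cart.npy');t=np.load('tray.npy')
    D=lambda P,col:drawbox(im,P,cam,col,st,s,(x0,y0))
    Td=yawT(d[0],d[1],0,d[2])
    D(tf(Td,box(0,0,.025,.1,.226,.05)),(255,255,0)); D(tf(Td,box(-.141,0,.062,.034,.046,.01)),(0,0,255))
    for y in(-.072,0,.072): D(tf(Td,box(0,y,.0675,.044,.052,.095)),(255,0,255))
    for y in(-.102,.034,.102): D(cart(c,box(0,y,.0475,.044,.052,.095)),(255,0,255))
    D(cart(c,box(0,0,.054,.112,.276,.108)),(255,255,0))
    D(tf(yawT(t[0],t[1],0,t[2]),box(0,0,.008,.15,.22,.016)),(255,0,0))
    cv2.imwrite(fn,im)
E
python3 - <<'E'
from h import *
overlay('scene',None,'pics/ov_s1.png',100,130,420,300,2.5)
overlay('top',None,'pics/ov_t1.png',100,110,420,260,2.5)
E
```

```text
(no output)
```

View pics/ov_s1.png

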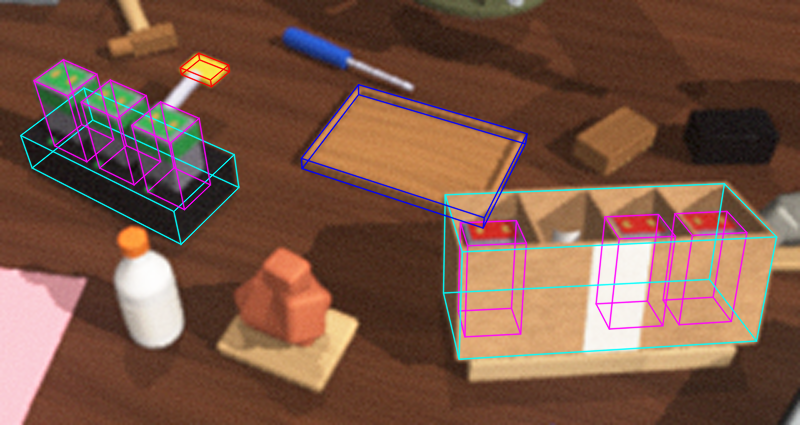

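View pics/ov_t1.png

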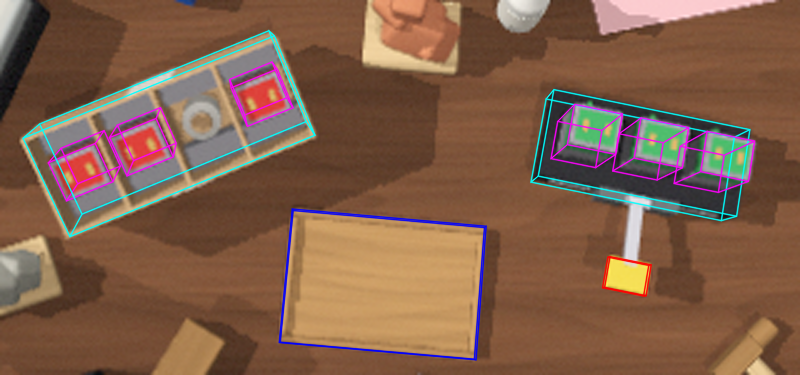

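```bash
cat >> h.py <<'E'
def toolR(yaw,tilt=0):
    # tool y along object's x, tool x along object's y, z down; tilt (deg) leans with carton
    M=np.array([[0,1,0],[1,0,0],[0,0,-1]],float)
    return R.from_matrix(R.from_euler('z',yaw).as_matrix()@R.from_euler('y',-tilt,degrees=True).as_matrix()@M)
def plan(pos,Rt,N,st=None):
    st=st or status.observe(); R0=R.from_rotvec(st['tcp_rot'])
    A=(R0.inv()*Rt).as_rotvec()/N
    dR=R.from_rotvec(A)
    S=np.zeros((3,3));Rk=R0
    for _ in range(N): S+=Rk.as_matrix(); Rk=Rk*dR
    d=np.linalg.solve(S,np.array(pos)-st['tcp_pos'])/.025
    return np.round(d,3),np.round(A/np.radians(8),3)
def report(pos,Rt,N=1):
    st=status.observe(); d,a=plan(pos,Rt,N,st)
    print('t',st['clock'],'pos',st['tcp_pos'].round(4),'w',round(st['grip_width'],4),'F',st['force'].round(1),'| N',N,'xyz',d,'a',a,flush=True)
def dockpose(i,z,dx=0,dy=0):
    d=np.load('dock.npy'); T=yawT(d[0],d[1],0,d[2]); return tf(T,np.array([[dx,(i-2)*.072+dy,z]]))[0],toolR(d[2])
def cartpose(y,h,dx=0,dy=0):
    "TCP at height h along the cell axis above the inner floor"
    c=np.load('cart.npy'); return cart(c,np.array([[dx,y+dy,h]]))[0],toolR(c[2],20)
def traypose(y,z,dx=0):
    t=np.load('tray.npy'); return tf(yawT(t[0],t[1],0,t[2]),np.array([[dx,y,z]]))[0],toolR(t[2])
E
python3 - <<'E'
from h import *
p,r=dockpose(3,.22); print(p); report(p,r,30)
p,r=dockpose(2,.25); print(p); report(p,r,30);report(p,r,34)
for y in(-.102,.034,.102):print(cartpose(y,.054)[0])
E
```

```text
[ 0.58065763 -0.18480341  0.22      ]
t 0.8 pos [0.2431 0.4934 0.1928] w 0.086 F [ 0.6 -1.1 -0.4] | N 30 xyz [-1.087 -0.014 -0.036] a [-0.     0.     0.315]
[ 0.56582202 -0.25525839  0.25      ]
t 0.8 pos [0.2431 0.4934 0.1928] w 0.086 F [ 0.6 -1.1 -0.4] | N 30 xyz [-1.167 -0.079 -0.076] a [-0.     0.     0.315]
t 0.8 pos [0.2431 0.4934 0.1928] w 0.086 F [ 0.6 -1.1 -0.4] | N 34 xyz [-1.03  -0.067 -0.067] a [-0.     0.     0.278]
[0.62983842 0.17081506 0.0737434 ]
[0.57806215 0.29657363 0.0737434 ]
[0.55217401 0.35945292 0.0737434 ]
```

```bash
python3 -m inch '[{"x":-1,"z":-0.3,"az":0.28},{"x":-1,"z":-0.3,"az":0.28},{"x":-1,"z":-0.3,"az":0.28},{"x":-1,"z":-0.3,"az":0.28},{"x":-1,"z":-0.1,"az":0.28},{"x":-1,"az":0.28},{"x":-1,"az":0.28},{"x":-1,"az":0.28},{"x":-1,"az":0.28},{"x":-1,"az":0.28}]'
python3 - <<'E'
from h import *
p,r=dockpose(3,.22); report(p,r,23)
E
```

```text
t 0.8 pos [0.2431 0.4934 0.1928] w 0.086 F [ 0.6 -1.1 -0.4] | N 23 xyz [-1.418 -0.028 -0.047] a [-0.     0.     0.411]$[0]: bad value
```

```bash
python3 -m inch '[{"x":-1,"y":0,"z":-0.3,"ax":0,"ay":0,"az":0.28,"jaw":1},{"x":-1,"y":0,"z":-0.3,"ax":0,"ay":0,"az":0.28,"jaw":1},{"x":-1,"y":0,"z":-0.3,"ax":0,"ay":0,"az":0.28,"jaw":1},{"x":-1,"y":0,"z":-0.3,"ax":0,"ay":0,"az":0.28,"jaw":1},{"x":-1,"y":0,"z":-0.1,"ax":0,"ay":0,"az":0.28,"jaw":1},{"x":-1,"y":0,"z":0,"ax":0,"ay":0,"az":0.28,"jaw":1},{"x":-1,"y":0,"z":0,"ax":0,"ay":0,"az":0.28,"jaw":1},{"x":-1,"y":0,"z":0,"ax":0,"ay":0,"az":0.28,"jaw":1},{"x":-1,"y":0,"z":0,"ax":0,"ay":0,"az":0.28,"jaw":1},{"x":-1,"y":0,"z":0,"ax":0,"ay":0,"az":0.28,"jaw":1}]'
python3 - <<'E'
from h import *
p,r=dockpose(3,.22); report(p,r,23)
E
```

```text
clock: 2.05
tcp_pos: [0.4477, 0.3416, 0.2264]
tcp_rot: [1.307, 2.857, 0.0]
force: [-0.5, -0.2, -0.2]
grip_width: 0.0855
t 2.05 pos [0.4477 0.3416 0.2264] w 0.0855 F [-0.5 -0.2 -0.2] | N 23 xyz [-0.978 -0.024  0.011] a [ 0.    -0.     0.286]
```

```bash
python3 -m inch '[{"x":-1,"y":0,"z":0,"ax":0,"ay":0,"az":0.28,"jaw":1},{"x":-1,"y":0,"z":0,"ax":0,"ay":0,"az":0.28,"jaw":1},{"x":-1,"y":0,"z":0,"ax":0,"ay":0,"az":0.28,"jaw":1},{"x":-1,"y":0,"z":0,"ax":0,"ay":0,"az":0.28,"jaw":1},{"x":-1,"y":0,"z":0,"ax":0,"ay":0,"az":0.28,"jaw":1},{"x":-1,"y":0,"z":0,"ax":0,"ay":0,"az":0.28,"jaw":1},{"x":-1,"y":0,"z":0,"ax":0,"ay":0,"az":0.28,"jaw":1},{"x":-1,"y":0,"z":0,"ax":0,"ay":0,"az":0.28,"jaw":1},{"x":-1,"y":0,"z":0,"ax":0,"ay":0,"az":0.28,"jaw":1},{"x":-1,"y":0,"z":0,"ax":0,"ay":0,"az":0.28,"jaw":1}]' | tail -0
python3 -m inch '[{"x":-1,"y":0,"z":0,"ax":0,"ay":0,"az":0.28,"jaw":1},{"x":-1,"y":0,"z":0,"ax":0,"ay":0,"az":0.28,"jaw":1},{"x":-1,"y":0,"z":0,"ax":0,"ay":0,"az":0.28,"jaw":1},{"x":-1,"y":0,"z":0,"ax":0,"ay":0,"az":0.28,"jaw":1},{"x":-1,"y":0,"z":0,"ax":0,"ay":0,"az":0.28,"jaw":1},{"x":-1,"y":0,"z":0,"ax":0,"ay":0,"az":0.28,"jaw":1},{"x":-1,"y":0,"z":0,"ax":0,"ay":0,"az":0.28,"jaw":1},{"x":-1,"y":0,"z":0,"ax":0,"ay":0,"az":0.28,"jaw":1},{"x":-1,"y":0,"z":0,"ax":0,"ay":0,"az":0.28,"jaw":1},{"x":-1,"y":0,"z":0,"ax":0,"ay":0,"az":0.28,"jaw":1}]'
python3 - <<'E'
from h import *
p,r=dockpose(3,.22); report(p,r,3); report(p,r,4)
E
```

```text
clock: 4.55
tcp_pos: [0.6098, -0.1347, 0.2253]
tcp_rot: [-2.325, -2.112, 0.001]
force: [0.6, 0.0, 0.3]
grip_width: 0.0853
t 4.55 pos [ 0.6098 -0.1347  0.2253] w 0.0853 F [0.6 0.  0.3] | N 3 xyz [-0.714 -0.296  0.071] a [-0.003 -0.     0.266]
t 4.55 pos [ 0.6098 -0.1347  0.2253] w 0.0853 F [0.6 0.  0.3] | N 4 xyz [-0.537 -0.22   0.053] a [-0.002 -0.     0.2  ]Exception ignored on flushing sys.stdout:
BrokenPipeError: [Errno 32] Broken pipe
```

```bash
python3 -m inch '[{"x":-0.7,"y":-0.3,"z":0.07,"ax":0,"ay":0,"az":0.27,"jaw":1},{"x":-0.7,"y":-0.3,"z":0.07,"ax":0,"ay":0,"az":0.27,"jaw":1},{"x":-0.7,"y":-0.3,"z":0.07,"ax":0,"ay":0,"az":0.27,"jaw":1},{"x":0,"y":0,"z":0,"ax":0,"ay":0,"az":0,"jaw":1}]'
python3 - <<'E'
from h import *
p,r=dockpose(3,.22); report(p,r,1)
st=status.observe(); overlay('wrist',st,'pics/w1.png',0,0,512,384,1.5)
E
```

```text
clock: 5.05
tcp_pos: [0.5778, -0.1869, 0.2194]
tcp_rot: [-2.448, -1.966, 0.002]
force: [0.7, 0.5, -0.1]
grip_width: 0.0852
t 5.05 pos [ 0.5778 -0.1869  0.2194] w 0.0852 F [ 0.7  0.5 -0.1] | N 1 xyz [ 0.107  0.095 -0.025] a [-0.012 -0.    -0.071]
```

View pics/w1.png

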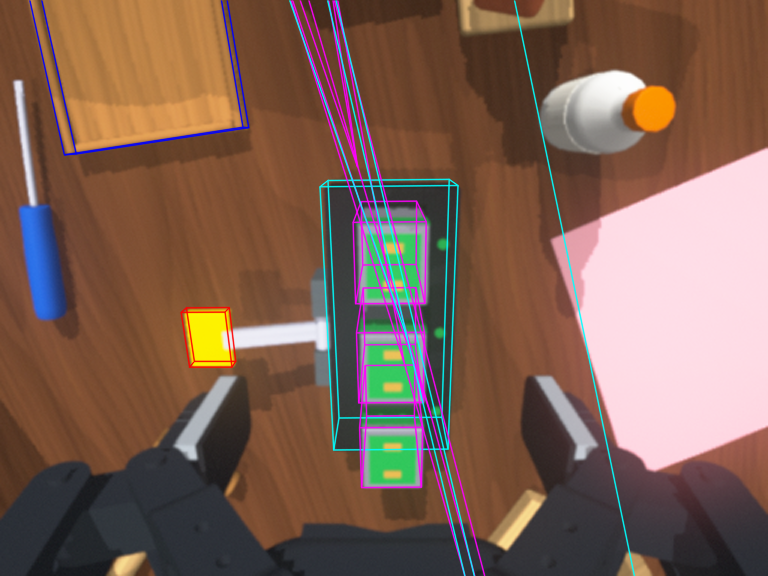

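```bash
python3 -m inch '[{"x":0.11,"y":0.1,"z":0.6,"ax":-0.01,"ay":0,"az":-0.07,"jaw":1},{"x":0,"y":0,"z":1,"ax":0,"ay":0,"az":0,"jaw":1},{"x":0,"y":0,"z":1,"ax":0,"ay":0,"az":0,"jaw":1},{"x":0,"y":0,"z":0.5,"ax":0,"ay":0,"az":0,"jaw":1},{"x":0,"y":0,"z":0,"ax":0,"ay":0,"az":0,"jaw":1}]'
python3 - <<'E'
from h import *
p,r=dockpose(3,.062); report(p,r,1);report(p,r,4)
E
```

```text
clock: 5.72
tcp_pos: [0.5823, -0.1808, 0.1367]
tcp_rot: [-2.431, -1.988, -0.0]
force: [-0.2, -1.2, 0.5]
grip_width: 0.0855
t 5.725 pos [ 0.5823 -0.1808  0.1367] w 0.0855 F [-0.2 -1.2  0.5] | N 1 xyz [-0.174 -0.03   2.987] a [-0.007 -0.006  0.054]
t 5.725 pos [ 0.5823 -0.1808  0.1367] w 0.0855 F [-0.2 -1.2  0.5] | N 4 xyz [-0.043 -0.008  0.747] a [-0.002 -0.002  0.014]
```

```bash
python3 -m inch '[{"x":-0.17,"y":-0.03,"z":0.8,"ax":0,"ay":0,"az":0.05,"jaw":1},{"x":0,"y":0,"z":0.8,"ax":0,"ay":0,"az":0,"jaw":1},{"x":0,"y":0,"z":0.8,"ax":0,"ay":0,"az":0,"jaw":1},{"x":0,"y":0,"z":0.45,"ax":0,"ay":0,"az":0,"jaw":1},{"x":0,"y":0,"z":0,"ax":0,"ay":0,"az":0,"jaw":1}]'
python3 - <<'E'
from h import *
p,r=dockpose(3,.062); report(p,r,1)
E
```

```text
clock: 6.35
tcp_pos: [0.5836, -0.1848, 0.0678]
tcp_rot: [2.434, 1.979, 0.006]
force: [0.1, -0.4, 0.4]
grip_width: 0.0852
t 6.35 pos [ 0.5836 -0.1848  0.0678] w 0.0852 F [ 0.1 -0.4  0.4] | N 1 xyz [-0.023 -0.116  0.233] a [0.043 0.001 0.017]
```

```bash
python3 -m inch '[{"x":-0.02,"y":-0.12,"z":0.23,"ax":0.04,"ay":0,"az":0.02,"jaw":1},{"x":0,"y":0,"z":0,"ax":0,"ay":0,"az":0,"jaw":1},{"x":0,"y":0,"z":0,"ax":0,"ay":0,"az":0,"jaw":0.7}]'
python3 - <<'E'
from h import *
p,r=dockpose(3,.062); report(p,r,1)
E
```

```text
clock: 6.72
tcp_pos: [0.5813, -0.185, 0.0638]
tcp_rot: [2.438, 1.977, 0.002]
force: [0.4, -0.6, 0.3]
grip_width: 0.0695
t 6.725 pos [ 0.5813 -0.185   0.0638] w 0.0695 F [ 0.4 -0.6  0.3] | N 1 xyz [ 0.002 -0.028  0.072] a [ 0.021  0.005 -0.004]
```

```bash
python3 -m inch '[{"x":0,"y":-0.03,"z":0.07,"ax":0.02,"ay":0,"az":0,"jaw":0.5},{"x":0,"y":0,"z":0,"ax":0,"ay":0,"az":0,"jaw":0.3},{"x":0,"y":0,"z":0,"ax":0,"ay":0,"az":0,"jaw":0},{"x":0,"y":0,"z":0,"ax":0,"ay":0,"az":0,"jaw":0},{"x":0,"y":0,"z":0,"ax":0,"ay":0,"az":0,"jaw":0}]'
python3 - <<'E'
from h import *
p,r=dockpose(3,.062); report(p,r,1)
st=status.observe(); print(st['ft_torque'])
overlay('wrist',st,'pics/w2.png',0,0,512,384,1.5)
p,r=traypose(-.06,.22); print(p); report(p,r,15)
E
```

```text
clock: 7.35
tcp_pos: [0.581, -0.1849, 0.0626]
tcp_rot: [2.439, 1.978, 0.0]
force: [1.0, 0.0, 0.5]
grip_width: 0.0423
t 7.35 pos [ 0.581  -0.1849  0.0626] w 0.0423 F [1.  0.  0.5] | N 1 xyz [ 0.003 -0.013  0.024] a [ 0.009  0.006 -0.004]
[ 0.01648757 -0.07718449 -0.02210707]Traceback (most recent call last):
  File "<stdin>", line 4, in <module>
  File "h.py", line 54, in overlay
    for y in(-.102,.034,.102): D(cart(c,box(0,y,.0475,.044,.052,.095)),(255,0,255))
                               ~^^^^^^^^^^^^^^^^^^^^^^^^^^^^^^^^^^^^^^^^^^^^^^^^^^^
  File "h.py", line 50, in <lambda>
    D=lambda P,col:drawbox(im,P,cam,col,st,s,(x0,y0))
                   ~~~~~~~^^^^^^^^^^^^^^^^^^^^^^^^^^^
  File "h.py", line 34, in drawbox
    for a,b in E: cv2.line(im,tuple(np.round(q[a]*8).astype(int).tolist()),tuple(np.round(q[b]*8).astype(int).tolist()),col,1,cv2.LINE_AA,3)
                  ~~~~~~~~^^^^^^^^^^^^^^^^^^^^^^^^^^^^^^^^^^^^^^^^^^^^^^^^^^^^^^^^^^^^^^^^^^^^^^^^^^^^^^^^^^^^^^^^^^^^^^^^^^^^^^^^^^^^^^^^^^
cv2.error: OpenCV(4.12.0) :-1: error: (-5:Bad argument) in function 'line'
> Overload resolution failed:
>  - Can't parse 'pt2'. Sequence item with index 1 has a wrong type
>  - Can't parse 'pt2'. Sequence item with index 1 has a wrong type
```

```bash
python3 -m inch '[{"x":0,"y":0,"z":-0.5,"ax":0,"ay":0,"az":0,"jaw":0},{"x":0,"y":0,"z":-0.8,"ax":0,"ay":0,"az":0,"jaw":0},{"x":0,"y":0,"z":-1,"ax":0,"ay":0,"az":0,"jaw":0},{"x":0,"y":0,"z":-1,"ax":0,"ay":0,"az":0,"jaw":0},{"x":0,"y":0,"z":-1,"ax":0,"ay":0,"az":0,"jaw":0},{"x":0,"y":0,"z":-1,"ax":0,"ay":0,"az":0,"jaw":0},{"x":0,"y":0,"z":-0.5,"ax":0,"ay":0,"az":0,"jaw":0}]'
python3 - <<'E'
from h import *
st=status.observe()
im=get_image('wrist')[:,:,::-1]; cv2.imwrite('pics/w2.png',im)
im=get_image('top')[:,:,::-1]; cv2.imwrite('pics/t2.png',im[100:300,100:420])
p,r=traypose(-.06,.20); print(p); report(p,r,10); report(p,r,12)
E
```

```text
clock: 8.28
tcp_pos: [0.579, -0.1842, 0.2131]
tcp_rot: [-2.437, -1.976, 0.005]
force: [0.7, -0.5, -3.8]
grip_width: 0.0422
[ 0.41832188 -0.02219179  0.2       ]
t 8.375 pos [ 0.5792 -0.1842  0.2128] w 0.0423 F [ 0.8 -0.4 -3.4] | N 10 xyz [ 0.539 -0.738  0.053] a [-0.003 -0.    -0.079]
t 8.375 pos [ 0.5792 -0.1842  0.2128] w 0.0423 F [ 0.8 -0.4 -3.4] | N 12 xyz [ 0.45  -0.615  0.044] a [-0.002 -0.    -0.066]
```

View pics/w2.png

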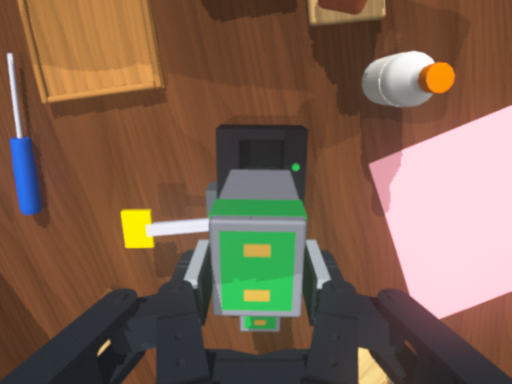

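View pics/t2.png

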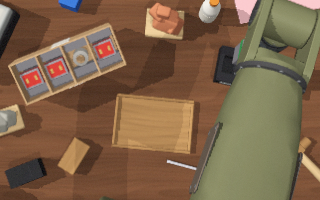

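```bash
python3 -m inch '[{"x":0.3,"y":-0.5,"z":0,"ax":0,"ay":0,"az":-0.08,"jaw":0},{"x":0.55,"y":-0.75,"z":0,"ax":0,"ay":0,"az":-0.08,"jaw":0},{"x":0.55,"y":-0.75,"z":0,"ax":0,"ay":0,"az":-0.08,"jaw":0},{"x":0.55,"y":-0.75,"z":0,"ax":0,"ay":0,"az":-0.08,"jaw":0},{"x":0.55,"y":-0.75,"z":0.1,"ax":0,"ay":0,"az":-0.08,"jaw":0},{"x":0.55,"y":-0.75,"z":0.2,"ax":0,"ay":0,"az":-0.08,"jaw":0},{"x":0.55,"y":-0.75,"z":0.3,"ax":0,"ay":0,"az":-0.08,"jaw":0},{"x":0.55,"y":-0.75,"z":0.3,"ax":0,"ay":0,"az":-0.08,"jaw":0},{"x":0.55,"y":-0.75,"z":0.3,"ax":0,"ay":0,"az":-0.08,"jaw":0},{"x":0.3,"y":-0.5,"z":0.3,"ax":0,"ay":0,"az":-0.08,"jaw":0}]'
python3 - <<'E'
from h import *
p,r=traypose(-.066,.12); print(p); report(p,r,1); report(p,r,4)
st=status.observe()
im=get_image('wrist')[:,:,::-1]; cv2.imwrite('pics/w3.png',im)
E
```

```text
clock: 9.62
tcp_pos: [0.4157, -0.0281, 0.165]
tcp_rot: [-2.31, -2.103, 0.018]
force: [-0.4, 0.0, -2.9]
grip_width: 0.0426
[ 0.41773545 -0.02816306  0.12      ]
t 9.625 pos [ 0.4157 -0.0281  0.165 ] w 0.0426 F [-0.4  0.  -2.9] | N 1 xyz [-0.003  0.121  1.798] a [-0.152 -0.025  0.029]
t 9.625 pos [ 0.4157 -0.0281  0.165 ] w 0.0426 F [-0.4  0.  -2.9] | N 4 xyz [-0.     0.027  0.45 ] a [-0.038 -0.006  0.007]
```

View pics/w3.png

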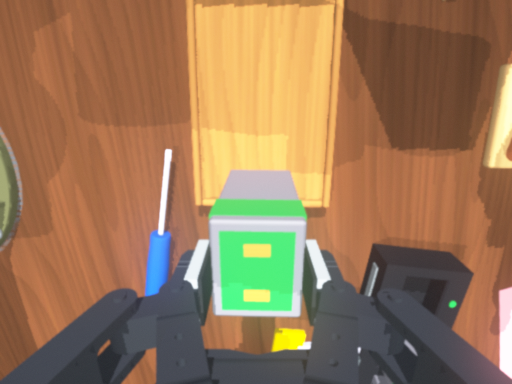

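```bash
python3 - <<'E'
from h import *
t=np.load('tray.npy');print(proj(tf(yawT(t[0],t[1],0,t[2]),np.array([[-.075,-.11,.016],[.075,-.11,.016]])),'wrist').round(1))
E
python3 -m inch '[{"x":0,"y":0.12,"z":0.6,"ax":-0.15,"ay":-0.02,"az":0.03,"jaw":0},{"x":0,"y":0,"z":0.8,"ax":0,"ay":0,"az":0,"jaw":0},{"x":0,"y":0,"z":0.8,"ax":0,"ay":0,"az":0,"jaw":0},{"x":0,"y":0,"z":0.6,"ax":0,"ay":0,"az":0,"jaw":0},{"x":0,"y":0,"z":0.4,"ax":0,"ay":0,"az":0,"jaw":0},{"x":0,"y":0,"z":0,"ax":0,"ay":0,"az":0,"jaw":0}]'
python3 - <<'E'
from h import *
p,r=traypose(-.066,.0515); print(p); report(p,r,1)
E
```

```text
[[195.3 206.2]
 [330.9 208. ]]
clock: 10.42
tcp_pos: [0.4153, -0.0277, 0.0788]
tcp_rot: [-2.323, -2.107, 0.006]
force: [0.4, -0.9, -3.3]
grip_width: 0.042
[ 0.41773545 -0.02816306  0.0515    ]
t 10.425 pos [ 0.4153 -0.0277  0.0788] w 0.042 F [ 0.4 -0.9 -3.3] | N 1 xyz [-0.011  0.104  1.091] a [-0.046 -0.007  0.001]
```

```bash
python3 -m inch '[{"x":0,"y":0.1,"z":0.5,"ax":-0.05,"ay":0,"az":0,"jaw":0},{"x":0,"y":0,"z":0.3,"ax":0,"ay":0,"az":0,"jaw":0},{"x":0,"y":0,"z":0.15,"ax":0,"ay":0,"az":0,"jaw":0},{"x":0,"y":0,"z":0,"ax":0,"ay":0,"az":0,"jaw":0}]'
python3 - <<'E'
from h import *
p,r=traypose(-.066,.0508); print(p); report(p,r,1)
E
```

```text
clock: 10.92
tcp_pos: [0.4188, -0.0282, 0.0558]
tcp_rot: [2.326, 2.109, 0.004]
force: [0.5, -0.2, -3.0]
grip_width: 0.0424
[ 0.41773545 -0.02816306  0.0508    ]
t 10.925 pos [ 0.4188 -0.0282  0.0558] w 0.0424 F [ 0.5 -0.2 -3. ] | N 1 xyz [-0.005 -0.044  0.201] a [ 0.019 -0.006 -0.   ]
```

```bash
python3 -m inch '[{"x":0,"y":-0.03,"z":0.2,"ax":0.02,"ay":0,"az":0,"jaw":0},{"x":0,"y":0,"z":0.03,"ax":0,"ay":0,"az":0,"jaw":0},{"x":0,"y":0,"z":0,"ax":0,"ay":0,"az":0,"jaw":0}]'
python3 - <<'E'
from h import *
p,r=traypose(-.066,.0508); print(p); report(p,r,1)
E
```

```text
clock: 11.3
tcp_pos: [0.4184, -0.0281, 0.0506]
tcp_rot: [-2.327, -2.11, -0.002]
force: [-1.3, 1.3, -1.6]
grip_width: 0.0422
[ 0.41773545 -0.02816306  0.0508    ]
t 11.3 pos [ 0.4184 -0.0281  0.0506] w 0.0422 F [-1.3  1.3 -1.6] | N 1 xyz [-0.005 -0.028 -0.009] a [ 0.005 -0.006 -0.   ]
```

Touching the tray floor; release and go up.

```bash
python3 -m inch '[{"x":0,"y":0,"z":0,"ax":0,"ay":0,"az":0,"jaw":0.7},{"x":0,"y":0,"z":0,"ax":0,"ay":0,"az":0,"jaw":0.8},{"x":0,"y":0,"z":-0.4,"ax":0,"ay":0,"az":0,"jaw":0.9},{"x":0,"y":0,"z":-1,"ax":0,"ay":0,"az":0,"jaw":1},{"x":0,"y":0,"z":-1,"ax":0,"ay":0,"az":0,"jaw":1},{"x":0,"y":0,"z":-1,"ax":0,"ay":0,"az":0,"jaw":1},{"x":0,"y":0,"z":-0.3,"ax":0,"ay":0,"az":0,"jaw":1}]'
python3 - <<'E'
from h import *
st=status.observe()
im=get_image('wrist')[:,:,::-1]; cv2.imwrite('pics/w4.png',im)
p,r=dockpose(2,.15); print(p); report(p,r,10);report(p,r,12)
E
```

```text
clock: 12.18
tcp_pos: [0.4189, -0.0283, 0.1487]
tcp_rot: [2.326, 2.109, 0.005]
force: [0.6, -0.2, 0.2]
grip_width: 0.0856
[ 0.56582202 -0.25525839  0.15      ]
t 12.225 pos [ 0.419  -0.0283  0.1489] w 0.0856 F [0.  0.6 1.5] | N 10 xyz [-0.812  0.714 -0.003] a [ 0.003 -0.001  0.079]
t 12.225 pos [ 0.419  -0.0283  0.1489] w 0.0856 F [0.  0.6 1.5] | N 12 xyz [-0.676  0.596 -0.003] a [ 0.002 -0.     0.065]
```

View pics/w4.png

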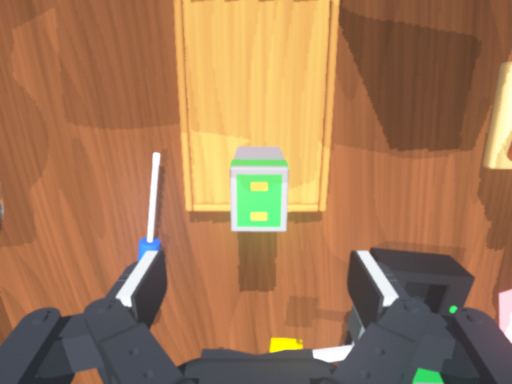

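```bash
python3 -m inch '[{"x":-0.5,"y":0.5,"z":-0.1,"ax":0,"ay":0,"az":0.08,"jaw":1},{"x":-0.85,"y":0.75,"z":0,"ax":0,"ay":0,"az":0.08,"jaw":1},{"x":-0.85,"y":0.75,"z":0,"ax":0,"ay":0,"az":0.08,"jaw":1},{"x":-0.85,"y":0.75,"z":0,"ax":0,"ay":0,"az":0.08,"jaw":1},{"x":-0.85,"y":0.75,"z":0,"ax":0,"ay":0,"az":0.08,"jaw":1},{"x":-0.85,"y":0.75,"z":0,"ax":0,"ay":0,"az":0.08,"jaw":1},{"x":-0.85,"y":0.75,"z":0,"ax":0,"ay":0,"az":0.08,"jaw":1},{"x":-0.85,"y":0.75,"z":0,"ax":0,"ay":0,"az":0.08,"jaw":1},{"x":-0.85,"y":0.75,"z":0,"ax":0,"ay":0,"az":0.08,"jaw":1},{"x":-0.5,"y":0.5,"z":0,"ax":0,"ay":0,"az":0.08,"jaw":1}]'
python3 - <<'E'
from h import *
p,r=dockpose(2,.062); print(p); report(p,r,1);report(p,r,5)
E
```

```text
clock: 13.48
tcp_pos: [0.567, -0.2618, 0.1404]
tcp_rot: [-2.444, -1.961, 0.005]
force: [-0.4, 0.9, 0.0]
grip_width: 0.0855
[ 0.56582202 -0.25525839  0.062     ]
t 13.475 pos [ 0.567  -0.2618  0.1404] w 0.0855 F [-0.4  0.9  0. ] | N 1 xyz [ 0.237 -0.076  3.139] a [-0.061 -0.02  -0.076]
t 13.475 pos [ 0.567  -0.2618  0.1404] w 0.0855 F [-0.4  0.9  0. ] | N 5 xyz [ 0.048 -0.017  0.628] a [-0.012 -0.004 -0.015]
```

```bash
python3 -m inch '[{"x":0.24,"y":-0.08,"z":0.4,"ax":-0.05,"ay":-0.02,"az":-0.07,"jaw":1},{"x":0,"y":0,"z":0.7,"ax":0,"ay":0,"az":0,"jaw":1},{"x":0,"y":0,"z":0.6,"ax":0,"ay":0,"az":0,"jaw":1},{"x":0,"y":0,"z":0,"ax":0,"ay":0,"az":0,"jaw":1}]'
python3 - <<'E'
from h import *
p,r=dockpose(2,.062); print(p); report(p,r,1)
E
```

```text
clock: 13.98
tcp_pos: [0.5647, -0.256, 0.091]
tcp_rot: [-2.436, -1.974, 0.005]
force: [0.4, -0.5, 0.8]
grip_width: 0.0853
[ 0.56582202 -0.25525839  0.062     ]
t 13.975 pos [ 0.5647 -0.256   0.091 ] w 0.0853 F [ 0.4 -0.5  0.8] | N 1 xyz [0.035 0.045 1.161] a [-0.048 -0.009 -0.011]
```

```bash
python3 -m inch '[{"x":0.03,"y":0.04,"z":0.6,"ax":-0.04,"ay":0,"az":0,"jaw":1},{"x":0,"y":0,"z":0.4,"ax":0,"ay":0,"az":0,"jaw":1},{"x":0,"y":0,"z":0.1,"ax":0,"ay":0,"az":0,"jaw":1},{"x":0,"y":0,"z":0,"ax":0,"ay":0,"az":0,"jaw":0.7}]'
python3 - <<'E'
from h import *
p,r=dockpose(2,.062); print(p); report(p,r,1)
E
```

```text
clock: 14.48
tcp_pos: [0.5662, -0.2552, 0.0623]
tcp_rot: [-2.44, -1.978, -0.002]
force: [0.5, -1.1, -0.1]
grip_width: 0.0697
[ 0.56582202 -0.25525839  0.062     ]
t 14.475 pos [ 0.5662 -0.2552  0.0623] w 0.0697 F [ 0.5 -1.1 -0.1] | N 1 xyz [-0.006 -0.012  0.01 ] a [ 0.003 -0.007 -0.008]
```

```bash
python3 -m inch '[{"x":0,"y":0,"z":0,"ax":0,"ay":0,"az":0,"jaw":0.4},{"x":0,"y":0,"z":0,"ax":0,"ay":0,"az":0,"jaw":0},{"x":0,"y":0,"z":0,"ax":0,"ay":0,"az":0,"jaw":0},{"x":0,"y":0,"z":0,"ax":0,"ay":0,"az":0,"jaw":0}]'
python3 - <<'E'
from h import *
p,r=dockpose(2,.062); report(p,r,1)
E
python3 -m inch '[{"x":0,"y":0,"z":-0.5,"ax":0,"ay":0,"az":0,"jaw":0},{"x":0,"y":0,"z":-0.8,"ax":0,"ay":0,"az":0,"jaw":0},{"x":0,"y":0,"z":-1,"ax":0,"ay":0,"az":0,"jaw":0},{"x":0,"y":0,"z":-1,"ax":0,"ay":0,"az":0,"jaw":0},{"x":0,"y":0,"z":-1,"ax":0,"ay":0,"az":0,"jaw":0},{"x":0,"y":0,"z":-1,"ax":0,"ay":0,"az":0,"jaw":0},{"x":0.3,"y":-0.3,"z":-0.2,"ax":0,"ay":0,"az":0,"jaw":0}]'
python3 - <<'E'
from h import *
im=get_image('top')[:,:,::-1]; cv2.imwrite('pics/t3.png',crop(im,200,100,420,300,3))
p,r=traypose(0,.18); print(p); report(p,r,10); report(p,r,9)
E
```

```text
clock: 14.98
tcp_pos: [0.5666, -0.2554, 0.0632]
tcp_rot: [2.44, 1.977, 0.003]
force: [0.8, 0.4, -1.8]
grip_width: 0.0421
t 14.975 pos [ 0.5666 -0.2554  0.0632] w 0.0421 F [ 0.8  0.4 -1.8] | N 1 xyz [ 0.    -0.031  0.048] a [ 0.013 -0.004 -0.008]
clock: 15.85
tcp_pos: [0.5596, -0.2462, 0.2081]
tcp_rot: [2.441, 1.977, 0.002]
force: [0.2, 0.4, -3.7]
grip_width: 0.0424
[0.4241862  0.03752094 0.18      ]
t 15.9 pos [ 0.5589 -0.2448  0.2078] w 0.0425 F [-0.7  1.8 -2.5] | N 10 xyz [ 1.03  -0.711  0.112] a [-0.    -0.001 -0.079]
t 15.9 pos [ 0.5589 -0.2448  0.2078] w 0.0425 F [-0.7  1.8 -2.5] | N 9 xyz [ 1.144 -0.79   0.125] a [-0.    -0.001 -0.088]
```

View pics/t3.png

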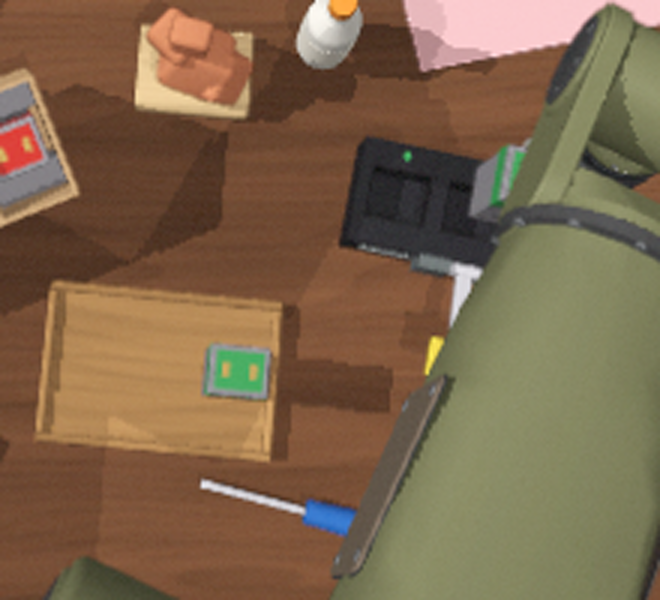

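```bash
python3 -m inch '[{"x":0.8,"y":-0.55,"z":0,"ax":0,"ay":0,"az":-0.08,"jaw":0},{"x":1,"y":-0.7,"z":0.1,"ax":0,"ay":0,"az":-0.08,"jaw":0},{"x":1,"y":-0.7,"z":0.1,"ax":0,"ay":0,"az":-0.08,"jaw":0},{"x":1,"y":-0.7,"z":0.1,"ax":0,"ay":0,"az":-0.08,"jaw":0},{"x":1,"y":-0.7,"z":0.1,"ax":0,"ay":0,"az":-0.08,"jaw":0},{"x":1,"y":-0.7,"z":0.1,"ax":0,"ay":0,"az":-0.08,"jaw":0},{"x":1,"y":-0.7,"z":0.1,"ax":0,"ay":0,"az":-0.08,"jaw":0},{"x":1,"y":-0.7,"z":0.1,"ax":0,"ay":0,"az":-0.08,"jaw":0},{"x":1,"y":-0.7,"z":0.1,"ax":0,"ay":0,"az":-0.08,"jaw":0},{"x":0.6,"y":-0.4,"z":0.1,"ax":0,"ay":0,"az":-0.08,"jaw":0}]'
python3 - <<'E'
from h import *
p,r=traypose(0,.0508); print(p); report(p,r,1)
t=np.load('tray.npy');print(proj(tf(yawT(t[0],t[1],0,t[2]),np.array([[-.075,.11,.016],[.075,.11,.016]])),'wrist').round(1))
im=get_image('wrist')[:,:,::-1]; cv2.imwrite('pics/w5.png',im)
E
```

```text
clock: 17.15
tcp_pos: [0.4217, 0.0243, 0.1764]
tcp_rot: [-2.311, -2.107, 0.011]
force: [0.2, 0.2, -3.3]
grip_width: 0.0421
[0.4241862  0.03752094 0.0508    ]
t 17.15 pos [0.4217 0.0243 0.1764] w 0.0421 F [ 0.2  0.2 -3.3] | N 1 xyz [0.514 0.124 5.026] a [-0.107 -0.031  0.04 ]
[[186.2  44.6]
 [336.3  45.4]]
```

View pics/w5.png

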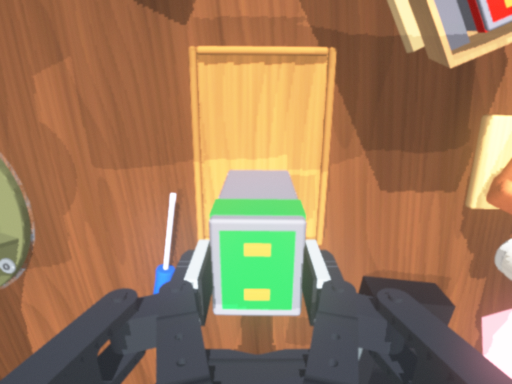

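```bash
python3 -m inch '[{"x":0.51,"y":0.12,"z":0,"ax":-0.1,"ay":-0.03,"az":0.04,"jaw":0},{"x":0,"y":0,"z":0.6,"ax":0,"ay":0,"az":0,"jaw":0},{"x":0,"y":0,"z":1,"ax":0,"ay":0,"az":0,"jaw":0},{"x":0,"y":0,"z":1,"ax":0,"ay":0,"az":0,"jaw":0},{"x":0,"y":0,"z":0.8,"ax":0,"ay":0,"az":0,"jaw":0},{"x":0,"y":0,"z":0.5,"ax":0,"ay":0,"az":0,"jaw":0},{"x":0,"y":0,"z":0,"ax":0,"ay":0,"az":0,"jaw":0}]'
python3 - <<'E'
from h import *
p,r=traypose(0,.0513); print(p); report(p,r,1)
E
```

```text
clock: 18.08
tcp_pos: [0.4199, 0.0364, 0.069]
tcp_rot: [-2.32, -2.107, 0.012]
force: [-0.4, 0.2, -3.0]
grip_width: 0.0421
[0.4241862  0.03752094 0.0513    ]
t 18.075 pos [0.4199 0.0364 0.069 ] w 0.0421 F [-0.4  0.2 -3. ] | N 1 xyz [0.062 0.174 0.708] a [-0.073  0.005  0.014]
```

```bash
python3 -m inch '[{"x":0.06,"y":0.15,"z":0.4,"ax":-0.07,"ay":0,"az":0.01,"jaw":0},{"x":0,"y":0,"z":0.2,"ax":0,"ay":0,"az":0,"jaw":0},{"x":0,"y":0,"z":0.06,"ax":0,"ay":0,"az":0,"jaw":0},{"x":0,"y":0,"z":0,"ax":0,"ay":0,"az":0,"jaw":0}]'
python3 - <<'E'
from h import *
p,r=traypose(0,.0513); print(p); report(p,r,1)
E
```

```text
clock: 18.58
tcp_pos: [0.4247, 0.0375, 0.0524]
tcp_rot: [2.326, 2.109, 0.002]
force: [-0.6, -0.1, -3.2]
grip_width: 0.0425
[0.4241862  0.03752094 0.0513    ]
t 18.575 pos [0.4247 0.0375 0.0524] w 0.0425 F [-0.6 -0.1 -3.2] | N 1 xyz [ 0.    -0.02   0.046] a [0.016 0.003 0.003]
```

```bash
python3 -m inch '[{"x":0,"y":0,"z":0.05,"ax":0,"ay":0,"az":0,"jaw":0},{"x":0,"y":0,"z":0,"ax":0,"ay":0,"az":0,"jaw":0.7},{"x":0,"y":0,"z":0,"ax":0,"ay":0,"az":0,"jaw":0.8},{"x":0,"y":0,"z":-0.4,"ax":0,"ay":0,"az":0,"jaw":0.9},{"x":0,"y":0,"z":-1,"ax":0,"ay":0,"az":0,"jaw":1},{"x":0,"y":0,"z":-1,"ax":0,"ay":0,"az":0,"jaw":1},{"x":0,"y":0,"z":-1,"ax":0,"ay":0,"az":0,"jaw":1},{"x":0,"y":0,"z":-0.3,"ax":0,"ay":0,"az":0,"jaw":1}]'
python3 - <<'E'
from h import *
im=get_image('wrist')[:,:,::-1]; cv2.imwrite('pics/w6.png',im)
p,r=dockpose(1,.15); print(p); report(p,r,15);report(p,r,16)
E
```

```text
clock: 19.58
tcp_pos: [0.4252, 0.0375, 0.15]
tcp_rot: [2.324, 2.108, 0.006]
force: [0.6, -0.1, -0.6]
grip_width: 0.085
[ 0.5509864  -0.32571337  0.15      ]
t 19.625 pos [0.4253 0.0376 0.1501] w 0.0854 F [0.5 0.2 1. ] | N 15 xyz [-0.909  0.475  0.002] a [ 0.003 -0.     0.053]
t 19.625 pos [0.4253 0.0376 0.1501] w 0.0854 F [0.5 0.2 1. ] | N 16 xyz [-0.852  0.446  0.002] a [ 0.003 -0.     0.049]
```

View pics/w6.png

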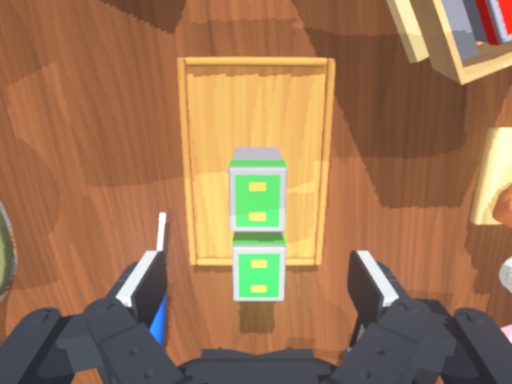

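```bash
python3 -m inch '[{"x":-0.6,"y":0.3,"z":-0.1,"ax":0,"ay":0,"az":0.05,"jaw":1},{"x":-0.95,"y":0.5,"z":0,"ax":0,"ay":0,"az":0.05,"jaw":1},{"x":-0.95,"y":0.5,"z":0,"ax":0,"ay":0,"az":0.05,"jaw":1},{"x":-0.95,"y":0.5,"z":0,"ax":0,"ay":0,"az":0.05,"jaw":1},{"x":-0.95,"y":0.5,"z":0,"ax":0,"ay":0,"az":0.05,"jaw":1},{"x":-0.95,"y":0.5,"z":0,"ax":0,"ay":0,"az":0.05,"jaw":1},{"x":-0.95,"y":0.5,"z":0,"ax":0,"ay":0,"az":0.05,"jaw":1},{"x":-0.95,"y":0.5,"z":0,"ax":0,"ay":0,"az":0.05,"jaw":1},{"x":-0.95,"y":0.5,"z":0,"ax":0,"ay":0,"az":0.05,"jaw":1},{"x":-0.95,"y":0.5,"z":0,"ax":0,"ay":0,"az":0.05,"jaw":1}]'
python3 -m inch '[{"x":-0.95,"y":0.5,"z":0,"ax":0,"ay":0,"az":0.05,"jaw":1},{"x":-0.95,"y":0.5,"z":0,"ax":0,"ay":0,"az":0.05,"jaw":1},{"x":-0.95,"y":0.5,"z":0,"ax":0,"ay":0,"az":0.05,"jaw":1},{"x":-0.95,"y":0.5,"z":0,"ax":0,"ay":0,"az":0.05,"jaw":1},{"x":-0.5,"y":0.3,"z":0,"ax":0,"ay":0,"az":0.05,"jaw":1},{"x":0,"y":0,"z":0,"ax":0,"ay":0,"az":0,"jaw":1}]'
python3 - <<'E'
from h import *
p,r=dockpose(1,.062); print(p); report(p,r,1)
E
```

```text
clock: 20.88
tcp_pos: [0.5139, -0.22, 0.1443]
tcp_rot: [-2.4, -2.019, 0.005]
force: [0.6, 0.9, 0.1]
grip_width: 0.0853
clock: 21.62
tcp_pos: [0.5471, -0.3475, 0.1351]
tcp_rot: [-2.434, -1.962, 0.011]
force: [1.1, 0.3, 0.3]
grip_width: 0.0852
[ 0.5509864  -0.32571337  0.062     ]
t 21.625 pos [ 0.5471 -0.3475  0.1351] w 0.0852 F [1.1 0.3 0.3] | N 1 xyz [0.87  0.017 2.926] a [-0.117 -0.032 -0.046]
```

```bash
python3 -m inch '[{"x":0.85,"y":0.02,"z":0.0,"ax":-0.1,"ay":-0.03,"az":-0.05,"jaw":1},{"x":0,"y":0,"z":0.3,"ax":0,"ay":0,"az":0,"jaw":1},{"x":0,"y":0,"z":0,"ax":0,"ay":0,"az":0,"jaw":1}]'
python3 - <<'E'
from h import *
p,r=dockpose(1,.062); print(p); report(p,r,1)
E
```

```text
clock: 22.0
tcp_pos: [0.5514, -0.3245, 0.1259]
tcp_rot: [-2.435, -1.979, 0.002]
force: [-0.6, 0.0, 1.1]
grip_width: 0.0855
[ 0.5509864  -0.32571337  0.062     ]
t 22.0 pos [ 0.5514 -0.3245  0.1259] w 0.0855 F [-0.6  0.   1.1] | N 1 xyz [-0.053  0.003  2.555] a [-0.026 -0.008  0.013]
```

```bash
python3 -m inch '[{"x":-0.05,"y":0,"z":0.7,"ax":-0.02,"ay":0,"az":0.01,"jaw":1},{"x":0,"y":0,"z":0.8,"ax":0,"ay":0,"az":0,"jaw":1},{"x":0,"y":0,"z":0.6,"ax":0,"ay":0,"az":0,"jaw":1},{"x":0,"y":0,"z":0.25,"ax":0,"ay":0,"az":0,"jaw":1},{"x":0,"y":0,"z":0,"ax":0,"ay":0,"az":0,"jaw":1}]'
python3 - <<'E'
from h import *
p,r=dockpose(1,.062); print(p); report(p,r,1)
E
```

```text
clock: 22.62
tcp_pos: [0.5505, -0.3257, 0.0626]
tcp_rot: [-2.438, -1.979, -0.0]
force: [-0.5, -0.6, 0.3]
grip_width: 0.0855
[ 0.5509864  -0.32571337  0.062     ]
t 22.625 pos [ 0.5505 -0.3257  0.0626] w 0.0855 F [-0.5 -0.6  0.3] | N 1 xyz [0.003 0.021 0.026] a [-0.01  -0.01   0.003]
```

```bash
python3 -m inch '[{"x":0,"y":0.02,"z":0,"ax":0,"ay":0,"az":0,"jaw":0.5},{"x":0,"y":0,"z":0,"ax":0,"ay":0,"az":0,"jaw":0.3},{"x":0,"y":0,"z":0,"ax":0,"ay":0,"az":0,"jaw":0},{"x":0,"y":0,"z":0,"ax":0,"ay":0,"az":0,"jaw":0},{"x":0,"y":0,"z":0,"ax":0,"ay":0,"az":0,"jaw":0}]'
python3 - <<'E'
from h import *
p,r=dockpose(1,.062); report(p,r,1)
E
python3 -m inch '[{"x":0,"y":0,"z":-0.5,"ax":0,"ay":0,"az":0,"jaw":0},{"x":0,"y":0,"z":-0.8,"ax":0,"ay":0,"az":0,"jaw":0},{"x":0,"y":0,"z":-1,"ax":0,"ay":0,"az":0,"jaw":0},{"x":0,"y":0,"z":-1,"ax":0,"ay":0,"az":0,"jaw":0},{"x":0,"y":0,"z":-1,"ax":0,"ay":0,"az":0,"jaw":0},{"x":0,"y":0,"z":-1,"ax":0,"ay":0,"az":0,"jaw":0},{"x":0.3,"y":-0.3,"z":-0.2,"ax":0,"ay":0,"az":0,"jaw":0}]'
python3 - <<'E'
from h import *
t=np.load('tray.npy');print(proj(tf(yawT(t[0],t[1],0,t[2]),np.array([[.075,.11,.016],[.075,-.11,.016],[-.075,-.11,.016],[-.075,.11,.016]])),'top').round(1))
im=get_image('top')[:,:,::-1]; cv2.imwrite('pics/t4.png',crop(im,200,100,420,300,3))
p,r=traypose(0.066,.18); print(p); report(p,r,17); report(p,r,18)
E
```

```text
clock: 23.25
tcp_pos: [0.5517, -0.3262, 0.0643]
tcp_rot: [2.439, 1.98, 0.002]
force: [-0.1, 0.8, -2.4]
grip_width: 0.0423
t 23.25 pos [ 0.5517 -0.3262  0.0643] w 0.0423 F [-0.1  0.8 -2.4] | N 1 xyz [ 0.013 -0.032  0.092] a [ 0.008 -0.003  0.004]
clock: 24.12
tcp_pos: [0.5448, -0.3169, 0.209]
tcp_rot: [-2.439, -1.979, -0.001]
force: [0.0, 0.1, -3.6]
grip_width: 0.0425
[[216.4 193.1]
 [294.  200. ]
 [289.9 253.4]
 [211.2 246.5]]
[0.43063696 0.10320494 0.18      ]
t 24.175 pos [ 0.5442 -0.3156  0.2087] w 0.0422 F [-0.9  1.4 -1.3] | N 17 xyz [ 0.932 -0.417  0.068] a [-0.001 -0.001 -0.046]
t 24.175 pos [ 0.5442 -0.3156  0.2087] w 0.0422 F [-0.9  1.4 -1.3] | N 18 xyz [ 0.881 -0.393  0.065] a [-0.    -0.001 -0.043]
```

View pics/t4.png

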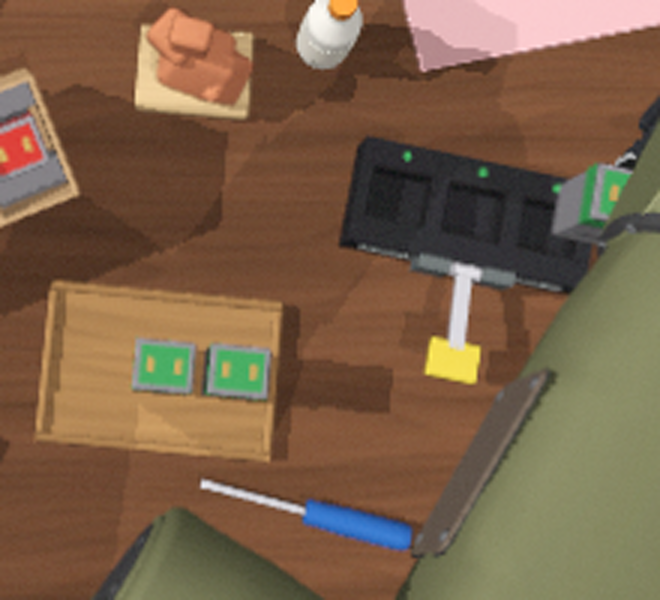

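```bash
python3 -m inch '[{"x":0.8,"y":-0.4,"z":0,"ax":0,"ay":0,"az":-0.045,"jaw":0},{"x":0.95,"y":-0.42,"z":0,"ax":0,"ay":0,"az":-0.045,"jaw":0},{"x":0.95,"y":-0.42,"z":0,"ax":0,"ay":0,"az":-0.045,"jaw":0},{"x":0.95,"y":-0.42,"z":0,"ax":0,"ay":0,"az":-0.045,"jaw":0},{"x":0.95,"y":-0.42,"z":0,"ax":0,"ay":0,"az":-0.045,"jaw":0},{"x":0.95,"y":-0.42,"z":0,"ax":0,"ay":0,"az":-0.045,"jaw":0},{"x":0.95,"y":-0.42,"z":0,"ax":0,"ay":0,"az":-0.045,"jaw":0},{"x":0.95,"y":-0.42,"z":0,"ax":0,"ay":0,"az":-0.045,"jaw":0},{"x":0.95,"y":-0.42,"z":0,"ax":0,"ay":0,"az":-0.045,"jaw":0},{"x":0.95,"y":-0.42,"z":0,"ax":0,"ay":0,"az":-0.045,"jaw":0}]'
python3 - <<'E'
from h import *
p,r=traypose(0.066,.18); print(p); report(p,r,7)
E
```

```text
clock: 25.42
tcp_pos: [0.4728, -0.0555, 0.1998]
tcp_rot: [-2.361, -2.047, 0.01]
force: [-0.8, 1.0, -3.0]
grip_width: 0.0421
[0.43063696 0.10320494 0.18      ]
t 25.425 pos [ 0.4728 -0.0555  0.1998] w 0.0421 F [-0.8  1.  -3. ] | N 7 xyz [ 0.87  -0.35   0.119] a [-0.017 -0.006 -0.045]
```

```bash
python3 -m inch '[{"x":0.9,"y":-0.35,"z":0.05,"ax":-0.01,"ay":0,"az":-0.045,"jaw":0},{"x":0.9,"y":-0.35,"z":0.05,"ax":-0.01,"ay":0,"az":-0.045,"jaw":0},{"x":0.9,"y":-0.35,"z":0.05,"ax":-0.01,"ay":0,"az":-0.045,"jaw":0},{"x":0.9,"y":-0.35,"z":0.05,"ax":-0.01,"ay":0,"az":-0.045,"jaw":0},{"x":0.9,"y":-0.35,"z":0.05,"ax":-0.01,"ay":0,"az":-0.045,"jaw":0},{"x":0.9,"y":-0.3,"z":0.05,"ax":-0.01,"ay":0,"az":-0.045,"jaw":0},{"x":0.3,"y":-0.1,"z":0.05,"ax":-0.01,"ay":0,"az":-0.045,"jaw":0},{"x":0,"y":0,"z":0,"ax":0,"ay":0,"az":0,"jaw":0}]'
python3 - <<'E'
from h import *
p,r=traypose(0.066,.0513); print(p); report(p,r,1)
im=get_image('wrist')[:,:,::-1]; cv2.imwrite('pics/w7.png',im)
t=np.load('tray.npy');print(proj(tf(yawT(t[0],t[1],0,t[2]),np.array([[-.075,.11,.016],[.075,.11,.016]])),'wrist').round(1))
E
```

```text
clock: 26.42
tcp_pos: [0.4285, 0.0993, 0.1859]
tcp_rot: [-2.311, -2.105, 0.011]
force: [0.2, -0.6, -2.9]
grip_width: 0.0421
[0.43063696 0.10320494 0.0513    ]
t 26.425 pos [0.4285 0.0993 0.1859] w 0.0421 F [ 0.2 -0.6 -2.9] | N 1 xyz [0.136 0.159 5.382] a [-0.118 -0.037  0.033]
[[192.2 119.6]
 [330.1 120.5]]
```

View pics/w7.png

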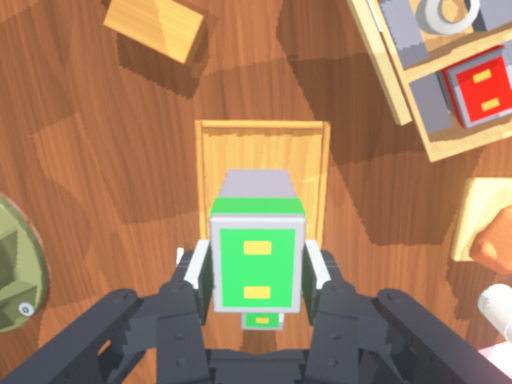

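```bash
python3 -m inch '[{"x":0.13,"y":0.15,"z":0.4,"ax":-0.1,"ay":-0.03,"az":0.03,"jaw":0},{"x":0,"y":0,"z":0.9,"ax":0,"ay":0,"az":0,"jaw":0},{"x":0,"y":0,"z":1,"ax":0,"ay":0,"az":0,"jaw":0},{"x":0,"y":0,"z":1,"ax":0,"ay":0,"az":0,"jaw":0},{"x":0,"y":0,"z":0.7,"ax":0,"ay":0,"az":0,"jaw":0},{"x":0,"y":0,"z":0.4,"ax":0,"ay":0,"az":0,"jaw":0},{"x":0,"y":0,"z":0,"ax":0,"ay":0,"az":0,"jaw":0}]'
python3 - <<'E'
from h import *
p,r=traypose(0.066,.0525); print(p); report(p,r,1)
E
```

```text
clock: 27.35
tcp_pos: [0.4335, 0.0992, 0.0692]
tcp_rot: [2.334, 2.102, -0.001]
force: [-0.0, -0.8, -2.7]
grip_width: 0.0421
[0.43063696 0.10320494 0.0525    ]
t 27.35 pos [0.4335 0.0992 0.0692] w 0.0421 F [-0.  -0.8 -2.7] | N 1 xyz [ 0.148 -0.13   0.666] a [-0.     0.005 -0.045]
```

```bash
python3 -m inch '[{"x":0.15,"y":-0.13,"z":0.4,"ax":0,"ay":0,"az":-0.04,"jaw":0},{"x":0,"y":0,"z":0.2,"ax":0,"ay":0,"az":0,"jaw":0},{"x":0,"y":0,"z":0.06,"ax":0,"ay":0,"az":0,"jaw":0},{"x":0,"y":0,"z":0,"ax":0,"ay":0,"az":0,"jaw":0}]'
python3 - <<'E'
from h import *
p,r=traypose(0.066,.0513); print(p); report(p,r,1)
E
```

```text
clock: 27.85
tcp_pos: [0.4313, 0.1036, 0.0527]
tcp_rot: [2.327, 2.108, 0.002]
force: [-0.5, -0.2, -3.8]
grip_width: 0.0423
[0.43063696 0.10320494 0.0513    ]
t 27.85 pos [0.4313 0.1036 0.0527] w 0.0423 F [-0.5 -0.2 -3.8] | N 1 xyz [-0.02  -0.025  0.057] a [ 0.018  0.001 -0.003]
```

```bash
python3 -m inch '[{"x":0,"y":0,"z":0.06,"ax":0,"ay":0,"az":0,"jaw":0},{"x":0,"y":0,"z":0,"ax":0,"ay":0,"az":0,"jaw":0.7},{"x":0,"y":0,"z":0,"ax":0,"ay":0,"az":0,"jaw":0.8},{"x":0,"y":0,"z":-0.4,"ax":0,"ay":0,"az":0,"jaw":0.9},{"x":0,"y":0,"z":-1,"ax":0,"ay":0,"az":0,"jaw":1},{"x":0,"y":0,"z":-1,"ax":0,"ay":0,"az":0,"jaw":1},{"x":0,"y":0,"z":-1,"ax":0,"ay":0,"az":0,"jaw":1},{"x":0,"y":0,"z":-1,"ax":0,"ay":0,"az":0,"jaw":1},{"x":0,"y":0,"z":-1,"ax":0,"ay":0,"az":0,"jaw":1},{"x":0,"y":0,"z":-0.3,"ax":0,"ay":0,"az":0,"jaw":1}]'
python3 - <<'E'
from h import *
im=get_image('wrist')[:,:,::-1]; cv2.imwrite('pics/w8.png',im)
print(cart(np.load('cart.npy'),np.array([[-.056,-.14,.108],[-.056,.14,.108]])))
for h in(.25,.2): 
  p,r=cartpose(-.102,h); print(p); report(p,r,10);report(p,r,12)
E
```

```text
clock: 29.1
tcp_pos: [0.4317, 0.1037, 0.2038]
tcp_rot: [2.324, 2.106, 0.01]
force: [0.1, -0.2, -0.4]
grip_width: 0.0853
[[0.578567   0.1086114  0.10533368]
 [0.47196878 0.3675261  0.10533368]]
[0.56785059 0.14529395 0.25792316]
t 29.15 pos [0.4317 0.1037 0.2039] w 0.0856 F [ 0.1 -0.3  1. ] | N 10 xyz [ 0.106  0.596 -0.121] a [-0.239  0.062 -0.346]
t 29.15 pos [0.4317 0.1037 0.2039] w 0.0856 F [ 0.1 -0.3  1. ] | N 12 xyz [ 0.087  0.497 -0.099] a [-0.199  0.051 -0.289]
[0.58366381 0.15180444 0.21093852]
t 29.15 pos [0.4317 0.1037 0.2039] w 0.0856 F [ 0.1 -0.3  1. ] | N 10 xyz [0.119 0.632 0.076] a [-0.239  0.062 -0.346]
t 29.15 pos [0.4317 0.1037 0.2039] w 0.0856 F [ 0.1 -0.3  1. ] | N 12 xyz [0.097 0.527 0.065] a [-0.199  0.051 -0.289]
```

View pics/w8.png

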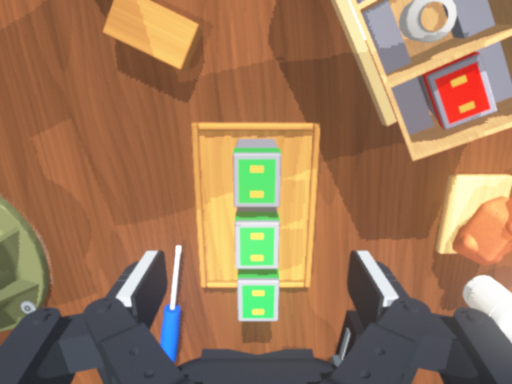

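```bash
python3 -m inch '[{"x":0.1,"y":0.5,"z":-0.1,"ax":-0.24,"ay":0.06,"az":-0.35,"jaw":0.9},{"x":0.1,"y":0.6,"z":-0.1,"ax":-0.24,"ay":0.06,"az":-0.35,"jaw":0.7},{"x":0.1,"y":0.6,"z":-0.1,"ax":-0.24,"ay":0.06,"az":-0.35,"jaw":0.7},{"x":0.1,"y":0.6,"z":-0.1,"ax":-0.24,"ay":0.06,"az":-0.35,"jaw":0.7},{"x":0.1,"y":0.6,"z":-0.1,"ax":-0.24,"ay":0.06,"az":-0.35,"jaw":0.7},{"x":0.1,"y":0.6,"z":-0.1,"ax":-0.24,"ay":0.06,"az":-0.35,"jaw":0.7},{"x":0.1,"y":0.6,"z":-0.1,"ax":-0.24,"ay":0.06,"az":-0.35,"jaw":0.7},{"x":0.1,"y":0.6,"z":-0.1,"ax":-0.24,"ay":0.06,"az":-0.35,"jaw":0.7},{"x":0.1,"y":0.6,"z":-0.1,"ax":-0.24,"ay":0.06,"az":-0.35,"jaw":0.7},{"x":0.1,"y":0.5,"z":0,"ax":-0.24,"ay":0.06,"az":-0.35,"jaw":0.7}]'
python3 - <<'E'
from h import *
p,r=cartpose(-.102,.23); print(p); report(p,r,1)
E
```

```text
clock: 30.4
tcp_pos: [0.5662, 0.1457, 0.2412]
tcp_rot: [1.599, 2.441, 0.425]
force: [-0.3, -0.5, -0.4]
grip_width: 0.0598
[0.57417588 0.14789814 0.2391293 ]
t 30.4 pos [0.5662 0.1457 0.2412] w 0.0598 F [-0.3 -0.5 -0.4] | N 1 xyz [-0.045  0.28   0.189] a [-0.013 -0.024  0.141]
```

```bash
python3 -m inch '[{"x":-0.04,"y":0.28,"z":0.19,"ax":-0.01,"ay":-0.02,"az":0.14,"jaw":0.7},{"x":0,"y":0,"z":0,"ax":0,"ay":0,"az":0,"jaw":0.7},{"x":0,"y":0,"z":0,"ax":0,"ay":0,"az":0,"jaw":0.7}]'
python3 - <<'E'
from h import *
p,r=cartpose(-.102,.23); print(p); report(p,r,1)
st=status.observe();c=np.load('cart.npy')
s=1.5;im=np.ascontiguousarray(crop(get_image('wrist')[:,:,::-1],0,0,512,384,s))
for y in(-.102,.034): drawbox(im,cart(c,box(0,y,.0475,.044,.052,.095)),'wrist',(255,0,255),st,s)
drawbox(im,cart(c,box(0,0,.108,.112,.276,.0)),'wrist',(255,255,0),st,s)
drawbox(im,cart(c,box(0,-.102,.108,.104,.064,.0)),'wrist',(255,255,0),st,s)
cv2.imwrite('pics/w9.png',im)
E
```

```text
clock: 30.78
tcp_pos: [0.5738, 0.1479, 0.2366]
tcp_rot: [1.63, 2.424, 0.423]
force: [-0.1, -0.2, 0.5]
grip_width: 0.06
[0.57417588 0.14789814 0.2391293 ]
t 30.775 pos [0.5738 0.1479 0.2366] w 0.06 F [-0.1 -0.2  0.5] | N 1 xyz [-0.004  0.046 -0.09 ] a [-0.033 -0.005 -0.026]
```

View pics/w9.png

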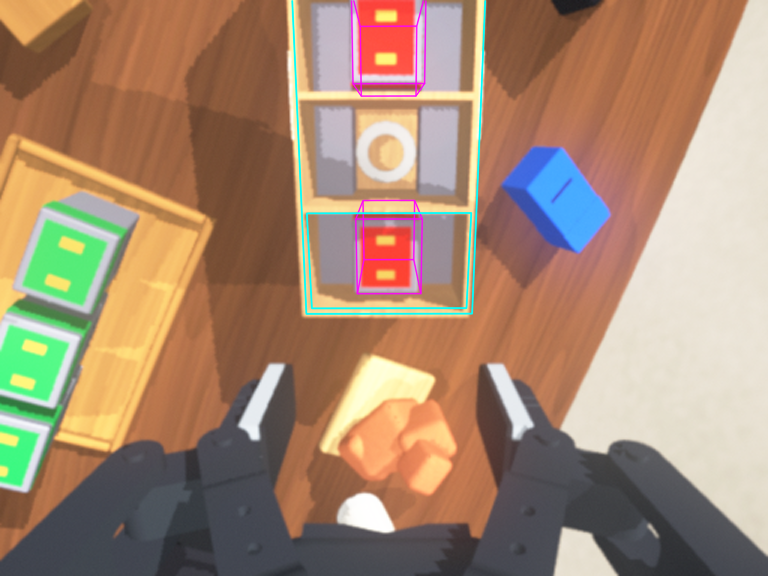

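```bash
python3 -m inch '[{"x":0,"y":0.05,"z":0.6,"ax":-0.03,"ay":0,"az":-0.03,"jaw":0.7},{"x":0,"y":0,"z":0.9,"ax":0,"ay":0,"az":0,"jaw":0.7},{"x":0,"y":0,"z":0.9,"ax":0,"ay":0,"az":0,"jaw":0.7},{"x":0,"y":0,"z":0.7,"ax":0,"ay":0,"az":0,"jaw":0.7},{"x":0,"y":0,"z":0,"ax":0,"ay":0,"az":0,"jaw":0.7}]'
python3 - <<'E'
from h import *
p,r=cartpose(-.102,.056); print(p); report(p,r,1)
E
```

```text
clock: 31.45
tcp_pos: [0.6, 0.1588, 0.1588]
tcp_rot: [1.623, 2.425, 0.426]
force: [0.2, -0.1, -0.5]
grip_width: 0.0597
[0.62920589 0.17055464 0.07562279]
t 31.45 pos [0.6    0.1588 0.1588] w 0.0597 F [ 0.2 -0.1 -0.5] | N 1 xyz [-0.011  0.051  3.559] a [-0.011 -0.005  0.003]
```

```bash
python3 -m inch '[{"x":-0.01,"y":0.05,"z":0.5,"ax":-0.01,"ay":0,"az":0,"jaw":0.7},{"x":0,"y":0,"z":0.8,"ax":0,"ay":0,"az":0,"jaw":0.7},{"x":0,"y":0,"z":0.8,"ax":0,"ay":0,"az":0,"jaw":0.7},{"x":0,"y":0,"z":0.4,"ax":0,"ay":0,"az":0,"jaw":0.7},{"x":0,"y":0,"z":0,"ax":0,"ay":0,"az":0,"jaw":0.7}]'
python3 - <<'E'
from h import *
p,r=cartpose(-.102,.056); print(p); report(p,r,1)
im=get_image('wrist')[:,:,::-1]; cv2.imwrite('pics/w10.png',im)
E
```

```text
clock: 32.08
tcp_pos: [0.6227, 0.1677, 0.0975]
tcp_rot: [1.622, 2.423, 0.429]
force: [-0.7, 0.4, 0.6]
grip_width: 0.0599
[0.62920589 0.17055464 0.07562279]
t 32.075 pos [0.6227 0.1677 0.0975] w 0.0599 F [-0.7  0.4  0.6] | N 1 xyz [ 0.006 -0.032  0.918] a [ 0.011 -0.002  0.004]
```

View pics/w10.png

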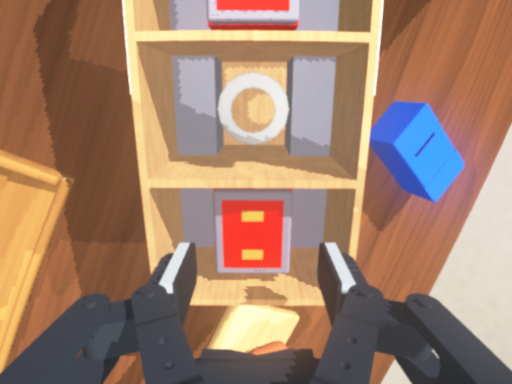

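```bash
python3 -m inch '[{"x":0,"y":-0.03,"z":0.4,"ax":0,"ay":0,"az":0,"jaw":0.7},{"x":0,"y":0,"z":0.35,"ax":0,"ay":0,"az":0,"jaw":0.7},{"x":0,"y":0,"z":0.12,"ax":0,"ay":0,"az":0,"jaw":0.7},{"x":0,"y":0,"z":0,"ax":0,"ay":0,"az":0,"jaw":0.7}]'
python3 - <<'E'
from h import *
p,r=cartpose(-.102,.056); print(p); report(p,r,1)
E
```

```text
clock: 32.62
tcp_pos: [0.6299, 0.1704, 0.0772]
tcp_rot: [1.621, 2.421, 0.432]
force: [-0.4, -0.5, -0.3]
grip_width: 0.0599
[0.62920589 0.17055464 0.07562279]
t 32.625 pos [0.6299 0.1704 0.0772] w 0.0599 F [-0.4 -0.5 -0.3] | N 1 xyz [ 0.015 -0.043  0.05 ] a [0.028 0.002 0.004]
```

```bash
python3 -m inch '[{"x":0,"y":-0.04,"z":0.05,"ax":0.03,"ay":0,"az":0,"jaw":0.6},{"x":0,"y":0,"z":0,"ax":0,"ay":0,"az":0,"jaw":0.4},{"x":0,"y":0,"z":0,"ax":0,"ay":0,"az":0,"jaw":0},{"x":0,"y":0,"z":0,"ax":0,"ay":0,"az":0,"jaw":0},{"x":0,"y":0,"z":0,"ax":0,"ay":0,"az":0,"jaw":0}]'
python3 - <<'E'
from h import *
p,r=cartpose(-.102,.056); print(p); report(p,r,1)
E
```

```text
clock: 33.25
tcp_pos: [0.6277, 0.1692, 0.0795]
tcp_rot: [1.623, 2.426, 0.423]
force: [0.3, -0.4, 0.1]
grip_width: -0.0001
[0.62920589 0.17055464 0.07562279]
t 33.25 pos [0.6277 0.1692 0.0795] w -0.0001 F [ 0.3 -0.4  0.1] | N 1 xyz [0.028 0.019 0.173] a [-0.023  0.003  0.01 ]
```

Run:
```python
from h import *
im=get_image('wrist')[:,:,::-1]; cv2.imwrite('pics/w11.png',im)
im=get_image('scene')[:,:,::-1]; cv2.imwrite('pics/s11.png',crop(im,240,130,440,300,4))
```

```text
(no output)
```

View pics/w11.png

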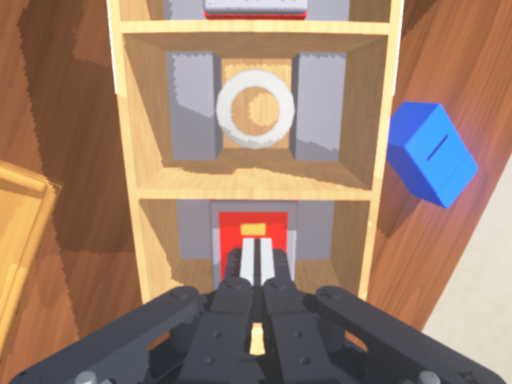

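View pics/s11.png

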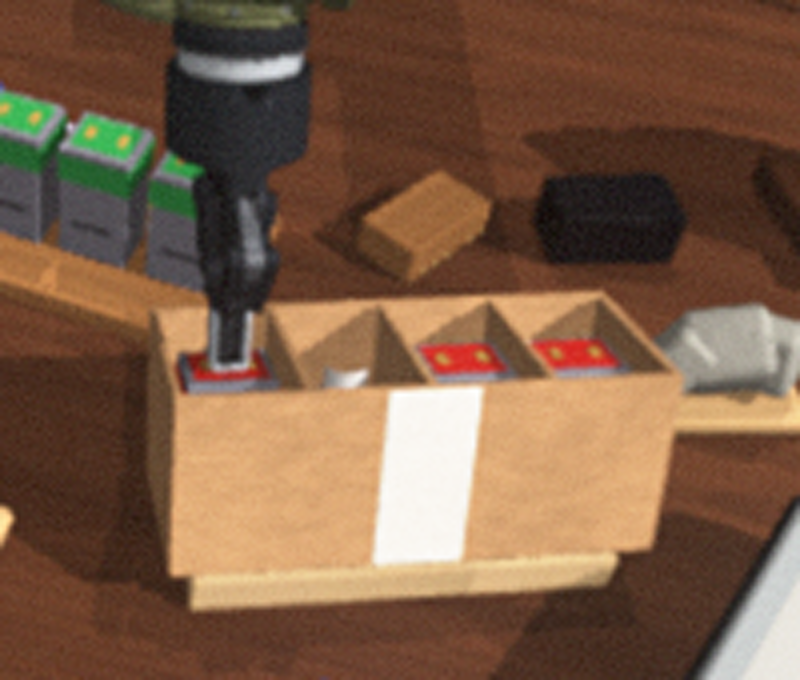

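Run:
```python
from h import *
st=status.observe()
p=st['tcp_pos'];Rm=R.from_rotvec(st['tcp_rot']).as_matrix()
print(Rm.round(3))
print('wrist',proj(p,'wrist',st)); q=proj(np.array([p,p-Rm[:,2]*.04,p-Rm[:,2]*.08]),'scene'); print('scene',q, (q-[240,130])*4)
c=np.load('cart.npy')
T=cart(c,box(0,-.102,.0475,.044,.052,.095)); print(((proj(T,'scene')-[240,130])*4).round())
print(st['q'])
```

```text
[[-0.382  0.87   0.313]
 [ 0.924  0.359  0.129]
 [-0.001  0.339 -0.941]]
wrist [[257.49165369 223.25331019]]
scene [[295.68441259 236.09389296]
 [296.36659872 220.54060771]
 [297.05906398 204.32009203]] [[222.73765038 424.37557182]
 [225.46639489 362.16243083]
 [228.2362559  297.28036813]]
[[171. 496.]
 [175. 355.]
 [256. 491.]
 [264. 351.]
 [182. 537.]
 [186. 391.]
 [271. 532.]
 [280. 387.]]
[ 0.17554632  0.45183562  1.63673919  0.10972181  0.71773903 -0.28682848]
```

Run:
```python
from h import *
im=cv2.imread('pics/w11.png'); cv2.imwrite('pics/w11z.png',crop(im,180,170,340,300,5))
```

```text
(no output)
```

View pics/w11z.png

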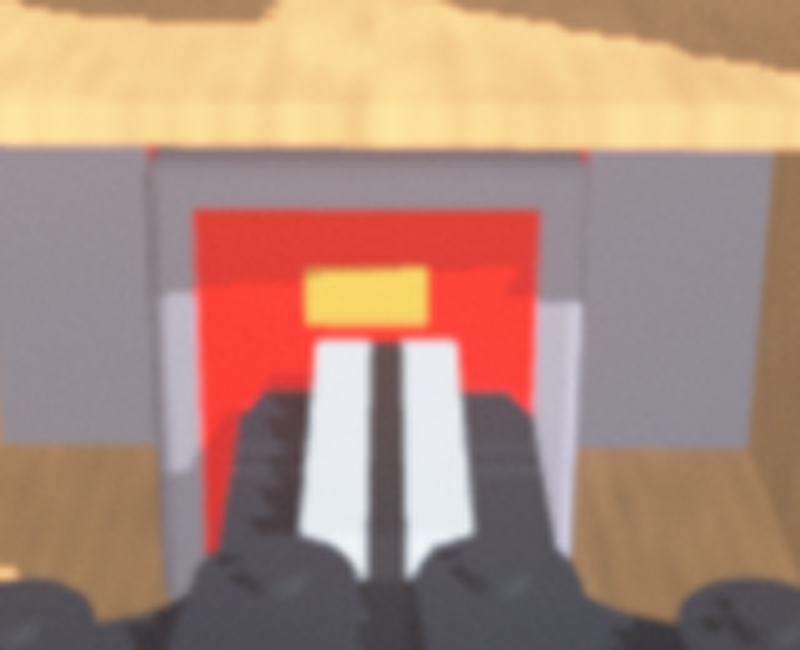

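```bash
python3 -m inch '[{"x":0,"y":0,"z":-0.3,"ax":0,"ay":0,"az":0,"jaw":0},{"x":0,"y":0,"z":-0.7,"ax":0,"ay":0,"az":0,"jaw":0},{"x":0,"y":0,"z":-0.7,"ax":0,"ay":0,"az":0,"jaw":0},{"x":0,"y":0,"z":-0.7,"ax":0,"ay":0,"az":0,"jaw":0},{"x":0,"y":0,"z":0,"ax":0,"ay":0,"az":0,"jaw":0}]'
python3 - <<'E'
from h import *
p,r=cartpose(-.102,.056); report(p,r,1)
st=status.observe()
im=get_image('wrist')[:,:,::-1]; cv2.imwrite('pics/w12.png',im)
im=get_image('scene')[:,:,::-1]; cv2.imwrite('pics/s12.png',crop(im,240,130,440,300,4))
p=st['tcp_pos'];Rm=R.from_rotvec(st['tcp_rot']).as_matrix()
print('wrist',proj(p,'wrist',st)); q=proj(np.array([p,p-Rm[:,2]*.04]),'scene'); print('scene', (q-[240,130])*4)
E
```

```text
clock: 33.98
tcp_pos: [0.6079, 0.1611, 0.141]
tcp_rot: [1.621, 2.425, 0.425]
force: [-0.0, -0.3, -1.1]
grip_width: -0.0003
t 33.975 pos [0.6079 0.1611 0.141 ] w -0.0003 F [-0.  -0.3 -1.1] | N 1 xyz [ 0.028 -0.016  2.776] a [-0.01   0.005  0.012]
wrist [[257.49141899 223.25333208]]
scene [[227.45750833 322.01522544]
 [230.26396033 255.28587975]]
```

View pics/w12.png

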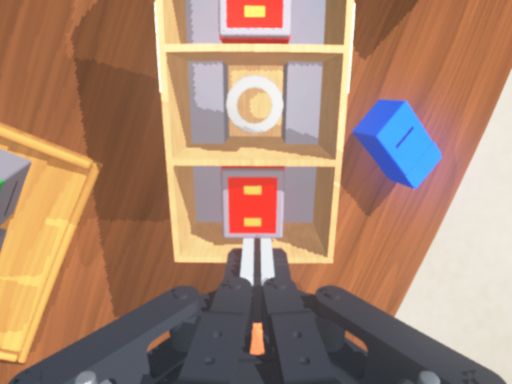

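View pics/s12.png

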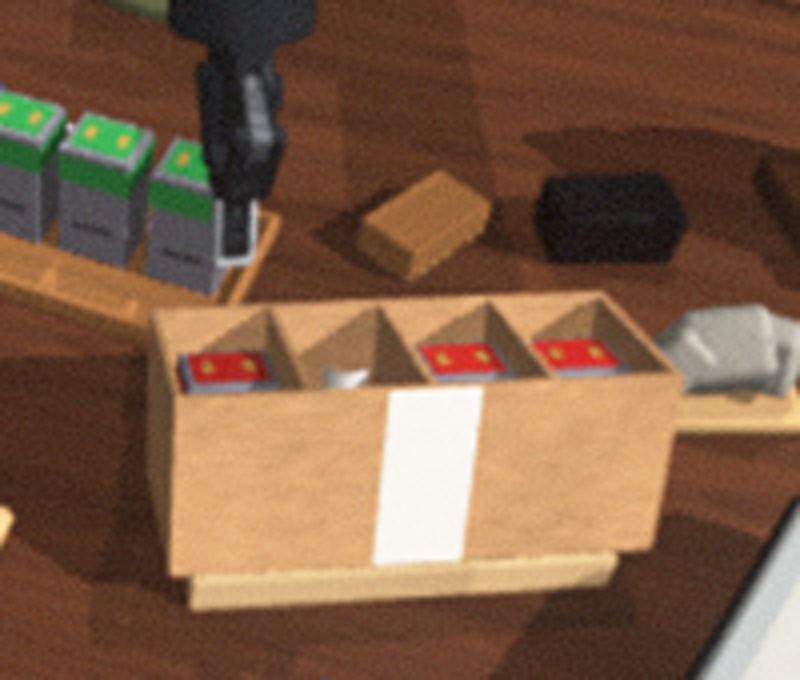

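Run:
```python
from h import *
st=status.observe();p=st['tcp_pos'];Rm=R.from_rotvec(st['tcp_rot']).as_matrix()
for d in(0,.01,.02,.03,.035,.04,.05): print(d,proj(p-Rm[:,2]*d,'wrist',st).round(1),(4*(proj(p-Rm[:,2]*d,'scene')-[240,130])).round(0))
im=cv2.imread('pics/w12.png'); cv2.imwrite('pics/w12z.png',crop(im,180,200,340,360,4))
```

```text
0 [[257.5 223.3]] [[227. 324.]]
0.01 [[257.5 230.1]] [[228. 308.]]
0.02 [[257.6 237.6]] [[229. 291.]]
0.03 [[257.7 246. ]] [[229. 274.]]
0.035 [[257.7 250.5]] [[230. 266.]]
0.04 [[257.7 255.3]] [[230. 258.]]
0.05 [[257.8 265.9]] [[231. 240.]]
```

View pics/w12z.png

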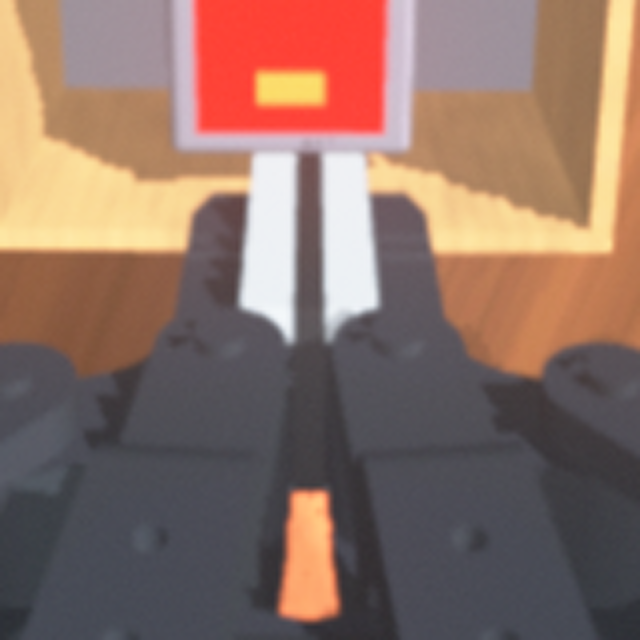

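Run:
```python
from h import *
st=status.observe();p=st['tcp_pos'];Rm=R.from_rotvec(st['tcp_rot']).as_matrix()
for zz in(-.0524,-.03,-.02):
  print(zz,proj(p+np.array([[.026,-.022,zz],[.026,.022,zz],[-.026,.022,zz],[-.026,-.022,zz]])@Rm.T,'wrist',st).round(0).tolist())
for d in(.0,.02,.03,.035,.04): print(d,proj(p+Rm@[.011,.0,-d],'wrist',st).round(1))
```

```text
-0.0524 [[207.0, 216.0], [308.0, 216.0], [302.0, 314.0], [213.0, 314.0]]
-0.03 [[214.0, 200.0], [301.0, 200.0], [297.0, 288.0], [218.0, 288.0]]
-0.02 [[216.0, 193.0], [299.0, 193.0], [295.0, 278.0], [220.0, 278.0]]
0.0 [[257.5 206.6]]
0.02 [[257.6 219.4]]
0.03 [[257.7 226.9]]
0.035 [[257.7 231. ]]
0.04 [[257.8 235.4]]
```

Run:
```python
from h import *
st=status.observe();p=st['tcp_pos'];Rm=R.from_rotvec(st['tcp_rot']).as_matrix()
for w in (.0425,.03,0):
  for d in(.0,.013,.02,.03,.04,.05): print(w,d,proj(p+np.array([[.011,w,-d],[.011,-w,-d]])@Rm.T,'wrist',st).round(1).tolist())
```

```text
0.0425 0.0 [[327.3, 206.5], [187.7, 206.5]]
0.0425 0.013 [[332.1, 214.5], [183.0, 214.5]]
0.0425 0.02 [[334.9, 219.3], [180.2, 219.3]]
0.0425 0.03 [[339.4, 226.8], [175.9, 226.7]]
0.0425 0.04 [[344.4, 235.1], [171.0, 235.1]]
0.0425 0.05 [[350.0, 244.6], [165.5, 244.6]]
0.03 0.0 [[306.9, 206.6], [208.1, 206.5]]
0.03 0.013 [[310.3, 214.6], [204.8, 214.5]]
0.03 0.02 [[312.3, 219.4], [202.9, 219.3]]
0.03 0.03 [[315.5, 226.9], [199.8, 226.8]]
0.03 0.04 [[319.1, 235.3], [196.4, 235.2]]
0.03 0.05 [[323.1, 244.7], [192.5, 244.7]]
0 0.0 [[257.5, 206.6], [257.5, 206.6]]
0 0.013 [[257.6, 214.6], [257.6, 214.6]]
0 0.02 [[257.6, 219.4], [257.6, 219.4]]
0 0.03 [[257.7, 226.9], [257.7, 226.9]]
0 0.04 [[257.8, 235.4], [257.8, 235.4]]
0 0.05 [[257.8, 244.9], [257.8, 244.9]]
```

```bash
python3 -m inch '[{"x":0,"y":0,"z":0,"ax":0,"ay":0,"az":0,"jaw":0.7},{"x":0.03,"y":0,"z":0,"ax":0,"ay":0,"az":0,"jaw":0.7},{"x":0,"y":0,"z":0.5,"ax":0,"ay":0,"az":0,"jaw":0.7},{"x":0,"y":0,"z":0.7,"ax":0,"ay":0,"az":0,"jaw":0.7},{"x":0,"y":0,"z":0.7,"ax":0,"ay":0,"az":0,"jaw":0.7},{"x":0,"y":0,"z":0.5,"ax":0,"ay":0,"az":0,"jaw":0.7},{"x":0,"y":0,"z":0,"ax":0,"ay":0,"az":0,"jaw":0.7}]'
python3 - <<'E'
from h import *
p,r=cartpose(-.102,.02); report(p,r,1)
E
```

```text
clock: 34.95
tcp_pos: [0.626, 0.17, 0.0744]
tcp_rot: [1.626, 2.431, 0.417]
force: [0.0, 0.8, -0.3]
grip_width: 0.0598
t 34.95 pos [0.626  0.17   0.0744] w 0.0598 F [ 0.   0.8 -0.3] | N 1 xyz [-0.029  0.151  1.435] a [-0.07  -0.008  0.009]
```

```bash
python3 -m inch '[{"x":-0.03,"y":0.14,"z":0.1,"ax":-0.07,"ay":0,"az":0.01,"jaw":0.7},{"x":0,"y":0,"z":0.5,"ax":0,"ay":0,"az":0,"jaw":0.7},{"x":0,"y":0,"z":0.3,"ax":0,"ay":0,"az":0,"jaw":0.7},{"x":0,"y":0,"z":0,"ax":0,"ay":0,"az":0,"jaw":0.7}]'
python3 - <<'E'
from h import *
p,r=cartpose(-.102,.02); report(p,r,1)
im=get_image('wrist')[:,:,::-1]; cv2.imwrite('pics/w13.png',im)
im=get_image('scene')[:,:,::-1]; cv2.imwrite('pics/s13.png',crop(im,240,130,440,300,4))
E
```

```text
clock: 35.45
tcp_pos: [0.6376, 0.1738, 0.054]
tcp_rot: [1.623, 2.423, 0.431]
force: [-0.0, -0.7, 0.3]
grip_width: 0.0599
t 35.45 pos [0.6376 0.1738 0.054 ] w 0.0599 F [-0.  -0.7  0.3] | N 1 xyz [ 0.009 -0.043  0.503] a [ 0.016 -0.005 -0.002]
```

View pics/w13.png

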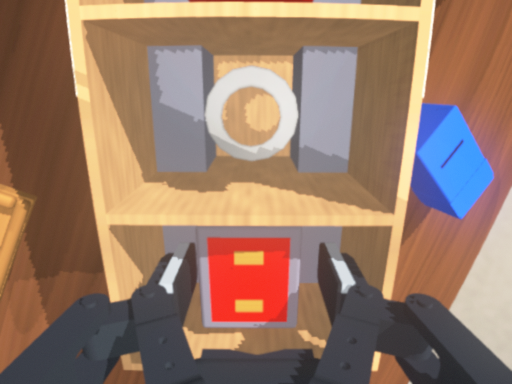

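View pics/s13.png

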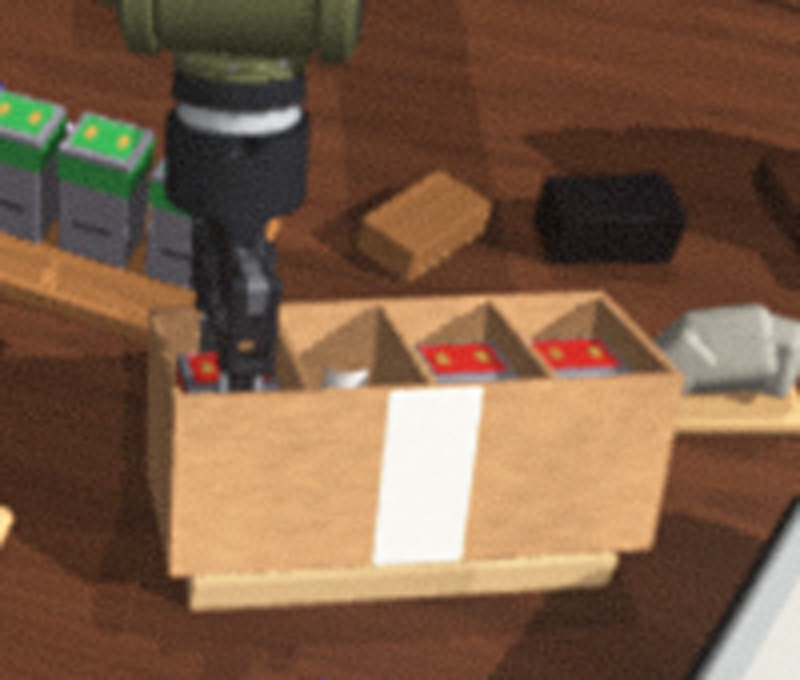

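```bash
python3 -m inch '[{"x":0,"y":-0.12,"z":0.25,"ax":0.01,"ay":0,"az":0,"jaw":0.7},{"x":0,"y":0,"z":0.2,"ax":0,"ay":0,"az":0,"jaw":0.7},{"x":0,"y":0,"z":0.05,"ax":0,"ay":0,"az":0,"jaw":0.7},{"x":0,"y":0,"z":0,"ax":0,"ay":0,"az":0,"jaw":0.7}]'
python3 - <<'E'
from h import *
p,r=cartpose(-.102,.02); report(p,r,1)
im=get_image('wrist')[:,:,::-1]; cv2.imwrite('pics/w14.png',im)
E
```

```text
clock: 36.05
tcp_pos: [0.6387, 0.1741, 0.0443]
tcp_rot: [1.622, 2.423, 0.43]
force: [-5.5, -2.1, 2.8]
grip_width: 0.0599
t 36.05 pos [0.6387 0.1741 0.0443] w 0.0599 F [-5.5 -2.1  2.8] | N 1 xyz [0.014 0.047 0.123] a [ 0.017 -0.003  0.002]
```

View pics/w14.png

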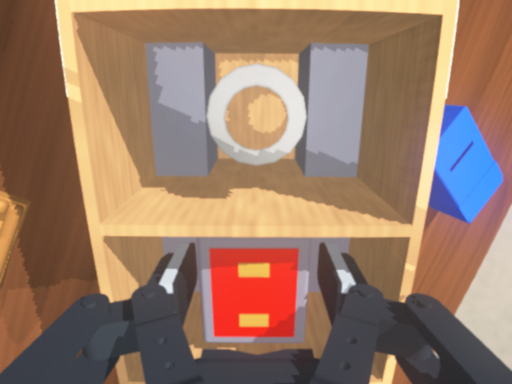

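```bash
python3 -m inch '[{"x":0,"y":0,"z":-0.05,"ax":0,"ay":0,"az":0,"jaw":0.5},{"x":0,"y":0,"z":0,"ax":0,"ay":0,"az":0,"jaw":0.3},{"x":0,"y":0,"z":0,"ax":0,"ay":0,"az":0,"jaw":0},{"x":0,"y":0,"z":0,"ax":0,"ay":0,"az":0,"jaw":0},{"x":0,"y":0,"z":0,"ax":0,"ay":0,"az":0,"jaw":0}]'
python3 - <<'E'
from h import *
p,r=cartpose(-.102,.02); report(p,r,1)
im=get_image('wrist')[:,:,::-1]; cv2.imwrite('pics/w15.png',im)
E
```

```text
clock: 36.72
tcp_pos: [0.6383, 0.1739, 0.0454]
tcp_rot: [1.622, 2.423, 0.43]
force: [-2.9, -1.3, 4.2]
grip_width: 0.0433
t 36.725 pos [0.6383 0.1739 0.0454] w 0.0433 F [-2.9 -1.3  4.2] | N 1 xyz [0.015 0.049 0.172] a [ 0.016 -0.003  0.002]
```

View pics/w15.png

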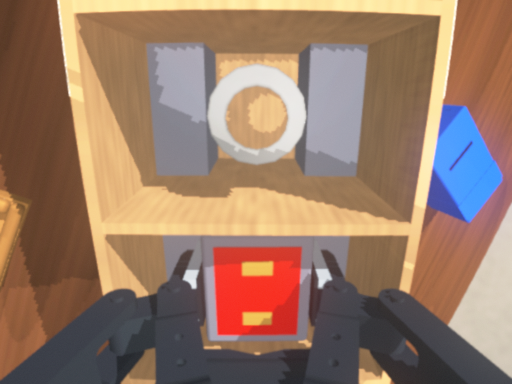

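```bash
python3 -m inch '[{"x":0,"y":0,"z":-0.3,"ax":0,"ay":0,"az":0,"jaw":0},{"x":0,"y":0,"z":-0.5,"ax":0,"ay":0,"az":0,"jaw":0},{"x":0,"y":0,"z":-0.6,"ax":0,"ay":0,"az":0,"jaw":0},{"x":0,"y":0,"z":-0.3,"ax":0,"ay":0,"az":0,"jaw":0},{"x":0,"y":0,"z":0,"ax":0,"ay":0,"az":0,"jaw":0}]'
python3 - <<'E'
from h import *
p,r=cartpose(-.102,.155); report(p,r,1)
im=get_image('wrist')[:,:,::-1]; cv2.imwrite('pics/w16.png',im)
E
```

```text
clock: 37.4
tcp_pos: [0.6233, 0.1679, 0.0876]
tcp_rot: [1.622, 2.424, 0.429]
force: [-0.6, -0.3, -2.0]
grip_width: 0.0432
t 37.4 pos [0.6233 0.1679 0.0876] w 0.0432 F [-0.6 -0.3 -2. ] | N 1 xyz [ 0.011  0.085 -3.422] a [ 0.007 -0.005  0.003]
```

View pics/w16.png

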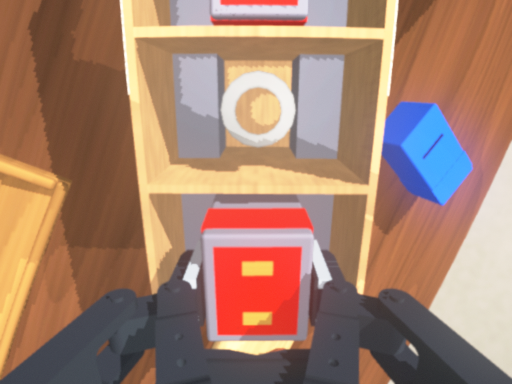

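```bash
python3 -m inch '[{"x":0,"y":0.04,"z":-0.6,"ax":0,"ay":0,"az":0,"jaw":0},{"x":0,"y":0,"z":-0.9,"ax":0,"ay":0,"az":0,"jaw":0},{"x":0,"y":0,"z":-1,"ax":0,"ay":0,"az":0,"jaw":0},{"x":0,"y":0,"z":-0.9,"ax":0,"ay":0,"az":0,"jaw":0},{"x":0,"y":0,"z":-0.5,"ax":0,"ay":0,"az":0,"jaw":0},{"x":0,"y":0,"z":0,"ax":0,"ay":0,"az":0,"jaw":0}]'
python3 - <<'E'
from h import *
p,r=dockpose(1,.2); report(p,r,20);report(p,r,22)
st=status.observe(); print(R.from_rotvec(st['tcp_rot']).as_matrix().round(2).tolist())
im=get_image('scene')[:,:,::-1]; cv2.imwrite('pics/s16.png',im)
im=get_image('wrist')[:,:,::-1]; cv2.imwrite('pics/w17.png',im)
E
```

```text
clock: 38.2
tcp_pos: [0.5915, 0.1548, 0.1838]
tcp_rot: [1.623, 2.425, 0.428]
force: [1.3, 0.1, -2.6]
grip_width: 0.0434
t 38.2 pos [0.5915 0.1548 0.1838] w 0.0434 F [ 1.3  0.1 -2.6] | N 20 xyz [-0.96  -0.174 -0.083] a [ 0.121 -0.038  0.212]
t 38.2 pos [0.5915 0.1548 0.1838] w 0.0434 F [ 1.3  0.1 -2.6] | N 22 xyz [-0.873 -0.157 -0.075] a [ 0.11  -0.034  0.193]
[[-0.38, 0.87, 0.32], [0.92, 0.36, 0.13], [0.0, 0.34, -0.94]]
```

View pics/s16.png

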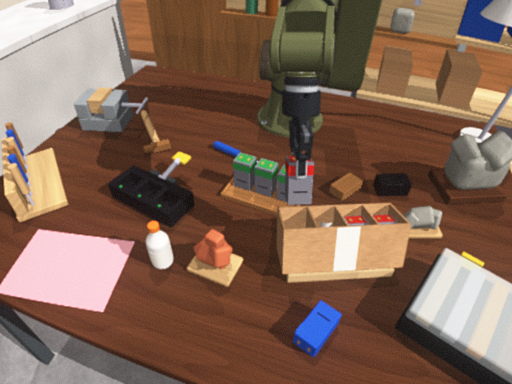

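View pics/w17.png

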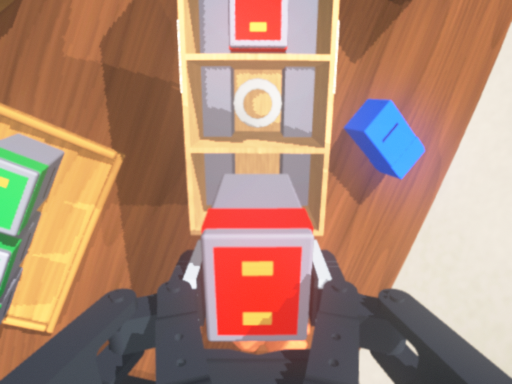

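```bash
cat >> h.py <<'E'
def plate(im,kind):
    """largest blob of top plate near gripper, bgr image; returns min-area rect corners"""
    hsv=cv2.cvtColor(im,cv2.COLOR_BGR2HSV)
    if kind=='g': m=cv2.inRange(hsv,(45,90,60),(85,255,255))
    else: m=cv2.inRange(hsv,(0,150,90),(6,255,255))|cv2.inRange(hsv,(174,150,90),(180,255,255))
    m[:225]=0
    n,l,s,c=cv2.connectedComponentsWithStats(m)
    best=[i for i in range(1,n) if s[i,4]>1500 and abs(c[i,0]-257)<40]
    i=max(best,key=lambda i:s[i,4])
    cnt,_=cv2.findContours((l==i).astype(np.uint8),cv2.RETR_EXTERNAL,cv2.CHAIN_APPROX_NONE)
    p=cv2.approxPolyDP(cv2.convexHull(cnt[0]),6,True)[:,0]
    return s[i],c[i],p
E
python3 - <<'E'
from h import *
for f,k in (('w2','g'),('w3','g'),('w5','g'),('w7','g'),('w16','r'),('w17','r')):
    s,c,p=plate(cv2.imread(f'pics/{f}.png'),k); print(f,s.tolist(),c.round(1),p.tolist())
E
```

```text
w2 [219, 231, 77, 80, 5161] [256.6 269.9] [[220, 231], [295, 233], [291, 310], [222, 309]]
w3 [219, 231, 77, 80, 5113] [256.7 269.9] [[220, 231], [295, 233], [290, 310], [222, 308]]
w5 [219, 231, 77, 79, 5057] [256.9 269. ] [[293, 231], [291, 308], [223, 308], [219, 232]]
w7 [220, 229, 75, 79, 5019] [256.9 266.9] [[293, 229], [291, 306], [223, 306], [220, 229]]
w16 [214, 247, 87, 88, 6341] [257.  289.8] [[299, 247], [296, 332], [218, 334], [214, 248]]
w17 [214, 247, 87, 88, 6327] [257.1 289.9] [[299, 247], [296, 333], [218, 334], [214, 248]]
```

```bash
cat >> h.py <<'E'
TC=calibration('wrist')
def projtool(P):
    T=TC['tool_from_camera'];p=(np.atleast_2d(P)-T[:3,3])@T[:3,:3]
    u=np.stack([p[:,0]/-p[:,2],p[:,1]/p[:,2]],1);u=u*(1+TC['k1']*(u**2).sum(1,keepdims=True))
    return u*[TC['fx'],TC['fy']]+[TC['cx'],TC['cy']]
def order(p):
    p=np.array(p,float);c=p.mean(0)
    return np.array([p[np.argmax((p-c)@np.array(d))] for d in ((-1,-1),(1,-1),(1,1),(-1,1))])
SG=np.array([(1,-1),(1,1),(-1,1),(-1,-1)])  # tool (x,y) signs for TL,TR,BR,BL
def fitplate(p,a,b,z=None):
    o=order(p)
    def f(q):
        x,y,zz,yw=q
        if z is not None: zz=z
        c,s=np.cos(yw),np.sin(yw)
        L=SG*[b/2,a/2]; X=np.c_[x+c*L[:,0]-s*L[:,1],y+s*L[:,0]+c*L[:,1],np.full(4,zz)]
        return (projtool(X)-o).ravel()
    r=least_squares(f,[0,0,-.05,0]); return r.x,np.abs(r.fun).mean()
E
python3 - <<'E'
from h import *
s,c,p=plate(cv2.imread('pics/w2.png'),'g')
o=order(p)
def f(q):
    a,b,x,y=q; L=SG*[b/2,a/2]; return (projtool(np.c_[L[:,0]+x,L[:,1]+y,np.full(4,-.0524)])-o).ravel()
r=least_squares(f,[.034,.04,0,0]);print(r.x,np.abs(r.fun).mean()); a,b=r.x[:2]
for f_,k in (('w2','g'),('w3','g'),('w5','g'),('w7','g'),('w16','r'),('w17','r')):
    s,c,p=plate(cv2.imread(f'pics/{f_}.png'),k); q,e=fitplate(p,a,b); print(f_,(q[:3]*1000).round(1),np.degrees(q[3]).round(2),e.round(2))
E
```

```text
[ 0.03344056  0.04160911 -0.00222491 -0.00036148] 0.6039132619576932
w2 [ -2.2  -0.4 -52.4] 0.86 0.25
w3 [ -2.6  -0.5 -51.5] 1.23 0.28
w5 [ -2.9  -0.6 -50.4] -0.62 0.2
w7 [ -2.   -0.5 -49.8] -0.24 0.31
w16 [ -0.5  -0.5 -70.3] -0.6 0.45
w17 [ -0.3  -0.5 -70.7] -0.48 0.37
```

```bash
python3 -m inch '[{"x":0,"y":0.2,"z":-0.6,"ax":0,"ay":0,"az":0,"jaw":0},{"x":-0.4,"y":0.1,"z":-0.4,"ax":0.11,"ay":-0.03,"az":0.2,"jaw":0},{"x":-0.9,"y":-0.15,"z":-0.07,"ax":0.11,"ay":-0.03,"az":0.2,"jaw":0},{"x":-0.9,"y":-0.15,"z":-0.07,"ax":0.11,"ay":-0.03,"az":0.2,"jaw":0},{"x":-0.9,"y":-0.15,"z":-0.07,"ax":0.11,"ay":-0.03,"az":0.2,"jaw":0},{"x":-0.9,"y":-0.15,"z":-0.07,"ax":0.11,"ay":-0.03,"az":0.2,"jaw":0},{"x":-0.9,"y":-0.15,"z":-0.07,"ax":0.11,"ay":-0.03,"az":0.2,"jaw":0},{"x":-0.9,"y":-0.15,"z":-0.07,"ax":0.11,"ay":-0.03,"az":0.2,"jaw":0},{"x":-0.9,"y":-0.15,"z":-0.07,"ax":0.11,"ay":-0.03,"az":0.2,"jaw":0},{"x":-0.9,"y":-0.15,"z":-0.07,"ax":0.11,"ay":-0.03,"az":0.2,"jaw":0}]'
python3 - <<'E'
from h import *
p,r=dockpose(1,.19,.0006,-.002); report(p,r,12);report(p,r,13)
E
```

```text
clock: 39.55
tcp_pos: [0.6104, -0.0413, 0.2142]
tcp_rot: [1.996, 2.275, 0.258]
force: [-0.0, -0.3, -3.6]
grip_width: 0.0433
t 39.55 pos [ 0.6104 -0.0413  0.2142] w 0.0433 F [-0.  -0.3 -3.6] | N 12 xyz [-0.966 -0.182  0.039] a [ 0.113 -0.04   0.201]
t 39.55 pos [ 0.6104 -0.0413  0.2142] w 0.0433 F [-0.  -0.3 -3.6] | N 13 xyz [-0.892 -0.167  0.036] a [ 0.104 -0.037  0.186]
```

```bash
python3 -m inch '[{"x":-0.9,"y":-0.17,"z":0.03,"ax":0.11,"ay":-0.04,"az":0.2,"jaw":0},{"x":-0.9,"y":-0.17,"z":0.03,"ax":0.11,"ay":-0.04,"az":0.2,"jaw":0},{"x":-0.9,"y":-0.17,"z":0.03,"ax":0.11,"ay":-0.04,"az":0.2,"jaw":0},{"x":-0.9,"y":-0.17,"z":0.03,"ax":0.11,"ay":-0.04,"az":0.2,"jaw":0},{"x":-0.9,"y":-0.17,"z":0.03,"ax":0.11,"ay":-0.04,"az":0.2,"jaw":0},{"x":-0.9,"y":-0.17,"z":0.03,"ax":0.11,"ay":-0.04,"az":0.2,"jaw":0},{"x":-0.9,"y":-0.17,"z":0.03,"ax":0.11,"ay":-0.04,"az":0.2,"jaw":0},{"x":-0.9,"y":-0.17,"z":0.03,"ax":0.11,"ay":-0.04,"az":0.2,"jaw":0},{"x":-0.9,"y":-0.17,"z":0.03,"ax":0.11,"ay":-0.04,"az":0.2,"jaw":0},{"x":-0.9,"y":-0.17,"z":0.03,"ax":0.11,"ay":-0.04,"az":0.2,"jaw":0}]'
python3 - <<'E'
from h import *
p,r=dockpose(1,.19,.0006,-.002); report(p,r,2);report(p,r,3)
E
```

```text
clock: 40.8
tcp_pos: [0.5661, -0.2796, 0.195]
tcp_rot: [2.389, 2.017, 0.034]
force: [0.3, 0.2, -3.2]
grip_width: 0.0434
t 40.8 pos [ 0.5661 -0.2796  0.195 ] w 0.0434 F [ 0.3  0.2 -3.2] | N 2 xyz [-1.002 -0.125  0.093] a [ 0.09  -0.028  0.14 ]
t 40.8 pos [ 0.5661 -0.2796  0.195 ] w 0.0434 F [ 0.3  0.2 -3.2] | N 3 xyz [-0.668 -0.081  0.062] a [ 0.06  -0.019  0.093]
```

```bash
python3 -m inch '[{"x":-0.8,"y":-0.1,"z":0.06,"ax":0.08,"ay":-0.03,"az":0.12,"jaw":0},{"x":-0.6,"y":-0.08,"z":0.06,"ax":0.05,"ay":-0.02,"az":0.1,"jaw":0},{"x":-0.2,"y":-0.04,"z":0,"ax":0,"ay":0,"az":0,"jaw":0},{"x":0,"y":0,"z":0,"ax":0,"ay":0,"az":0,"jaw":0},{"x":0,"y":0,"z":0,"ax":0,"ay":0,"az":0,"jaw":0}]'
python3 - <<'E'
from h import *
p,r=dockpose(1,.12,.0006,-.002); report(p,r,1)
E
```

```text
clock: 41.42
tcp_pos: [0.5525, -0.3213, 0.1913]
tcp_rot: [2.432, 1.983, 0.006]
force: [0.2, 0.3, -2.8]
grip_width: 0.0432
t 41.425 pos [ 0.5525 -0.3213  0.1913] w 0.0432 F [ 0.2  0.3 -2.8] | N 1 xyz [-0.266 -0.014  2.85 ] a [ 0.039 -0.006  0.037]
```

```bash
python3 -m inch '[{"x":-0.26,"y":-0.01,"z":0.4,"ax":0.04,"ay":0,"az":0.04,"jaw":0},{"x":0,"y":0,"z":0.8,"ax":0,"ay":0,"az":0,"jaw":0},{"x":0,"y":0,"z":0.8,"ax":0,"ay":0,"az":0,"jaw":0},{"x":0,"y":0,"z":0.6,"ax":0,"ay":0,"az":0,"jaw":0},{"x":0,"y":0,"z":0,"ax":0,"ay":0,"az":0,"jaw":0},{"x":0,"y":0,"z":0,"ax":0,"ay":0,"az":0,"jaw":0}]'
python3 - <<'E'
from h import *
p,r=dockpose(1,.082,.0006,-.002); report(p,r,1)
im=get_image('wrist')[:,:,::-1].copy(); cv2.imwrite('pics/w18.png',im)
s,c,p=plate(im,'r'); q,e=fitplate(p,.0334,.0416); print((q[:3]*1000).round(1),np.degrees(q[3]).round(2),e.round(2))
E
```

```text
clock: 42.18
tcp_pos: [0.5513, -0.3273, 0.123]
tcp_rot: [-2.438, -1.98, -0.0]
force: [0.7, -0.2, -3.6]
grip_width: 0.043
t 42.175 pos [ 0.5513 -0.3273  0.123 ] w 0.043 F [ 0.7 -0.2 -3.6] | N 1 xyz [-2.100e-02  1.000e-03  1.639e+00] a [-0.007 -0.006  0.006]
[ -0.2  -0.  -70.9] -0.29 0.31
```

View pics/w18.png

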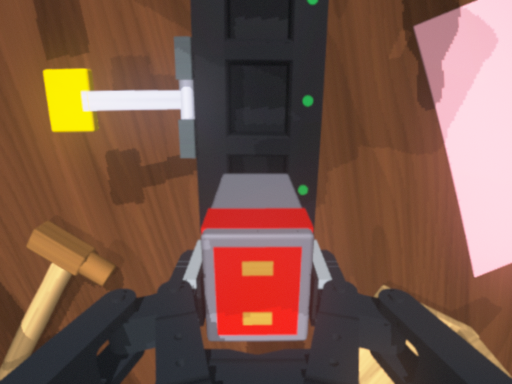

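Run:
```python
from h import *
st=status.observe(); d=np.load('dock.npy');Td=yawT(d[0],d[1],0,d[2])
im=cv2.imread('pics/w18.png');s=5;x0,y0=180,0
im=np.ascontiguousarray(crop(im,x0,y0,340,150,s))
drawbox(im,tf(Td,box(0,0,.05,.1,.226,0)),'wrist',(255,255,0),st,s,(x0,y0))
for y in(0,.072):
  drawbox(im,tf(Td,box(0,y,.05,.047,.055,0)),'wrist',(255,0,255),st,s,(x0,y0)); drawbox(im,tf(Td,box(0,y,.05,.051,.059,0)),'wrist',(0,255,255),st,s,(x0,y0))
cv2.imwrite('pics/w18o.png',im)
```

```text
(no output)
```

View pics/w18o.png

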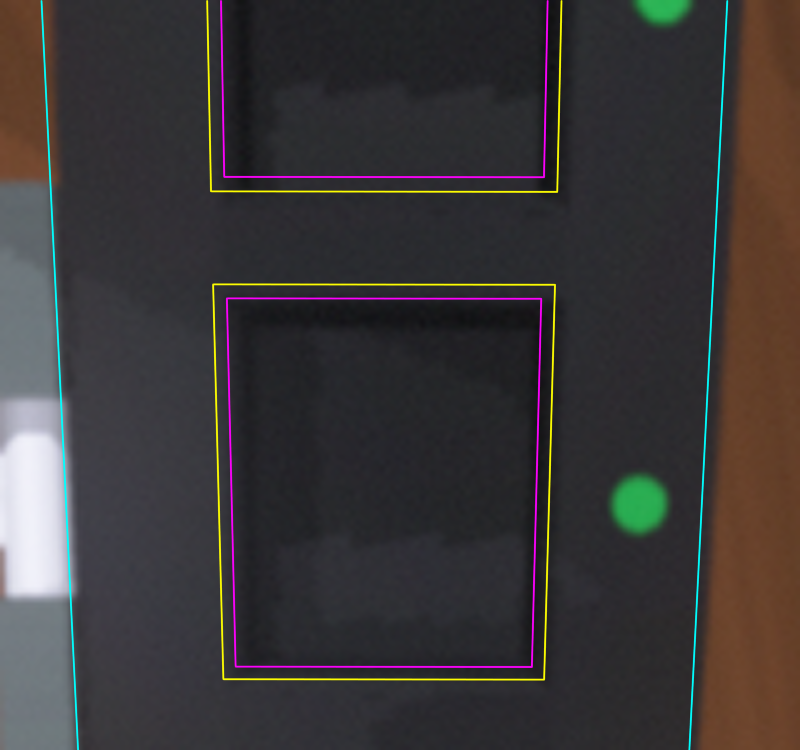

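```bash
python3 -m inch '[{"x":-0.02,"y":0,"z":0.4,"ax":0,"ay":0,"az":0,"jaw":0},{"x":0,"y":0,"z":0.6,"ax":0,"ay":0,"az":0,"jaw":0},{"x":0,"y":0,"z":0.4,"ax":0,"ay":0,"az":0,"jaw":0},{"x":0,"y":0,"z":0.15,"ax":0,"ay":0,"az":0,"jaw":0},{"x":0,"y":0,"z":0,"ax":0,"ay":0,"az":0,"jaw":0}]'
python3 - <<'E'
from h import *
p,r=dockpose(1,.0445,.0006,-.002); report(p,r,1)
E
```

```text
clock: 42.85
tcp_pos: [0.5512, -0.3278, 0.0818]
tcp_rot: [-2.438, -1.98, -0.0]
force: [0.7, -0.3, -3.3]
grip_width: 0.0437
t 42.85 pos [ 0.5512 -0.3278  0.0818] w 0.0437 F [ 0.7 -0.3 -3.3] | N 1 xyz [ 1.000e-03 -1.000e-03  1.493e+00] a [-0.003 -0.005  0.006]
```

```bash
python3 -m inch '[{"x":0,"y":0,"z":0.25,"ax":0,"ay":0,"az":0,"jaw":0},{"x":0,"y":0,"z":0.25,"ax":0,"ay":0,"az":0,"jaw":0},{"x":0,"y":0,"z":0.15,"ax":0,"ay":0,"az":0,"jaw":0},{"x":0,"y":0,"z":0,"ax":0,"ay":0,"az":0,"jaw":0}]'
python3 - <<'E'
from h import *
p,r=dockpose(1,.0445,.0006,-.002); report(p,r,1)
E
```

```text
clock: 43.35
tcp_pos: [0.5514, -0.328, 0.0649]
tcp_rot: [2.439, 1.98, 0.001]
force: [-0.0, 0.3, -2.6]
grip_width: 0.0433
t 43.35 pos [ 0.5514 -0.328   0.0649] w 0.0433 F [-0.   0.3 -2.6] | N 1 xyz [ 0.005 -0.012  0.817] a [ 0.002 -0.002  0.006]
```

```bash
python3 -m inch '[{"x":0,"y":0,"z":0.3,"ax":0,"ay":0,"az":0,"jaw":0},{"x":0,"y":0,"z":0.25,"ax":0,"ay":0,"az":0,"jaw":0},{"x":0,"y":0,"z":0.15,"ax":0,"ay":0,"az":0,"jaw":0},{"x":0,"y":0,"z":0.08,"ax":0,"ay":0,"az":0,"jaw":0},{"x":0,"y":0,"z":0.05,"ax":0,"ay":0,"az":0,"jaw":0}]'
python3 - <<'E'
from h import *
p,r=dockpose(1,.0445,.0006,-.002); report(p,r,1)
E
```

```text
clock: 43.98
tcp_pos: [0.5515, -0.3282, 0.0434]
tcp_rot: [2.438, 1.98, 0.001]
force: [-5.7, 1.9, 8.7]
grip_width: 0.0431
t 43.975 pos [ 0.5515 -0.3282  0.0434] w 0.0431 F [-5.7  1.9  8.7] | N 1 xyz [ 0.013 -0.017 -0.045] a [0.005 0.    0.006]
```

```bash
python3 -m inch '[{"x":0,"y":0,"z":0,"ax":0,"ay":0,"az":0,"jaw":0.6},{"x":0,"y":0,"z":0,"ax":0,"ay":0,"az":0,"jaw":0.8},{"x":0,"y":0,"z":-0.4,"ax":0,"ay":0,"az":0,"jaw":0.9},{"x":0,"y":0,"z":-1,"ax":0,"ay":0,"az":0,"jaw":0.9},{"x":0,"y":0,"z":-1,"ax":0,"ay":0,"az":0,"jaw":0.9},{"x":0,"y":0,"z":-1,"ax":0,"ay":0,"az":0,"jaw":0.9},{"x":0,"y":0,"z":-1,"ax":0,"ay":0,"az":0,"jaw":0.9},{"x":0,"y":0,"z":0,"ax":0,"ay":0,"az":0,"jaw":0.9}]'
python3 - <<'E'
from h import *
st=status.observe(); d=np.load('dock.npy');Td=yawT(d[0],d[1],0,d[2])
im=get_image('wrist')[:,:,::-1].copy();s=1.5
im=np.ascontiguousarray(crop(im,0,0,512,384,s))
drawbox(im,tf(Td,box(0,-.072,.0675,.044,.052,.095)),'wrist',(255,0,255),st,s)
cv2.imwrite('pics/w19.png',im)
for N in(22,24):
  p,r=cartpose(.034,.2); report(p,r,N)
E
```

```text
clock: 44.98
tcp_pos: [0.5525, -0.3287, 0.1624]
tcp_rot: [2.434, 1.976, 0.004]
force: [0.1, -0.6, -0.7]
grip_width: 0.0764
t 45.025 pos [ 0.552  -0.3284  0.1608] w 0.0769 F [-0.2  0.6 -0.9] | N 22 xyz [ 1.12   0.062 -0.064] a [-0.109  0.035 -0.192]
t 45.025 pos [ 0.552  -0.3284  0.1608] w 0.0769 F [-0.2  0.6 -0.9] | N 24 xyz [ 1.027  0.058 -0.058] a [-0.1    0.032 -0.176]
```

View pics/w19.png

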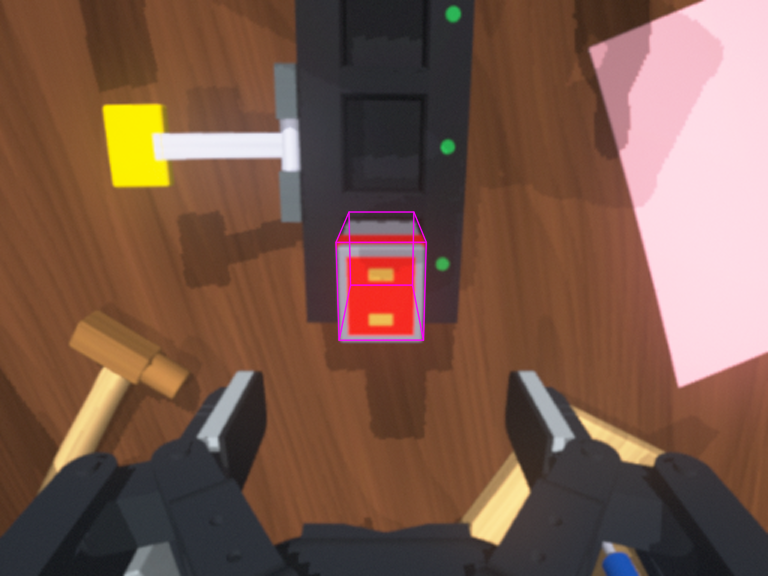

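```bash
python3 -m inch '[{"x":0.7,"y":0.06,"z":-0.2,"ax":-0.1,"ay":0.03,"az":-0.17,"jaw":0.9},{"x":1,"y":0.06,"z":-0.2,"ax":-0.1,"ay":0.03,"az":-0.17,"jaw":0.9},{"x":1,"y":0.06,"z":-0.06,"ax":-0.1,"ay":0.03,"az":-0.17,"jaw":0.9},{"x":1,"y":0.06,"z":-0.06,"ax":-0.1,"ay":0.03,"az":-0.17,"jaw":0.9},{"x":1,"y":0.06,"z":-0.06,"ax":-0.1,"ay":0.03,"az":-0.17,"jaw":0.9},{"x":1,"y":0.06,"z":-0.06,"ax":-0.1,"ay":0.03,"az":-0.17,"jaw":0.9},{"x":1,"y":0.06,"z":-0.06,"ax":-0.1,"ay":0.03,"az":-0.17,"jaw":0.9},{"x":1,"y":0.06,"z":-0.06,"ax":-0.1,"ay":0.03,"az":-0.17,"jaw":0.9},{"x":1,"y":0.06,"z":-0.06,"ax":-0.1,"ay":0.03,"az":-0.17,"jaw":0.9},{"x":1,"y":0.06,"z":-0.06,"ax":-0.1,"ay":0.03,"az":-0.17,"jaw":0.9}]'
python3 - <<'E'
from h import *
for N in(14,15,16):
  p,r=cartpose(.034,.19); report(p,r,N)
E
```

```text
clock: 46.28
tcp_pos: [0.5868, -0.0666, 0.1854]
tcp_rot: [2.097, 2.214, 0.199]
force: [-0.3, -0.2, -0.2]
grip_width: 0.0771
t 46.275 pos [ 0.5868 -0.0666  0.1854] w 0.0771 F [-0.3 -0.2 -0.2] | N 14 xyz [ 1.002  0.068 -0.01 ] a [-0.097  0.029 -0.169]
t 46.275 pos [ 0.5868 -0.0666  0.1854] w 0.0771 F [-0.3 -0.2 -0.2] | N 15 xyz [ 0.935  0.064 -0.009] a [-0.09   0.027 -0.158]
t 46.275 pos [ 0.5868 -0.0666  0.1854] w 0.0771 F [-0.3 -0.2 -0.2] | N 16 xyz [ 0.876  0.061 -0.008] a [-0.085  0.025 -0.148]
```

```bash
python3 -m inch '[{"x":1,"y":0.06,"z":-0.05,"ax":-0.1,"ay":0.03,"az":-0.17,"jaw":0.8},{"x":1,"y":0.06,"z":-0.03,"ax":-0.1,"ay":0.03,"az":-0.17,"jaw":0.7},{"x":1,"y":0.06,"z":-0.01,"ax":-0.1,"ay":0.03,"az":-0.17,"jaw":0.7},{"x":1,"y":0.06,"z":-0.01,"ax":-0.1,"ay":0.03,"az":-0.17,"jaw":0.7},{"x":1,"y":0.06,"z":-0.01,"ax":-0.1,"ay":0.03,"az":-0.17,"jaw":0.7},{"x":1,"y":0.06,"z":-0.01,"ax":-0.1,"ay":0.03,"az":-0.17,"jaw":0.7},{"x":1,"y":0.06,"z":-0.01,"ax":-0.1,"ay":0.03,"az":-0.17,"jaw":0.7},{"x":1,"y":0.06,"z":-0.01,"ax":-0.1,"ay":0.03,"az":-0.17,"jaw":0.7},{"x":1,"y":0.06,"z":-0.01,"ax":-0.1,"ay":0.03,"az":-0.17,"jaw":0.7},{"x":1,"y":0.06,"z":-0.01,"ax":-0.1,"ay":0.03,"az":-0.17,"jaw":0.7}]'
python3 - <<'E'
from h import *
for N in(3,4,5):
  p,r=cartpose(.034,.16); report(p,r,N)
E
```

```text
clock: 47.52
tcp_pos: [0.5475, 0.2049, 0.1989]
tcp_rot: [1.725, 2.396, 0.388]
force: [0.1, -0.4, 0.0]
grip_width: 0.06
t 47.525 pos [0.5475 0.2049 0.1989] w 0.06 F [ 0.1 -0.4  0. ] | N 3 xyz [0.985 0.189 0.435] a [-0.097  0.008 -0.161]
t 47.525 pos [0.5475 0.2049 0.1989] w 0.06 F [ 0.1 -0.4  0. ] | N 4 xyz [0.738 0.143 0.326] a [-0.073  0.006 -0.121]
t 47.525 pos [0.5475 0.2049 0.1989] w 0.06 F [ 0.1 -0.4  0. ] | N 5 xyz [0.591 0.115 0.261] a [-0.058  0.005 -0.097]
```

```bash
python3 -m inch '[{"x":0.9,"y":0.15,"z":0,"ax":-0.09,"ay":0.01,"az":-0.16,"jaw":0.7},{"x":0.9,"y":0.15,"z":0,"ax":-0.09,"ay":0.01,"az":-0.16,"jaw":0.7},{"x":0.6,"y":0.15,"z":0.1,"ax":-0.09,"ay":0.01,"az":-0.12,"jaw":0.7},{"x":0,"y":0,"z":0,"ax":0,"ay":0,"az":0,"jaw":0.7},{"x":0,"y":0,"z":0,"ax":0,"ay":0,"az":0,"jaw":0.7}]'
python3 - <<'E'
from h import *
p,r=cartpose(.034,.12); report(p,r,1)
st=status.observe();c=np.load('cart.npy')
s=1.5;im=np.ascontiguousarray(crop(get_image('wrist')[:,:,::-1],0,0,512,384,s))
for y in(.102,.034): drawbox(im,cart(c,box(0,y,.0475,.044,.052,.095)),'wrist',(255,0,255),st,s)
drawbox(im,cart(c,box(0,.034,.108,.104,.064,.0)),'wrist',(255,255,0),st,s)
cv2.imwrite('pics/w20.png',im)
E
```

```text
clock: 48.15
tcp_pos: [0.5328, 0.2725, 0.2004]
tcp_rot: [1.619, 2.431, 0.431]
force: [-0.4, -1.1, 0.2]
grip_width: 0.06
t 48.15 pos [0.5328 0.2725 0.2004] w 0.06 F [-0.4 -1.1  0.2] | N 1 xyz [0.181 0.189 2.821] a [-0.006 -0.043  0.028]
```

View pics/w20.png

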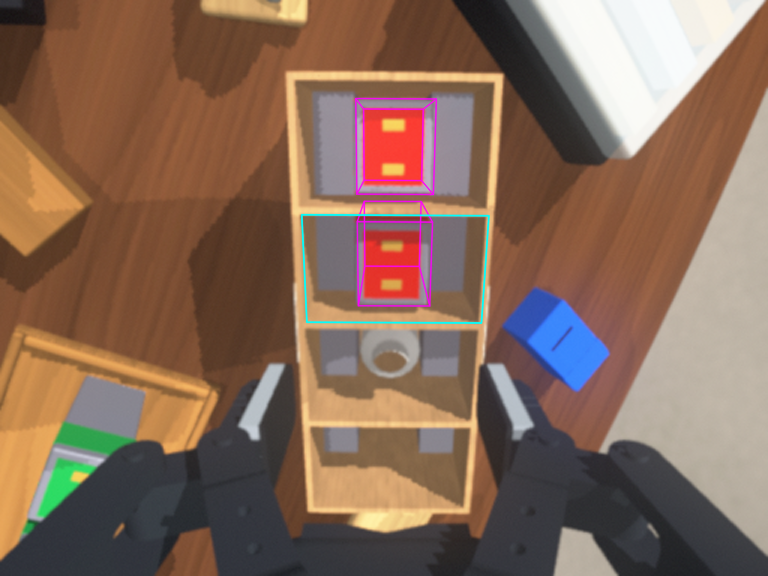

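```bash
python3 -m inch '[{"x":0.18,"y":0.15,"z":0.5,"ax":0,"ay":-0.04,"az":0.03,"jaw":0.7},{"x":0,"y":0,"z":0.9,"ax":0,"ay":0,"az":0,"jaw":0.7},{"x":0,"y":0,"z":0.9,"ax":0,"ay":0,"az":0,"jaw":0.7},{"x":0,"y":0,"z":0.5,"ax":0,"ay":0,"az":0,"jaw":0.7},{"x":0,"y":0,"z":0,"ax":0,"ay":0,"az":0,"jaw":0.7},{"x":0,"y":0,"z":0,"ax":0,"ay":0,"az":0,"jaw":0.7}]'
python3 - <<'E'
from h import *
p,r=cartpose(.034,.026,-.001); report(p,r,1)
E
```

```text
clock: 48.95
tcp_pos: [0.5588, 0.2865, 0.1322]
tcp_rot: [1.63, 2.42, 0.425]
force: [0.6, 0.7, -0.4]
grip_width: 0.06
t 48.95 pos [0.5588 0.2865 0.1322] w 0.06 F [ 0.6  0.7 -0.4] | N 1 xyz [ 0.085 -0.022  3.612] a [-0.01   0.012 -0.034]
```

```bash
python3 -m inch '[{"x":0.08,"y":-0.02,"z":0.5,"ax":-0.01,"ay":0.01,"az":-0.03,"jaw":0.7},{"x":0,"y":0,"z":0.8,"ax":0,"ay":0,"az":0,"jaw":0.7},{"x":0,"y":0,"z":0.7,"ax":0,"ay":0,"az":0,"jaw":0.7},{"x":0,"y":0,"z":0.3,"ax":0,"ay":0,"az":0,"jaw":0.7},{"x":0,"y":0,"z":0,"ax":0,"ay":0,"az":0,"jaw":0.7},{"x":0,"y":0,"z":0,"ax":0,"ay":0,"az":0,"jaw":0.7}]'
python3 - <<'E'
from h import *
p,r=cartpose(.034,.026,-.001); report(p,r,1)
im=get_image('wrist')[:,:,::-1]; cv2.imwrite('pics/w21.png',im)
E
```

```text
clock: 49.7
tcp_pos: [0.5772, 0.2964, 0.0746]
tcp_rot: [1.623, 2.423, 0.428]
force: [-0.9, 0.1, -0.8]
grip_width: 0.0594
t 49.7 pos [0.5772 0.2964 0.0746] w 0.0594 F [-0.9  0.1 -0.8] | N 1 xyz [-0.005 -0.018  1.163] a [ 0.005  0.002 -0.003]
```

View pics/w21.png

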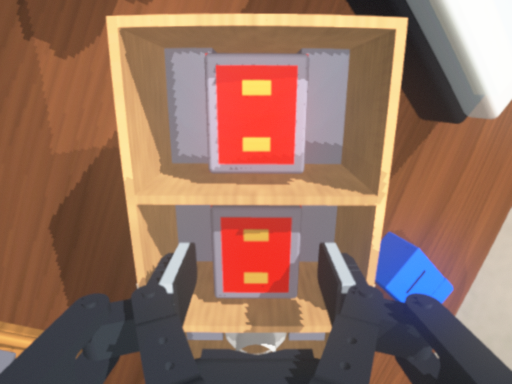

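```bash
python3 -m inch '[{"x":0,"y":-0.02,"z":0.4,"ax":0,"ay":0,"az":0,"jaw":0.7},{"x":0,"y":0,"z":0.4,"ax":0,"ay":0,"az":0,"jaw":0.7},{"x":0,"y":0,"z":0.25,"ax":0,"ay":0,"az":0,"jaw":0.7},{"x":0,"y":0,"z":0.1,"ax":0,"ay":0,"az":0,"jaw":0.7},{"x":0,"y":0,"z":0,"ax":0,"ay":0,"az":0,"jaw":0.7}]'
python3 - <<'E'
from h import *
p,r=cartpose(.034,.026,-.001); report(p,r,1)
E
```

```text
clock: 50.38
tcp_pos: [0.5866, 0.3002, 0.046]
tcp_rot: [1.623, 2.422, 0.429]
force: [0.3, -0.4, -0.0]
grip_width: 0.0598
t 50.375 pos [0.5866 0.3002 0.046 ] w 0.0598 F [ 0.3 -0.4 -0. ] | N 1 xyz [-0.005 -0.01  -0.049] a [ 0.011  0.002 -0.003]
```

```bash
python3 -m inch '[{"x":0,"y":0,"z":0,"ax":0,"ay":0,"az":0,"jaw":0.5},{"x":0,"y":0,"z":0,"ax":0,"ay":0,"az":0,"jaw":0.3},{"x":0,"y":0,"z":0,"ax":0,"ay":0,"az":0,"jaw":0},{"x":0,"y":0,"z":0,"ax":0,"ay":0,"az":0,"jaw":0},{"x":0,"y":0,"z":0,"ax":0,"ay":0,"az":0,"jaw":0}]'
python3 - <<'E'
from h import *
p,r=cartpose(.034,.026,-.001); report(p,r,1)
E
python3 -m inch '[{"x":0,"y":0,"z":-0.3,"ax":0,"ay":0,"az":0,"jaw":0},{"x":0,"y":0,"z":-0.6,"ax":0,"ay":0,"az":0,"jaw":0},{"x":0,"y":0,"z":-0.8,"ax":0,"ay":0,"az":0,"jaw":0},{"x":0,"y":0,"z":-0.8,"ax":0,"ay":0,"az":0,"jaw":0},{"x":0,"y":0,"z":-0.8,"ax":0,"ay":0,"az":0,"jaw":0},{"x":0,"y":0,"z":-0.8,"ax":0,"ay":0,"az":0,"jaw":0},{"x":0,"y":0,"z":-0.8,"ax":0,"ay":0,"az":0,"jaw":0},{"x":0,"y":0,"z":-0.6,"ax":0,"ay":0,"az":0,"jaw":0},{"x":0,"y":0,"z":-0.3,"ax":0,"ay":0,"az":0,"jaw":0}]'
python3 - <<'E'
from h import *
p,r=cartpose(.034,.16,-.001); report(p,r,1)
im=get_image('wrist')[:,:,::-1].copy(); cv2.imwrite('pics/w22.png',im)
s,c,p=plate(im,'r'); q,e=fitplate(p,.0334,.0416); print((q[:3]*1000).round(1),np.degrees(q[3]).round(2),e.round(2))
for N in(22,24):
  p,r=dockpose(2,.2); report(p,r,N)
E
```

```text
clock: 51.0
tcp_pos: [0.5865, 0.3002, 0.0464]
tcp_rot: [1.623, 2.422, 0.429]
force: [0.1, -0.4, -1.3]
grip_width: 0.0434
t 51.0 pos [0.5865 0.3002 0.0464] w 0.0434 F [ 0.1 -0.4 -1.3] | N 1 xyz [-0.006 -0.01  -0.034] a [ 0.012  0.002 -0.003]
clock: 52.12
tcp_pos: [0.5366, 0.2798, 0.193]
tcp_rot: [1.622, 2.421, 0.432]
force: [0.1, 0.4, -2.4]
grip_width: 0.0432
t 52.125 pos [0.5366 0.2798 0.193 ] w 0.0432 F [ 0.1  0.4 -2.4] | N 1 xyz [-0.01   0.008  0.855] a [ 0.027  0.    -0.002]
[ -0.8  -0.6 -69.7] -0.28 0.29
t 52.175 pos [0.5367 0.2798 0.1937] w 0.0435 F [ 0.7  0.2 -1. ] | N 22 xyz [-0.987 -0.044 -0.038] a [ 0.112 -0.034  0.193]
t 52.175 pos [0.5367 0.2798 0.1937] w 0.0435 F [ 0.7  0.2 -1. ] | N 24 xyz [-0.905 -0.039 -0.035] a [ 0.102 -0.032  0.176]
```

View pics/w22.png

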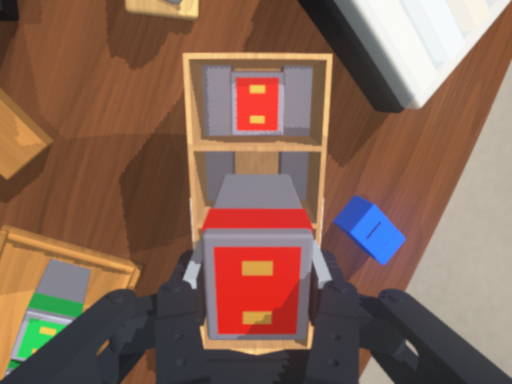

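```bash
python3 -m inch '[{"x":-0.4,"y":0.1,"z":-0.4,"ax":0.05,"ay":0,"az":0.1,"jaw":0},{"x":-0.95,"y":-0.04,"z":-0.1,"ax":0.11,"ay":-0.03,"az":0.19,"jaw":0},{"x":-0.98,"y":-0.04,"z":-0.04,"ax":0.11,"ay":-0.03,"az":0.19,"jaw":0},{"x":-0.98,"y":-0.04,"z":-0.04,"ax":0.11,"ay":-0.03,"az":0.19,"jaw":0},{"x":-0.98,"y":-0.04,"z":-0.04,"ax":0.11,"ay":-0.03,"az":0.19,"jaw":0},{"x":-0.98,"y":-0.04,"z":-0.04,"ax":0.11,"ay":-0.03,"az":0.19,"jaw":0},{"x":-0.98,"y":-0.04,"z":-0.04,"ax":0.11,"ay":-0.03,"az":0.19,"jaw":0},{"x":-0.98,"y":-0.04,"z":-0.04,"ax":0.11,"ay":-0.03,"az":0.19,"jaw":0},{"x":-0.98,"y":-0.04,"z":-0.04,"ax":0.11,"ay":-0.03,"az":0.19,"jaw":0},{"x":-0.98,"y":-0.04,"z":-0.04,"ax":0.11,"ay":-0.03,"az":0.19,"jaw":0}]'
python3 - <<'E'
from h import *
for N in(12,13,14):
  p,r=dockpose(2,.19,.0006,-.0016); report(p,r,N)
E
```

```text
clock: 53.42
tcp_pos: [0.5879, 0.044, 0.207]
tcp_rot: [2.01, 2.269, 0.253]
force: [-1.0, 0.5, -3.0]
grip_width: 0.0428
t 53.425 pos [0.5879 0.044  0.207 ] w 0.0428 F [-1.   0.5 -3. ] | N 12 xyz [-1.011 -0.047  0.027] a [ 0.109 -0.04   0.195]
t 53.425 pos [0.5879 0.044  0.207 ] w 0.0428 F [-1.   0.5 -3. ] | N 13 xyz [-0.933 -0.043  0.026] a [ 0.101 -0.037  0.18 ]
t 53.425 pos [0.5879 0.044  0.207 ] w 0.0428 F [-1.   0.5 -3. ] | N 14 xyz [-0.866 -0.039  0.024] a [ 0.094 -0.034  0.168]
```

```bash
python3 -m inch '[{"x":-0.98,"y":-0.04,"z":0.02,"ax":0.11,"ay":-0.04,"az":0.2,"jaw":0},{"x":-0.98,"y":-0.04,"z":0.02,"ax":0.11,"ay":-0.04,"az":0.2,"jaw":0},{"x":-0.98,"y":-0.04,"z":0.02,"ax":0.11,"ay":-0.04,"az":0.2,"jaw":0},{"x":-0.98,"y":-0.04,"z":0.02,"ax":0.11,"ay":-0.04,"az":0.2,"jaw":0},{"x":-0.98,"y":-0.04,"z":0.02,"ax":0.11,"ay":-0.04,"az":0.2,"jaw":0},{"x":-0.98,"y":-0.04,"z":0.02,"ax":0.11,"ay":-0.04,"az":0.2,"jaw":0},{"x":-0.98,"y":-0.04,"z":0.02,"ax":0.11,"ay":-0.04,"az":0.2,"jaw":0},{"x":-0.98,"y":-0.04,"z":0.02,"ax":0.11,"ay":-0.04,"az":0.2,"jaw":0},{"x":-0.98,"y":-0.04,"z":0.02,"ax":0.11,"ay":-0.04,"az":0.2,"jaw":0},{"x":-0.8,"y":-0.04,"z":0.02,"ax":0.11,"ay":-0.04,"az":0.2,"jaw":0}]'
python3 - <<'E'
from h import *
for N in(2,3):
  p,r=dockpose(2,.19,.0006,-.0016); report(p,r,N)
E
```

```text
clock: 54.68
tcp_pos: [0.5751, -0.2103, 0.1929]
tcp_rot: [2.405, 2.012, 0.032]
force: [0.1, 0.1, -2.2]
grip_width: 0.043
t 54.675 pos [ 0.5751 -0.2103  0.1929] w 0.043 F [ 0.1  0.1 -2.2] | N 2 xyz [-0.951 -0.006  0.05 ] a [ 0.062 -0.043  0.108]
t 54.675 pos [ 0.5751 -0.2103  0.1929] w 0.043 F [ 0.1  0.1 -2.2] | N 3 xyz [-0.634 -0.003  0.034] a [ 0.041 -0.029  0.072]
```

```bash
python3 -m inch '[{"x":-0.75,"y":-0.01,"z":0.03,"ax":0.06,"ay":-0.04,"az":0.1,"jaw":0},{"x":-0.6,"y":0,"z":0.03,"ax":0.04,"ay":-0.03,"az":0.08,"jaw":0},{"x":-0.2,"y":0,"z":0.3,"ax":0,"ay":0,"az":0,"jaw":0},{"x":0,"y":0,"z":0.5,"ax":0,"ay":0,"az":0,"jaw":0},{"x":0,"y":0,"z":0.3,"ax":0,"ay":0,"az":0,"jaw":0},{"x":0,"y":0,"z":0,"ax":0,"ay":0,"az":0,"jaw":0},{"x":0,"y":0,"z":0,"ax":0,"ay":0,"az":0,"jaw":0}]'
python3 - <<'E'
from h import *
p,r=dockpose(2,.084,.0006,-.0016); report(p,r,1)
im=get_image('wrist')[:,:,::-1].copy(); cv2.imwrite('pics/w23.png',im)
s,c,p=plate(im,'r'); q,e=fitplate(p,.0334,.0416); print((q[:3]*1000).round(1),np.degrees(q[3]).round(2),e.round(2))
E
```

```text
clock: 55.55
tcp_pos: [0.5671, -0.2501, 0.1606]
tcp_rot: [-2.435, -1.983, -0.004]
force: [-0.3, 0.9, -2.5]
grip_width: 0.0432
t 55.55 pos [ 0.5671 -0.2501  0.1606] w 0.0432 F [-0.3  0.9 -2.5] | N 1 xyz [-0.287  0.012  3.065] a [ 0.006 -0.02   0.028]
[ -0.9  -0.  -69.5] -0.29 0.29
```

View pics/w23.png

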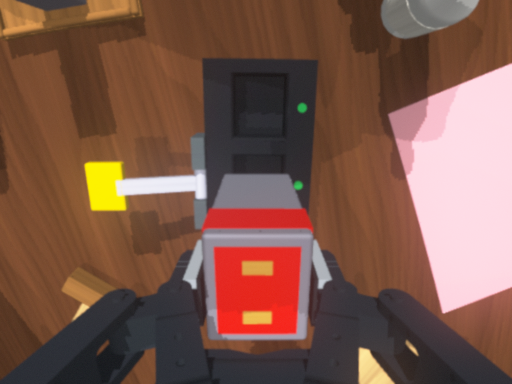

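```bash
python3 -m inch '[{"x":-0.28,"y":0.01,"z":0.5,"ax":0.01,"ay":-0.02,"az":0.03,"jaw":0},{"x":0,"y":0,"z":0.8,"ax":0,"ay":0,"az":0,"jaw":0},{"x":0,"y":0,"z":0.8,"ax":0,"ay":0,"az":0,"jaw":0},{"x":0,"y":0,"z":0.5,"ax":0,"ay":0,"az":0,"jaw":0},{"x":0,"y":0,"z":0,"ax":0,"ay":0,"az":0,"jaw":0},{"x":0,"y":0,"z":0,"ax":0,"ay":0,"az":0,"jaw":0}]'
python3 - <<'E'
from h import *
p,r=dockpose(2,.046,.0006,-.0016); report(p,r,1)
E
```

```text
clock: 56.35
tcp_pos: [0.5659, -0.2587, 0.0927]
tcp_rot: [2.44, 1.977, -0.001]
force: [0.1, 0.2, -2.2]
grip_width: 0.0429
t 56.35 pos [ 0.5659 -0.2587  0.0927] w 0.0429 F [ 0.1  0.2 -2.2] | N 1 xyz [ 0.073 -0.007  1.866] a [ 0.004  0.008 -0.009]
```

```bash
python3 -m inch '[{"x":0.07,"y":-0.01,"z":0.2,"ax":0,"ay":0.01,"az":-0.01,"jaw":0},{"x":0,"y":0,"z":0.2,"ax":0,"ay":0,"az":0,"jaw":0},{"x":0,"y":0,"z":0,"ax":0,"ay":0,"az":0,"jaw":0}]'
python3 - <<'E'
from h import *
p,r=dockpose(2,.046,.0006,-.0016); report(p,r,1)
E
```

```text
clock: 56.72
tcp_pos: [0.5665, -0.257, 0.0832]
tcp_rot: [2.438, 1.979, 0.002]
force: [0.2, 0.8, -3.1]
grip_width: 0.0431
t 56.725 pos [ 0.5665 -0.257   0.0832] w 0.0431 F [ 0.2  0.8 -3.1] | N 1 xyz [-0.    -0.019  1.487] a [0.017 0.001 0.002]
```

```bash
python3 -m inch '[{"x":0,"y":-0.02,"z":0.25,"ax":0.01,"ay":0,"az":0,"jaw":0},{"x":0,"y":0,"z":0.25,"ax":0,"ay":0,"az":0,"jaw":0},{"x":0,"y":0,"z":0.15,"ax":0,"ay":0,"az":0,"jaw":0},{"x":0,"y":0,"z":0,"ax":0,"ay":0,"az":0,"jaw":0}]'
python3 - <<'E'
from h import *
p,r=dockpose(2,.046,.0006,-.0016); report(p,r,1)
E
```

```text
clock: 57.22
tcp_pos: [0.566, -0.2569, 0.0657]
tcp_rot: [2.439, 1.979, 0.001]
force: [-0.2, -0.5, -2.9]
grip_width: 0.0433
t 57.225 pos [ 0.566  -0.2569  0.0657] w 0.0433 F [-0.2 -0.5 -2.9] | N 1 xyz [-0.     0.003  0.787] a [0.006 0.001 0.003]
```

```bash
python3 -m inch '[{"x":0,"y":0,"z":0.3,"ax":0,"ay":0,"az":0,"jaw":0},{"x":0,"y":0,"z":0.25,"ax":0,"ay":0,"az":0,"jaw":0},{"x":0,"y":0,"z":0.15,"ax":0,"ay":0,"az":0,"jaw":0},{"x":0,"y":0,"z":0.08,"ax":0,"ay":0,"az":0,"jaw":0},{"x":0,"y":0,"z":0.03,"ax":0,"ay":0,"az":0,"jaw":0}]'
python3 - <<'E'
from h import *
p,r=dockpose(2,.046,.0006,-.0016); report(p,r,1)
E
```

```text
clock: 57.85
tcp_pos: [0.566, -0.257, 0.0445]
tcp_rot: [2.438, 1.979, 0.001]
force: [-4.5, 1.3, 7.0]
grip_width: 0.0433
t 57.85 pos [ 0.566  -0.257   0.0445] w 0.0433 F [-4.5  1.3  7. ] | N 1 xyz [ 0.004  0.001 -0.061] a [0.007 0.002 0.003]
```

Seated (contact force, z as expected). Release and back to the carton for the last one.

```bash
python3 -m inch '[{"x":0,"y":0,"z":0,"ax":0,"ay":0,"az":0,"jaw":0.6},{"x":0,"y":0,"z":0,"ax":0,"ay":0,"az":0,"jaw":0.8},{"x":0,"y":0,"z":-0.4,"ax":0,"ay":0,"az":0,"jaw":0.9},{"x":0,"y":0,"z":-1,"ax":0,"ay":0,"az":0,"jaw":0.9},{"x":0,"y":0,"z":-1,"ax":0,"ay":0,"az":0,"jaw":0.9},{"x":0,"y":0,"z":-1,"ax":0,"ay":0,"az":0,"jaw":0.9},{"x":0,"y":0,"z":-1,"ax":0,"ay":0,"az":0,"jaw":0.9},{"x":0,"y":0,"z":-0.3,"ax":0,"ay":0,"az":0,"jaw":0.9}]'
python3 - <<'E'
from h import *
st=status.observe(); d=np.load('dock.npy');Td=yawT(d[0],d[1],0,d[2])
im=get_image('wrist')[:,:,::-1].copy();s=1.5
im=np.ascontiguousarray(crop(im,0,0,512,384,s))
for y in(-.072,0):drawbox(im,tf(Td,box(0,y,.0675,.044,.052,.095)),'wrist',(255,0,255),st,s)
cv2.imwrite('pics/w24.png',im)
for N in(22,24):
  p,r=cartpose(.102,.17); report(p,r,N)
E
```

```text
clock: 58.85
tcp_pos: [0.5666, -0.2573, 0.1702]
tcp_rot: [2.435, 1.977, 0.004]
force: [0.2, 0.3, -0.1]
grip_width: 0.077
t 58.9 pos [ 0.5666 -0.2572  0.1703] w 0.0772 F [ 0.2 -0.4  0.5] | N 22 xyz [ 1.115 -0.007 -0.006] a [-0.109  0.035 -0.192]
t 58.9 pos [ 0.5666 -0.2572  0.1703] w 0.0772 F [ 0.2 -0.4  0.5] | N 24 xyz [ 1.022 -0.005 -0.005] a [-0.1    0.032 -0.176]
```

View pics/w24.png

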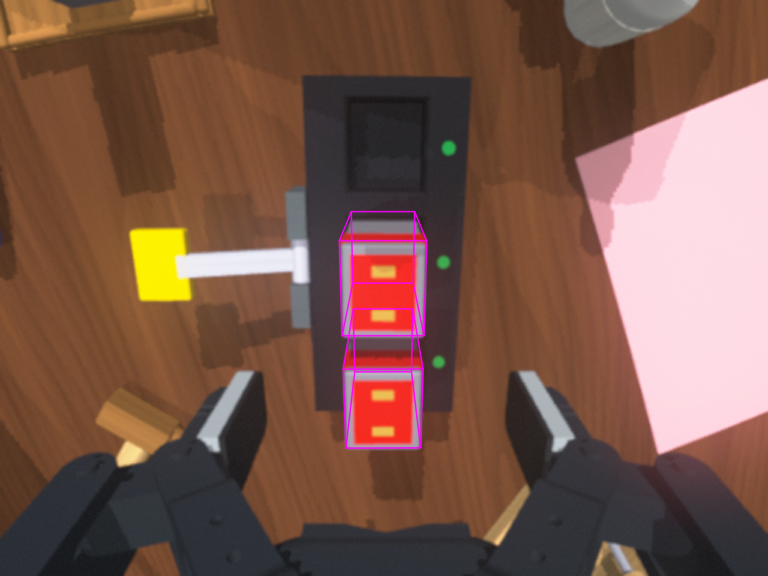

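```bash
python3 -m inch '[{"x":0.7,"y":0,"z":-0.2,"ax":-0.1,"ay":0.03,"az":-0.17,"jaw":0.9},{"x":1,"y":0,"z":-0.1,"ax":-0.1,"ay":0.03,"az":-0.17,"jaw":0.9},{"x":1,"y":0,"z":-0.03,"ax":-0.1,"ay":0.03,"az":-0.17,"jaw":0.9},{"x":1,"y":0,"z":-0.03,"ax":-0.1,"ay":0.03,"az":-0.17,"jaw":0.9},{"x":1,"y":0,"z":-0.03,"ax":-0.1,"ay":0.03,"az":-0.17,"jaw":0.9},{"x":1,"y":0,"z":-0.03,"ax":-0.1,"ay":0.03,"az":-0.17,"jaw":0.9},{"x":1,"y":0,"z":-0.03,"ax":-0.1,"ay":0.03,"az":-0.17,"jaw":0.9},{"x":1,"y":0,"z":-0.03,"ax":-0.1,"ay":0.03,"az":-0.17,"jaw":0.9},{"x":1,"y":0,"z":-0.03,"ax":-0.1,"ay":0.03,"az":-0.17,"jaw":0.9},{"x":1,"y":0,"z":-0.03,"ax":-0.1,"ay":0.03,"az":-0.17,"jaw":0.9}]'
python3 - <<'E'
from h import *
for N in(14,15,16):
  p,r=cartpose(.102,.17); report(p,r,N)
E
```

```text
clock: 60.15
tcp_pos: [0.5844, 0.0063, 0.1818]
tcp_rot: [2.1, 2.217, 0.196]
force: [-0.2, -0.1, -0.2]
grip_width: 0.0771
t 60.15 pos [0.5844 0.0063 0.1818] w 0.0771 F [-0.2 -0.1 -0.2] | N 14 xyz [0.99  0.006 0.02 ] a [-0.099  0.028 -0.17 ]
t 60.15 pos [0.5844 0.0063 0.1818] w 0.0771 F [-0.2 -0.1 -0.2] | N 15 xyz [0.924 0.006 0.019] a [-0.092  0.026 -0.158]
t 60.15 pos [0.5844 0.0063 0.1818] w 0.0771 F [-0.2 -0.1 -0.2] | N 16 xyz [0.866 0.007 0.018] a [-0.087  0.025 -0.148]
```

```bash
python3 -m inch '[{"x":1,"y":0,"z":-0.03,"ax":-0.1,"ay":0.03,"az":-0.17,"jaw":0.8},{"x":1,"y":0,"z":-0.03,"ax":-0.1,"ay":0.03,"az":-0.17,"jaw":0.7},{"x":1,"y":0,"z":0,"ax":-0.1,"ay":0.03,"az":-0.17,"jaw":0.7},{"x":1,"y":0,"z":0,"ax":-0.1,"ay":0.03,"az":-0.17,"jaw":0.7},{"x":1,"y":0,"z":0,"ax":-0.1,"ay":0.03,"az":-0.17,"jaw":0.7},{"x":1,"y":0,"z":0,"ax":-0.1,"ay":0.03,"az":-0.17,"jaw":0.7},{"x":1,"y":0,"z":0,"ax":-0.1,"ay":0.03,"az":-0.17,"jaw":0.7},{"x":1,"y":0,"z":0,"ax":-0.1,"ay":0.03,"az":-0.17,"jaw":0.7},{"x":1,"y":0,"z":0,"ax":-0.1,"ay":0.03,"az":-0.17,"jaw":0.7},{"x":1,"y":0,"z":0,"ax":-0.1,"ay":0.03,"az":-0.17,"jaw":0.7}]'
python3 - <<'E'
from h import *
for N in(3,4,5):
  p,r=cartpose(.102,.15,-.001); report(p,r,N)
E
```

```text
clock: 61.4
tcp_pos: [0.5276, 0.275, 0.1853]
tcp_rot: [1.732, 2.405, 0.379]
force: [0.2, -0.4, 0.5]
grip_width: 0.0599
t 61.4 pos [0.5276 0.275  0.1853] w 0.0599 F [ 0.2 -0.4  0.5] | N 3 xyz [0.923 0.137 0.363] a [-0.124 -0.003 -0.163]
t 61.4 pos [0.5276 0.275  0.1853] w 0.0599 F [ 0.2 -0.4  0.5] | N 4 xyz [0.692 0.104 0.272] a [-0.093 -0.002 -0.123]
t 61.4 pos [0.5276 0.275  0.1853] w 0.0599 F [ 0.2 -0.4  0.5] | N 5 xyz [0.553 0.084 0.218] a [-0.074 -0.002 -0.098]
```

```bash
python3 -m inch '[{"x":0.85,"y":0.12,"z":0,"ax":-0.12,"ay":0,"az":-0.16,"jaw":0.7},{"x":0.85,"y":0.12,"z":0,"ax":-0.12,"ay":0,"az":-0.16,"jaw":0.7},{"x":0.55,"y":0.12,"z":0.2,"ax":-0.1,"ay":0,"az":-0.14,"jaw":0.7},{"x":0,"y":0,"z":0,"ax":0,"ay":0,"az":0,"jaw":0.7},{"x":0,"y":0,"z":0,"ax":0,"ay":0,"az":0,"jaw":0.7}]'
python3 - <<'E'
from h import *
p,r=cartpose(.102,.09,-.001); report(p,r,1)
im=get_image('wrist')[:,:,::-1]; cv2.imwrite('pics/w25.png',im)
E
```

```text
clock: 62.02
tcp_pos: [0.5117, 0.3382, 0.1817]
tcp_rot: [1.618, 2.436, 0.426]
force: [0.3, -0.6, -0.1]
grip_width: 0.0597
t 62.025 pos [0.5117 0.3382 0.1817] w 0.0597 F [ 0.3 -0.6 -0.1] | N 1 xyz [0.149 0.211 3.242] a [-0.037 -0.044  0.045]
```

View pics/w25.png

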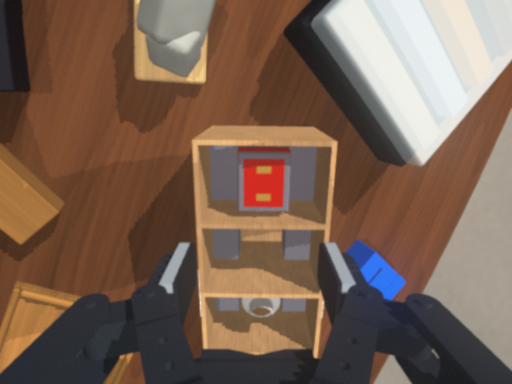

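```bash
python3 -m inch '[{"x":0.15,"y":0.2,"z":0.5,"ax":-0.04,"ay":-0.04,"az":0.04,"jaw":0.7},{"x":0,"y":0,"z":0.9,"ax":0,"ay":0,"az":0,"jaw":0.7},{"x":0,"y":0,"z":0.9,"ax":0,"ay":0,"az":0,"jaw":0.7},{"x":0,"y":0,"z":0.6,"ax":0,"ay":0,"az":0,"jaw":0.7},{"x":0,"y":0,"z":0,"ax":0,"ay":0,"az":0,"jaw":0.7},{"x":0,"y":0,"z":0,"ax":0,"ay":0,"az":0,"jaw":0.7}]'
python3 - <<'E'
from h import *
p,r=cartpose(.102,.026,-.001); report(p,r,1)
im=get_image('wrist')[:,:,::-1]; cv2.imwrite('pics/w26.png',im)
im=get_image('scene')[:,:,::-1]; cv2.imwrite('pics/s26.png',im)
E
```

```text
clock: 62.82
tcp_pos: [0.5406, 0.3524, 0.1117]
tcp_rot: [1.628, 2.419, 0.428]
force: [0.5, -0.1, -0.2]
grip_width: 0.0599
t 62.825 pos [0.5406 0.3524 0.1117] w 0.0599 F [ 0.5 -0.1 -0.2] | N 1 xyz [ 0.088 -0.06   2.731] a [ 0.01  0.01 -0.03]
```

View pics/w26.png

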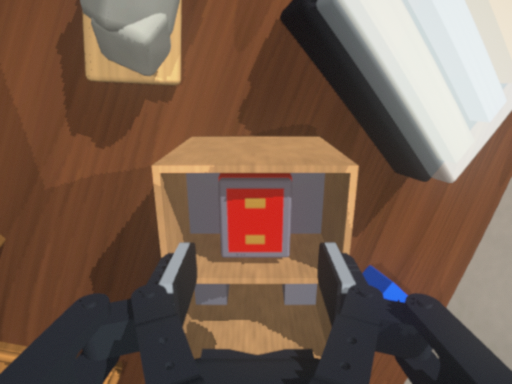

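View pics/s26.png

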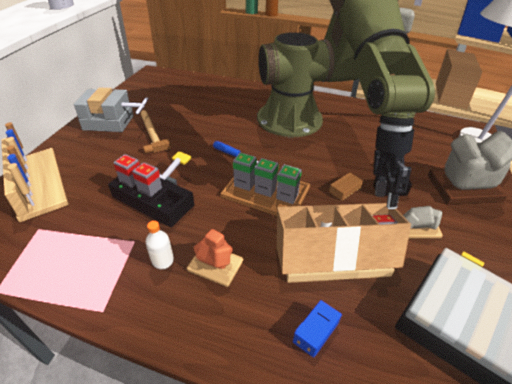

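```bash
python3 -m inch '[{"x":0.09,"y":-0.05,"z":0.4,"ax":0.01,"ay":0.01,"az":-0.03,"jaw":0.7},{"x":0,"y":0,"z":0.6,"ax":0,"ay":0,"az":0,"jaw":0.7},{"x":0,"y":0,"z":0.6,"ax":0,"ay":0,"az":0,"jaw":0.7},{"x":0,"y":0,"z":0,"ax":0,"ay":0,"az":0,"jaw":0.7},{"x":0,"y":0,"z":0,"ax":0,"ay":0,"az":0,"jaw":0.7}]'
python3 - <<'E'
from h import *
p,r=cartpose(.102,.026,-.001); report(p,r,1)
im=get_image('wrist')[:,:,::-1]; cv2.imwrite('pics/w27.png',im)
E
```

```text
clock: 63.55
tcp_pos: [0.552, 0.3599, 0.0714]
tcp_rot: [1.622, 2.424, 0.428]
force: [-0.4, 0.4, 0.0]
grip_width: 0.0596
t 63.55 pos [0.552  0.3599 0.0714] w 0.0596 F [-0.4  0.4  0. ] | N 1 xyz [-0.019 -0.009  1.033] a [ 0.004 -0.002  0.004]
```

View pics/w27.png

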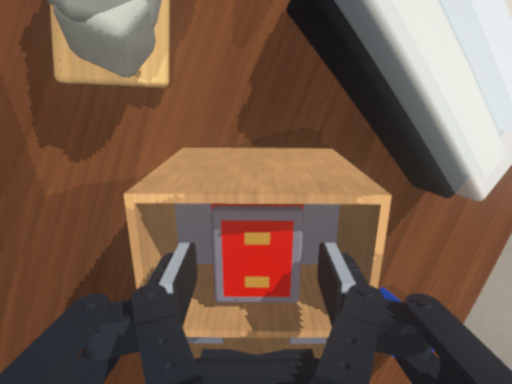

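```bash
python3 -m inch '[{"x":-0.02,"y":0,"z":0.4,"ax":0,"ay":0,"az":0,"jaw":0.7},{"x":0,"y":0,"z":0.35,"ax":0,"ay":0,"az":0,"jaw":0.7},{"x":0,"y":0,"z":0.2,"ax":0,"ay":0,"az":0,"jaw":0.7},{"x":0,"y":0,"z":0.08,"ax":0,"ay":0,"az":0,"jaw":0.7},{"x":0,"y":0,"z":0,"ax":0,"ay":0,"az":0,"jaw":0.7}]'
python3 - <<'E'
from h import *
p,r=cartpose(.102,.026,-.001); report(p,r,1)
E
```

```text
clock: 64.22
tcp_pos: [0.561, 0.363, 0.046]
tcp_rot: [1.622, 2.423, 0.429]
force: [-0.1, 0.8, -0.2]
grip_width: 0.0597
t 64.225 pos [0.561 0.363 0.046] w 0.0597 F [-0.1  0.8 -0.2] | N 1 xyz [ 0.004 -0.018 -0.054] a [ 0.008 -0.002  0.003]
```

```bash
python3 -m inch '[{"x":0,"y":0,"z":0,"ax":0,"ay":0,"az":0,"jaw":0.5},{"x":0,"y":0,"z":0,"ax":0,"ay":0,"az":0,"jaw":0.3},{"x":0,"y":0,"z":0,"ax":0,"ay":0,"az":0,"jaw":0},{"x":0,"y":0,"z":0,"ax":0,"ay":0,"az":0,"jaw":0},{"x":0,"y":0,"z":0,"ax":0,"ay":0,"az":0,"jaw":0}]'
python3 - <<'E'
from h import *
p,r=cartpose(.102,.026,-.001); report(p,r,1)
E
python3 -m inch '[{"x":0,"y":0,"z":-0.3,"ax":0,"ay":0,"az":0,"jaw":0},{"x":0,"y":0,"z":-0.6,"ax":0,"ay":0,"az":0,"jaw":0},{"x":0,"y":0,"z":-0.8,"ax":0,"ay":0,"az":0,"jaw":0},{"x":0,"y":0,"z":-0.8,"ax":0,"ay":0,"az":0,"jaw":0},{"x":0,"y":0,"z":-0.8,"ax":0,"ay":0,"az":0,"jaw":0},{"x":0,"y":0,"z":-0.8,"ax":0,"ay":0,"az":0,"jaw":0},{"x":0,"y":0,"z":-0.8,"ax":0,"ay":0,"az":0,"jaw":0},{"x":0,"y":0,"z":-0.6,"ax":0,"ay":0,"az":0,"jaw":0},{"x":0,"y":0,"z":-0.3,"ax":0,"ay":0,"az":0,"jaw":0}]'
python3 - <<'E'
from h import *
p,r=cartpose(.102,.16,-.001); report(p,r,1)
im=get_image('wrist')[:,:,::-1].copy(); cv2.imwrite('pics/w28.png',im)
s,c,p=plate(im,'r'); q,e=fitplate(p,.0334,.0416); print((q[:3]*1000).round(1),np.degrees(q[3]).round(2),e.round(2))
for N in(22,24):
  p,r=dockpose(3,.2); report(p,r,N)
E
```

```text
clock: 64.85
tcp_pos: [0.5609, 0.363, 0.0463]
tcp_rot: [1.622, 2.423, 0.429]
force: [-0.8, -0.1, -1.2]
grip_width: 0.0432
t 64.85 pos [0.5609 0.363  0.0463] w 0.0432 F [-0.8 -0.1 -1.2] | N 1 xyz [ 0.002 -0.018 -0.039] a [ 0.009 -0.003  0.003]
clock: 65.97
tcp_pos: [0.5105, 0.3421, 0.1916]
tcp_rot: [1.622, 2.424, 0.428]
force: [0.5, -0.5, -5.0]
grip_width: 0.0427
t 65.975 pos [0.5105 0.3421 0.1916] w 0.0427 F [ 0.5 -0.5 -5. ] | N 1 xyz [0.005 0.045 0.808] a [ 0.001 -0.004  0.005]
[ -0.3  -0.4 -69.9] 0.5 0.23
t 66.025 pos [0.5106 0.3422 0.1923] w 0.0429 F [-0.1  0.9 -2.3] | N 22 xyz [-0.98   0.032 -0.026] a [ 0.11  -0.034  0.193]
t 66.025 pos [0.5106 0.3422 0.1923] w 0.0429 F [-0.1  0.9 -2.3] | N 24 xyz [-0.898  0.03  -0.024] a [ 0.101 -0.031  0.177]
```

View pics/w28.png

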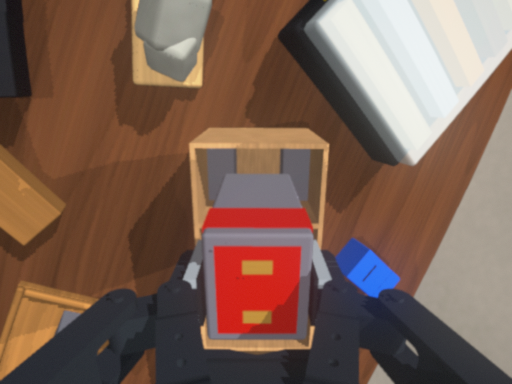

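```bash
python3 -m inch '[{"x":-0.4,"y":0.1,"z":-0.4,"ax":0.05,"ay":0,"az":0.1,"jaw":0},{"x":-0.95,"y":0.03,"z":-0.1,"ax":0.11,"ay":-0.03,"az":0.19,"jaw":0},{"x":-0.98,"y":0.03,"z":-0.04,"ax":0.11,"ay":-0.03,"az":0.19,"jaw":0},{"x":-0.98,"y":0.03,"z":-0.04,"ax":0.11,"ay":-0.03,"az":0.19,"jaw":0},{"x":-0.98,"y":0.03,"z":-0.04,"ax":0.11,"ay":-0.03,"az":0.19,"jaw":0},{"x":-0.98,"y":0.03,"z":-0.04,"ax":0.11,"ay":-0.03,"az":0.19,"jaw":0},{"x":-0.98,"y":0.03,"z":-0.04,"ax":0.11,"ay":-0.03,"az":0.19,"jaw":0},{"x":-0.98,"y":0.03,"z":-0.04,"ax":0.11,"ay":-0.03,"az":0.19,"jaw":0},{"x":-0.98,"y":0.03,"z":-0.04,"ax":0.11,"ay":-0.03,"az":0.19,"jaw":0},{"x":-0.98,"y":0.03,"z":-0.04,"ax":0.11,"ay":-0.03,"az":0.19,"jaw":0}]'
python3 - <<'E'
from h import *
for N in(12,13,14):
  p,r=dockpose(3,.19,.0006,-.002); report(p,r,N)
E
```

```text
clock: 67.28
tcp_pos: [0.5771, 0.1102, 0.2102]
tcp_rot: [2.01, 2.272, 0.248]
force: [-0.4, -0.5, -3.3]
grip_width: 0.0431
t 67.275 pos [0.5771 0.1102 0.2102] w 0.0431 F [-0.4 -0.5 -3.3] | N 12 xyz [-0.996  0.036  0.048] a [ 0.107 -0.039  0.196]
t 67.275 pos [0.5771 0.1102 0.2102] w 0.0431 F [-0.4 -0.5 -3.3] | N 13 xyz [-0.919  0.034  0.044] a [ 0.099 -0.036  0.181]
t 67.275 pos [0.5771 0.1102 0.2102] w 0.0431 F [-0.4 -0.5 -3.3] | N 14 xyz [-0.853  0.032  0.041] a [ 0.092 -0.033  0.168]
```

```bash
python3 -m inch '[{"x":-0.97,"y":0.03,"z":0.04,"ax":0.11,"ay":-0.04,"az":0.2,"jaw":0},{"x":-0.97,"y":0.03,"z":0.04,"ax":0.11,"ay":-0.04,"az":0.2,"jaw":0},{"x":-0.97,"y":0.03,"z":0.04,"ax":0.11,"ay":-0.04,"az":0.2,"jaw":0},{"x":-0.97,"y":0.03,"z":0.04,"ax":0.11,"ay":-0.04,"az":0.2,"jaw":0},{"x":-0.97,"y":0.03,"z":0.04,"ax":0.11,"ay":-0.04,"az":0.2,"jaw":0},{"x":-0.97,"y":0.03,"z":0.04,"ax":0.11,"ay":-0.04,"az":0.2,"jaw":0},{"x":-0.97,"y":0.03,"z":0.04,"ax":0.11,"ay":-0.04,"az":0.2,"jaw":0},{"x":-0.97,"y":0.03,"z":0.04,"ax":0.11,"ay":-0.04,"az":0.2,"jaw":0},{"x":-0.97,"y":0.03,"z":0.04,"ax":0.11,"ay":-0.04,"az":0.2,"jaw":0},{"x":-0.8,"y":0.03,"z":0.02,"ax":0.11,"ay":-0.04,"az":0.2,"jaw":0}]'
python3 - <<'E'
from h import *
for N in(2,3):
  p,r=dockpose(3,.18,.0006,-.002); report(p,r,N)
E
```

```text
clock: 68.53
tcp_pos: [0.5835, -0.142, 0.1947]
tcp_rot: [2.403, 2.013, 0.027]
force: [-0.4, -0.1, -4.4]
grip_width: 0.0432
t 68.525 pos [ 0.5835 -0.142   0.1947] w 0.0432 F [-0.4 -0.1 -4.4] | N 2 xyz [-0.894  0.108  0.289] a [ 0.057 -0.032  0.112]
t 68.525 pos [ 0.5835 -0.142   0.1947] w 0.0432 F [-0.4 -0.1 -4.4] | N 3 xyz [-0.596  0.074  0.193] a [ 0.038 -0.021  0.075]
```

```bash
python3 -m inch '[{"x":-0.75,"y":0.08,"z":0.1,"ax":0.06,"ay":-0.03,"az":0.1,"jaw":0},{"x":-0.6,"y":0.08,"z":0.1,"ax":0.04,"ay":-0.02,"az":0.08,"jaw":0},{"x":-0.3,"y":0.03,"z":0.3,"ax":0,"ay":0,"az":0.02,"jaw":0},{"x":0,"y":0,"z":0.5,"ax":0,"ay":0,"az":0,"jaw":0},{"x":0,"y":0,"z":0.3,"ax":0,"ay":0,"az":0,"jaw":0},{"x":0,"y":0,"z":0,"ax":0,"ay":0,"az":0,"jaw":0},{"x":0,"y":0,"z":0,"ax":0,"ay":0,"az":0,"jaw":0}]'
python3 - <<'E'
from h import *
p,r=dockpose(3,.084,.0006,-.002); report(p,r,1)
im=get_image('wrist')[:,:,::-1].copy(); cv2.imwrite('pics/w29.png',im)
s,c,p=plate(im,'r'); q,e=fitplate(p,.0334,.0416); print((q[:3]*1000).round(1),np.degrees(q[3]).round(2),e.round(2))
E
```

```text
clock: 69.4
tcp_pos: [0.5803, -0.1855, 0.1589]
tcp_rot: [-2.436, -1.981, -0.003]
force: [0.3, -0.3, -4.0]
grip_width: 0.0432
t 69.4 pos [ 0.5803 -0.1855  0.1589] w 0.0432 F [ 0.3 -0.3 -4. ] | N 1 xyz [-0.057  0.035  2.995] a [-0.001 -0.018  0.014]
[ -0.6  -0.1 -69.7] 0.18 0.12
```

```bash
python3 -m inch '[{"x":-0.05,"y":0.03,"z":0.5,"ax":0,"ay":-0.02,"az":0.01,"jaw":0},{"x":0,"y":0,"z":0.8,"ax":0,"ay":0,"az":0,"jaw":0},{"x":0,"y":0,"z":0.8,"ax":0,"ay":0,"az":0,"jaw":0},{"x":0,"y":0,"z":0.6,"ax":0,"ay":0,"az":0,"jaw":0},{"x":0,"y":0,"z":0.1,"ax":0,"ay":0,"az":0,"jaw":0},{"x":0,"y":0,"z":0,"ax":0,"ay":0,"az":0,"jaw":0}]'
python3 - <<'E'
from h import *
p,r=dockpose(3,.046,.0006,-.0019); report(p,r,1)
E
```

```text
clock: 70.2
tcp_pos: [0.5811, -0.1869, 0.0855]
tcp_rot: [2.438, 1.98, -0.0]
force: [0.5, 0.8, -4.1]
grip_width: 0.0433
t 70.2 pos [ 0.5811 -0.1869  0.0855] w 0.0433 F [ 0.5  0.8 -4.1] | N 1 xyz [ 0.003 -0.012  1.58 ] a [0.008 0.007 0.006]
```

```bash
python3 -m inch '[{"x":0,"y":-0.01,"z":0.3,"ax":0,"ay":0,"az":0,"jaw":0},{"x":0,"y":0,"z":0.25,"ax":0,"ay":0,"az":0,"jaw":0},{"x":0,"y":0,"z":0.2,"ax":0,"ay":0,"az":0,"jaw":0},{"x":0,"y":0,"z":0,"ax":0,"ay":0,"az":0,"jaw":0}]'
python3 - <<'E'
from h import *
p,r=dockpose(3,.046,.0006,-.002); report(p,r,1)
E
```

```text
clock: 70.7
tcp_pos: [0.5814, -0.1871, 0.0666]
tcp_rot: [2.436, 1.978, 0.001]
force: [-0.1, -0.0, -3.7]
grip_width: 0.0435
t 70.7 pos [ 0.5814 -0.1871  0.0666] w 0.0435 F [-0.1 -0.  -3.7] | N 1 xyz [ 0.005 -0.026  0.824] a [0.021 0.01  0.005]
```

```bash
python3 -m inch '[{"x":0,"y":-0.02,"z":0.3,"ax":0.01,"ay":0.01,"az":0,"jaw":0},{"x":0,"y":0,"z":0.25,"ax":0,"ay":0,"az":0,"jaw":0},{"x":0,"y":0,"z":0.15,"ax":0,"ay":0,"az":0,"jaw":0},{"x":0,"y":0,"z":0.1,"ax":0,"ay":0,"az":0,"jaw":0},{"x":0,"y":0,"z":0.05,"ax":0,"ay":0,"az":0,"jaw":0}]'
python3 - <<'E'
from h import *
p,r=dockpose(3,.046,.0006,-.002); report(p,r,1)
E
```

```text
clock: 71.32
tcp_pos: [0.5812, -0.1872, 0.0444]
tcp_rot: [2.437, 1.979, 0.002]
force: [-5.4, -0.2, 7.5]
grip_width: 0.0437
t 71.325 pos [ 0.5812 -0.1872  0.0444] w 0.0437 F [-5.4 -0.2  7.5] | N 1 xyz [ 0.009 -0.016 -0.063] a [0.016 0.001 0.006]
```

```bash
python3 -m inch '[{"x":0,"y":0,"z":0,"ax":0,"ay":0,"az":0,"jaw":0.6},{"x":0,"y":0,"z":0,"ax":0,"ay":0,"az":0,"jaw":0.8},{"x":0,"y":0,"z":-0.4,"ax":0,"ay":0,"az":0,"jaw":0.9},{"x":0,"y":0,"z":-1,"ax":0,"ay":0,"az":0,"jaw":0.9},{"x":0,"y":0,"z":-1,"ax":0,"ay":0,"az":0,"jaw":0.9},{"x":0,"y":0,"z":-1,"ax":0,"ay":0,"az":0,"jaw":0.9},{"x":0,"y":0,"z":-1,"ax":0,"ay":0,"az":0,"jaw":0.9},{"x":0,"y":0,"z":-0.3,"ax":0,"ay":0,"az":0,"jaw":0.9}]'
python3 - <<'E'
from h import *
st=status.observe(); d=np.load('dock.npy');Td=yawT(d[0],d[1],0,d[2])
im=get_image('wrist')[:,:,::-1].copy();s=1.5
im=np.ascontiguousarray(crop(im,0,0,512,384,s))
for y in(-.072,0,.072):drawbox(im,tf(Td,box(0,y,.0675,.044,.052,.095)),'wrist',(255,0,255),st,s)
drawbox(im,tf(Td,box(-.141,0,.062,.034,.046,.01)),'wrist',(255,0,0),st,s)
cv2.imwrite('pics/w30.png',im)
p,r=dockpose(2,.12,-.143,-.001); report(p,r,8)
E
```

```text
clock: 72.32
tcp_pos: [0.5818, -0.1873, 0.1708]
tcp_rot: [2.434, 1.976, 0.006]
force: [-0.6, -1.0, 0.6]
grip_width: 0.0773
t 72.375 pos [ 0.5818 -0.1873  0.1709] w 0.0768 F [-0.6 -0.1  0.8] | N 8 xyz [-0.353 -0.724  0.252] a [0.007 0.001 0.001]
```

View pics/w30.png

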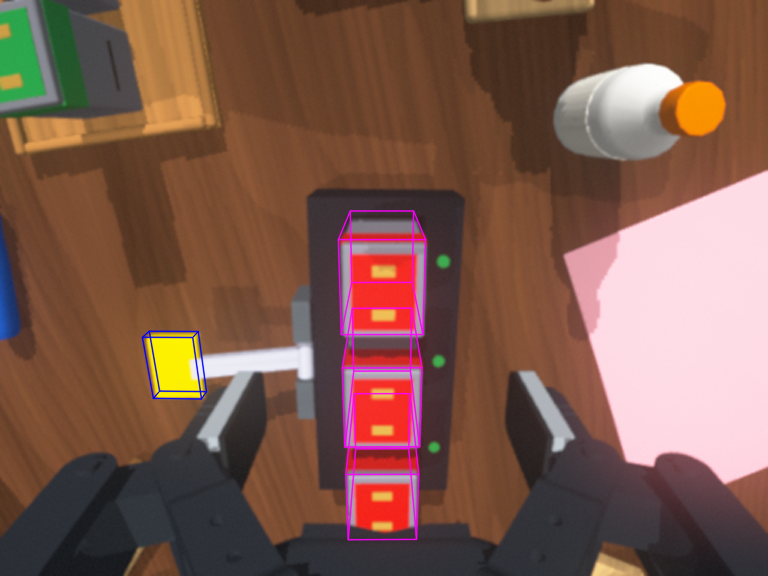

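```bash
python3 -m inch '[{"x":-0.3,"y":-0.6,"z":0,"ax":0,"ay":0,"az":0,"jaw":0.5},{"x":-0.4,"y":-0.85,"z":0,"ax":0,"ay":0,"az":0,"jaw":0},{"x":-0.4,"y":-0.85,"z":0,"ax":0,"ay":0,"az":0,"jaw":0},{"x":-0.4,"y":-0.85,"z":0.2,"ax":0,"ay":0,"az":0,"jaw":0},{"x":-0.4,"y":-0.85,"z":0.4,"ax":0,"ay":0,"az":0,"jaw":0},{"x":-0.4,"y":-0.85,"z":0.5,"ax":0,"ay":0,"az":0,"jaw":0},{"x":-0.3,"y":-0.5,"z":0.3,"ax":0,"ay":0,"az":0,"jaw":0},{"x":0,"y":0,"z":0,"ax":0,"ay":0,"az":0,"jaw":0},{"x":0,"y":0,"z":0,"ax":0,"ay":0,"az":0,"jaw":0}]'
python3 - <<'E'
from h import *
p,r=dockpose(2,.06,-.143,-.001); report(p,r,1)
im=get_image('wrist')[:,:,::-1]; cv2.imwrite('pics/w31.png',im)
E
```

```text
clock: 73.5
tcp_pos: [0.4312, -0.2229, 0.1281]
tcp_rot: [-2.438, -1.98, -0.002]
force: [0.4, 0.8, -0.5]
grip_width: -0.0002
t 73.5 pos [ 0.4312 -0.2229  0.1281] w -0.0002 F [ 0.4  0.8 -0.5] | N 1 xyz [-0.201 -0.183  2.723] a [-0.001 -0.01   0.008]
```

View pics/w31.png

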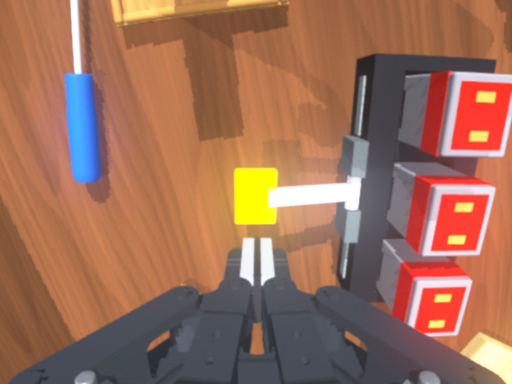

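```bash
python3 -m inch '[{"x":-0.2,"y":-0.18,"z":0.4,"ax":0,"ay":-0.01,"az":0.01,"jaw":0},{"x":0,"y":0,"z":0.8,"ax":0,"ay":0,"az":0,"jaw":0},{"x":0,"y":0,"z":0.8,"ax":0,"ay":0,"az":0,"jaw":0},{"x":0,"y":0,"z":0.6,"ax":0,"ay":0,"az":0,"jaw":0},{"x":0,"y":0,"z":0,"ax":0,"ay":0,"az":0,"jaw":0},{"x":0,"y":0,"z":0,"ax":0,"ay":0,"az":0,"jaw":0}]'
python3 - <<'E'
from h import *
p,r=dockpose(2,.04,-.143,-.001); report(p,r,1)
im=get_image('wrist')[:,:,::-1]; cv2.imwrite('pics/w32.png',im)
im=get_image('scene')[:,:,::-1]; cv2.imwrite('pics/s32.png',crop(im,100,120,260,240,5))
E
```

```text
clock: 74.3
tcp_pos: [0.426, -0.2271, 0.0598]
tcp_rot: [2.438, 1.981, -0.0]
force: [0.2, -0.7, 0.2]
grip_width: 0.0002
t 74.3 pos [ 0.426  -0.2271  0.0598] w 0.0002 F [ 0.2 -0.7  0.2] | N 1 xyz [ 0.011 -0.017  0.793] a [0.001 0.003 0.009]
```

View pics/w32.png

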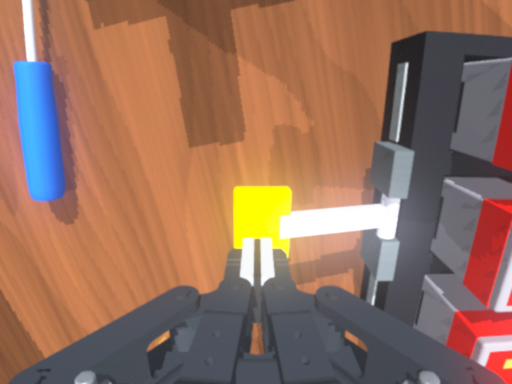

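View pics/s32.png

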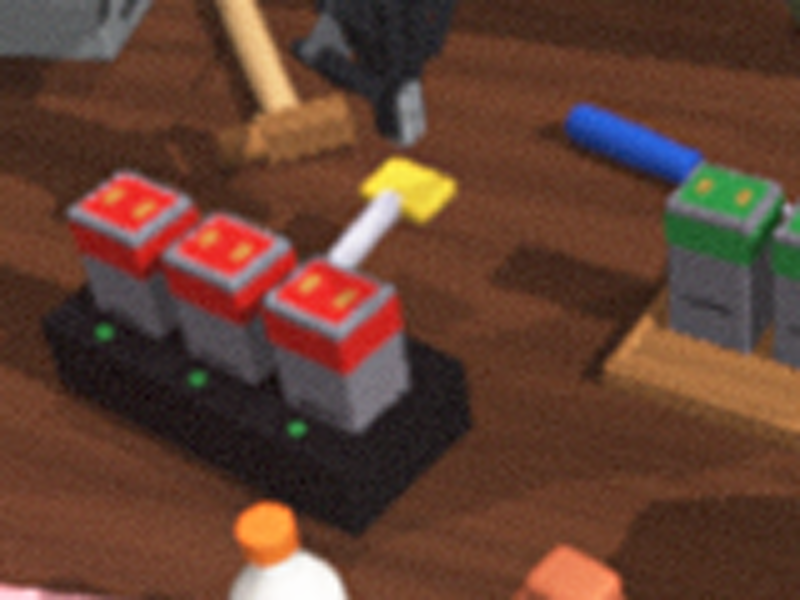

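```bash
python3 -m inch '[{"x":0,"y":0,"z":0.4,"ax":0,"ay":0,"az":0,"jaw":0},{"x":0,"y":0,"z":0.4,"ax":0,"ay":0,"az":0,"jaw":0},{"x":0,"y":0,"z":0.2,"ax":0,"ay":0,"az":0,"jaw":0},{"x":0,"y":0,"z":0.2,"ax":0,"ay":0,"az":0,"jaw":0},{"x":0,"y":0,"z":0,"ax":0,"ay":0,"az":0,"jaw":0}]'
python3 - <<'E'
from h import *
p,r=dockpose(2,.0,-.143,-.001); report(p,r,1)
im=get_image('wrist')[:,:,::-1]; cv2.imwrite('pics/w33.png',im)
E
```

```text
clock: 75.03
tcp_pos: [0.4264, -0.2273, 0.0284]
tcp_rot: [2.437, 1.98, 0.0]
force: [-1.8, 1.1, 2.1]
grip_width: -0.0001
t 75.025 pos [ 0.4264 -0.2273  0.0284] w -0.0001 F [-1.8  1.1  2.1] | N 1 xyz [ 0.017 -0.033  1.135] a [0.01  0.007 0.009]
```

View pics/w33.png

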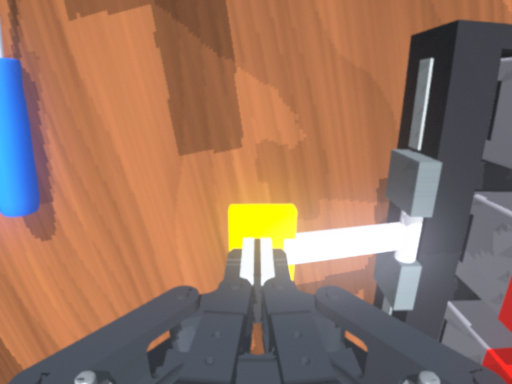

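```bash
python3 -m inch '[{"x":0,"y":0,"z":0.3,"ax":0,"ay":0,"az":0,"jaw":0},{"x":0,"y":0,"z":0.3,"ax":0,"ay":0,"az":0,"jaw":0},{"x":0,"y":0,"z":0.3,"ax":0,"ay":0,"az":0,"jaw":0},{"x":0,"y":0,"z":0.2,"ax":0,"ay":0,"az":0,"jaw":0}]'
python3 - <<'E'
from h import *
p,r=dockpose(2,-.008,-.143,-.001); report(p,r,1)
E
```

```text
clock: 75.58
tcp_pos: [0.4259, -0.2274, 0.0003]
tcp_rot: [2.437, 1.98, -0.001]
force: [-2.6, 1.0, 9.3]
grip_width: 0.0001
t 75.575 pos [ 4.259e-01 -2.274e-01  3.000e-04] w 0.0001 F [-2.6  1.   9.3] | N 1 xyz [ 0.024 -0.013  0.334] a [0.006 0.01  0.01 ]
```

```bash
python3 -m inch '[{"x":0,"y":0,"z":0.15,"ax":0,"ay":0,"az":0,"jaw":0},{"x":0,"y":0,"z":0.1,"ax":0,"ay":0,"az":0,"jaw":0}]'
python3 -m inch '[{"x":0,"y":0,"z":0.1,"ax":0,"ay":0,"az":0,"jaw":0}]'
```

```text
clock: 75.82
tcp_pos: [0.4267, -0.2277, -0.0057]
tcp_rot: [2.435, 1.979, 0.001]
force: [-4.4, 3.6, 23.4]
grip_width: 0.0003
clock: 75.95
tcp_pos: [0.4273, -0.228, -0.0068]
tcp_rot: [2.435, 1.978, 0.002]
force: [-15.0, 9.8, 45.1]
grip_width: 0.0001
```

```bash
python3 -m inch '[{"x":0,"y":0,"z":-0.1,"ax":0,"ay":0,"az":0,"jaw":0}]'
python3 - <<'E'
from h import *
im=get_image('scene')[:,:,::-1]; cv2.imwrite('pics/s34.png',crop(im,100,120,260,240,5))
im=get_image('wrist')[:,:,::-1]; cv2.imwrite('pics/w34.png',im)
print(status.observe()['force'],status.observe()['tcp_pos'])
E
```

```text
clock: 76.08
tcp_pos: [0.4267, -0.2276, -0.004]
tcp_rot: [2.435, 1.979, 0.001]
force: [-8.1, 2.7, 7.5]
grip_width: -0.0002
[-7.4203314   2.47930239  7.44851255] [ 0.42668749 -0.22760835 -0.00421338]
```

View pics/s34.png

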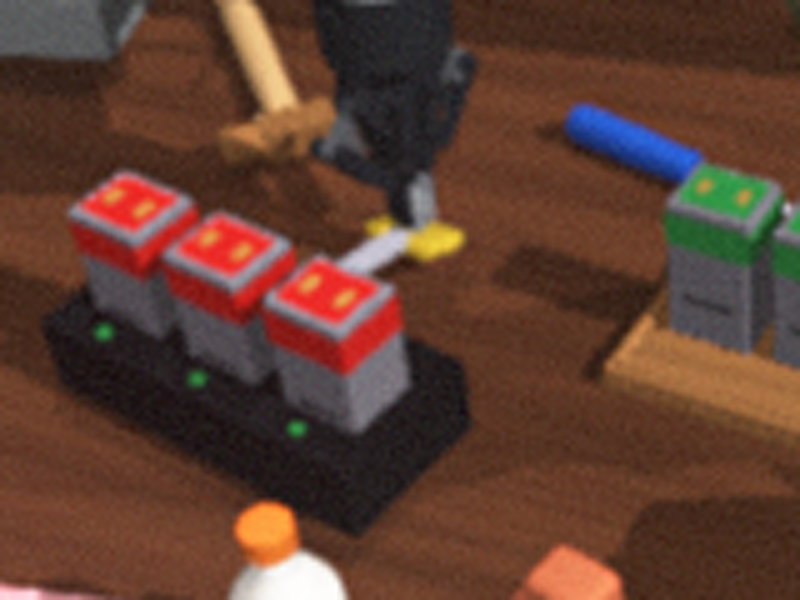

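View pics/w34.png

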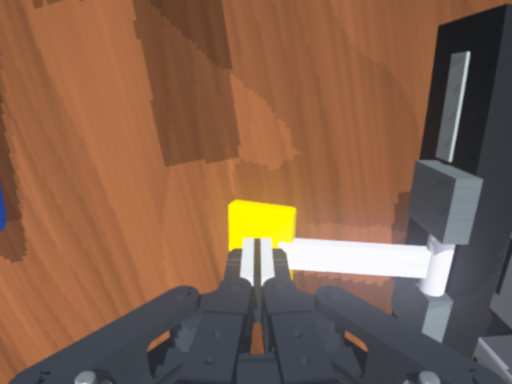

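```bash
python3 -m inch '[{"x":0,"y":0,"z":-0.4,"ax":0,"ay":0,"az":0,"jaw":0},{"x":0,"y":0,"z":-0.6,"ax":0,"ay":0,"az":0,"jaw":0},{"x":0,"y":0,"z":-0.8,"ax":0,"ay":0,"az":0,"jaw":0},{"x":0,"y":0,"z":-1,"ax":0,"ay":0,"az":0,"jaw":0},{"x":0,"y":0,"z":-1,"ax":0,"ay":0,"az":0,"jaw":0},{"x":0,"y":0,"z":-1,"ax":0,"ay":0,"az":0,"jaw":0},{"x":0,"y":0,"z":-1,"ax":0,"ay":0,"az":0,"jaw":0},{"x":0,"y":0,"z":-1,"ax":0,"ay":0,"az":0,"jaw":0},{"x":0,"y":0,"z":0,"ax":0,"ay":0,"az":0,"jaw":0},{"x":0,"y":0,"z":0,"ax":0,"ay":0,"az":0,"jaw":0}]'
python3 - <<'E'
from h import *
overlay('scene',None,'pics/s35.png',100,130,420,300,2.5)
im=get_image('top')[:,:,::-1]; cv2.imwrite('pics/t35.png',crop(im,60,50,420,290,2))
E
```

```text
clock: 77.42
tcp_pos: [0.4257, -0.2267, 0.1677]
tcp_rot: [2.437, 1.98, 0.0]
force: [-0.1, 0.9, 0.2]
grip_width: 0.0001
```

View pics/s35.png

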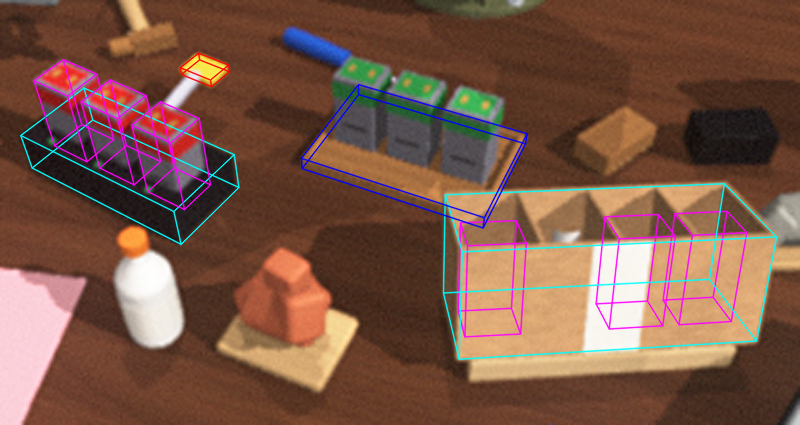

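View pics/t35.png

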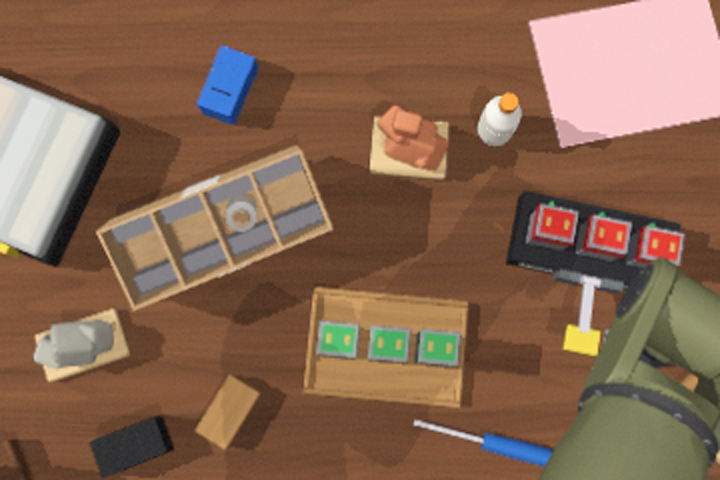

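Run:
```python
from h import *
print(workorder.close_job()); print(status.observe()['clock'])
```

```text
the job is handed in; nothing more can be done
None
the job is handed in; nothing more can be done
```

I moved the three charged packs from the dock to the tray, lifted the three flat packs out of the carton along its 20° slant and seated one in each dock pocket. Then I pushed the lever to its stop, let it spring back and handed the job in at about 77 s.

**Last checks that passed**
- The final top and scene pictures show three green packs upright in the tray and the lever back at its rest position.
- All three red packs match the outlines drawn at the seat positions. Each bottomed out at the expected height, with an upward push of 7–9 N.
- The spray can, stones, glue bottle and both look-alikes stand where they started. I never saw the tray shift.

**What disagreed or went wrong**
- **Finger length:** the real fingertips are about 38 mm short of the reported TCP. My first carton grasp therefore closed on nothing above the pack. It moved nothing, and I corrected for the offset afterwards. The green packs were gripped before I knew this, so I held them nearer the top than I meant to.
- **Lever force:** the lever travelled about 35 mm, but the last small push read 45 N on the wrist against the stop. That is more than I intended. Only the fingertips were touching, and it is well under the 120 N wrist limit.

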